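# Load the specimen drying cabinet

## Task

Hook the hook tool into the finger hole of the drying cabinet's tray and draw the tray all the way out with it. Put one dish from the pile into the tray for every mounted specimen on the bench (lift the dishes off the top, stand them side by side on the tray's floor) and stand each specimen upright in a dish of its own; dishes that are not needed stay stacked where the pile is. Then push the tray fully home and leave the hook lying in its rest, with the other things on the bench undisturbed.

Things in the scene. Friction and masses are not known exactly. Their poses are not given: they have to be found in the camera images.
- cabinet: Low white drying cabinet, fixed, 200 mm deep (x) by 280 wide (y) by 110 high, open at its front, which faces its own -x (front face at x = -100 mm). Origin: centre of its underside, z up. It holds one sliding tray.
- slide (a joint): How far the tray is drawn out of the cabinet, m: 0 = fully home, 0.16 = fully out (stops at both ends). It slides along the cabinet's -x, about 1.5 N friction plus a little drag, and stays where it is left.
- sample_tray (a point): Aluminium tray in the cabinet, axes as the cabinet's. Origin: centre of its floor's top face, 20 mm above the bench; when home at x = -30 mm in the cabinet frame. Inside 128 (x) by 232 mm (y): three dishes fit side by side along y. Rim 10 mm above the floor, front panel 20 mm (x = -67 mm). A flat tab 44 mm wide, 6 thick, top 12 mm above the floor, juts out in front from x = -70 to -112 mm.
- finger_hole (a point): Centre of the finger hole at the tab's top face: a round vertical through hole, 19 mm across, 92 mm in front (-x) of the tray's origin, 32 mm above the bench. It moves with the tray. Below the tab is free space down to the bench (26 mm).
- hook: Loose hook tool, 90 g: black bar handle 100 mm long (x), 16 wide (y), 20 high (z); from its +x end runs an 8 mm steel rod, bent straight down at x = 85 mm, its end 30 mm below the handle's underside. Origin: centre of the handle's underside; z up as it lies in the rest. Grip the middle of the handle across its width, from above.
- hook_tip (a point): Lower end of the hook's bent-down tip: x = 85 mm, z = -30 mm in the hook's frame.
- hook_rest: Fixed grey rest: two saddles 12 mm long, centred at x = +42 and -42 mm, seats 38 mm above the bench, 24 mm wide in y between cheeks 7 mm high; between the saddles 72 mm of free room for fingers, down to a 6 mm base plate. Origin: centre of its underside. The hook's handle lies along its x, hook tip hanging beyond the +x end.
- dish1: Round steel dish, 70 g, the lowest of the pile, standing on the bench. 60 mm across, 22 high: a foot 44 mm across and 5 high, above it an upright outer wall; the hollow is 50 mm across and 12 deep (its floor 10 mm above the underside). The foot of each nests in the one below, so dishes pile up 17 mm apart. Origin: centre of its underside, z up.
- dish2: Round steel dish, 70 g, second from below in the pile. 60 mm across, 22 high: a foot 44 mm across and 5 high, above it an upright outer wall; the hollow is 50 mm across and 12 deep (its floor 10 mm above the underside). The foot of each nests in the one below, so dishes pile up 17 mm apart. Origin: centre of its underside, z up.
- dish3: Round steel dish, 70 g, third from below in the pile. 60 mm across, 22 high: a foot 44 mm across and 5 high, above it an upright outer wall; the hollow is 50 mm across and 12 deep (its floor 10 mm above the underside). The foot of each nests in the one below, so dishes pile up 17 mm apart. Origin: centre of its underside, z up.
- dish4: Round steel dish, 70 g, top of the pile. 60 mm across, 22 high: a foot 44 mm across and 5 high, above it an upright outer wall; the hollow is 50 mm across and 12 deep (its floor 10 mm above the underside). The foot of each nests in the one below, so dishes pile up 17 mm apart. Origin: centre of its underside, z up.
- specimen1: Mounted specimen: black resin cylinder 30 mm across and 26 mm high, 30 g, with a small bright metal piece in its top face, standing on the bench. Of the three listed, two or three are there; an absent one reads None. Origin: centre of its underside, z up.
- specimen2: Mounted specimen: black resin cylinder 30 mm across and 26 mm high, 30 g, with a small bright metal piece in its top face, standing on the bench. Of the three listed, two or three are there; an absent one reads None. Origin: centre of its underside, z up.
- specimen3: Mounted specimen: black resin cylinder 30 mm across and 26 mm high, 30 g, with a small bright metal piece in its top face, standing on the bench. Of the three listed, two or three are there; an absent one reads None. Origin: centre of its underside, z up.
- jar: Bystander: small closed jar, 44 mm across, 60 mm high. Origin under its centre.
- slide_box: Bystander: blue box, 80 x 50 x 30 mm. Origin under its centre.
- beaker: Bystander: glass beaker, 60 mm across, 75 mm high. Origin under its centre.
- reagent: Bystander: bottle, 60 mm across, 130 mm high. Origin under its centre.
- forceps: Bystander: steel forceps, 125 mm long, 8 mm high, lying flat on the bench.
There are look-alikes about, which are no part of the job. What is shaped like the specimen1 but purple is not meant.

How it is judged:
By the outcome, as a careful person would: the job done as asked, in the order asked, and still so for the second after the job is handed in, with the robot touching nothing.
Of specimen1, specimen2, specimen3 only 2 to 3 are there at a start; the rules pass over those that are not, and their reading is None.
At some moment in a run one of specimen1, specimen2, specimen3 may be knocked a few centimetres aside while the robot is not near it.
It also fails if it takes over 210 s, if anything falls off the work surface, if the arm or the gripper's body presses on something with over 40 N, if the wrist force passes 120 N, or if a joint passes its speed limit or range.

## Robot

A 7-joint arm with a two-finger parallel gripper is mounted at the origin on the work surface. World frame = base frame: x ahead of the robot, y to its left, z up, the work surface at z = 0. Lengths are in m, angles in rad, forces in N, time in s.
With the tool pointing down it reaches from about 0.425 to 1.025 m from the base axis. Payload 9.4 kg.
Tool frame: the origin (TCP) lies at the very end of the fingers, on their centre line; the grasp point (between the pads) lies 19 mm behind it; z points along the fingers, y is the direction in which the jaws open and shut (so a half turn about z gives the same grasp; the last joint's range is limited). The gripper opens to 85 mm and grips with 20 to 120 N. Pads are 22 mm wide; open, the fingers measure 114 mm over their backs; the gripper's body (76 mm by 85 mm) begins 54 mm behind the grasp point. The pads swing forward as they close: fully open they stand 13 mm farther back than shut.
Start: joints at [-1.409, 0.599, -0.003, 1.599, 0.002, 0.943, -0.08], TCP at [0.171, 0.704, 0.231] pointing down, gripper open.
Joint ranges: [-2.57, 2.57], [-0.35, 1.97], [-1.29, 1.29], [0.11, 2.56], [-1.05, 4.19], [0.11, 1.86], [-2.63, 2.63]. Speed limits (rad/s): [2.22, 2.22, 3.01, 3.01, 3.14, 3.14, 3.14].

## Interface

Orientations are given as a unit quaternion [x, y, z, w].
In Python, from cell import ctrl, cams, ticket gives the robot as it stands. The module is installed in compiled form; this text tells all that it offers.
- The arm moves only by the tool play_rows, never from a script. Its argument "moves" is a list of rows, each an object of numbers: "x", "y", "z": the shift along the tool's x, y, z in m; "turn": the turn about the tool's z in rad; "jaw": the gripper command: -1 is shut, 1 is fully open, values between are in proportion. A call has 1 to 10 rows; each row is the pose to reach, as a shift and turn from the pose commanded when the call began, along the tool's axes at that moment; what a row does not reach only later rows make up. A row lasts 1/10 s, in which the tool goes at most 50 mm and 8.59 degrees, less where a joint would pass 70% of its speed; a pose out of reach is approached as far as the arm can. A call with a gripper value outside its range is refused whole. The fingers move at their own pace and stop on an object; the grip force is fixed at half the most. Time passes only in rows, so rows that repeat a pose let the fingers close. It gives the time, the measured TCP pose, the force and the opening at its end, in the units of the state.
- ctrl.sense(): the state, without advancing time (a new reading comes with each control period).
- cams.get_image(name): name is "side" or "top"; returns the picture (420x560x3 uint8, red, green, blue); there is no depth.
- cams.calibration(name): a dict with "mtx" (3x3 intrinsics, pixels), "world_from_camera" (4x4, takes a point from camera to world coordinates). Camera axes: x right, y up, looking along -z (the intrinsics and any distortion apply to the point x, -y, -z); pixel columns grow to the right and rows downward; lengths in m; the calibration is good to about 2 mm. A picture is of the moment at which its call begins. calibration takes no time and is no camera call.
- ticket.close_job(): hands the job in, once; it reports no verdict.
The state is a dict: "time_s": time; "joints": joint angles; "qvel": joint speeds; "joint_torque": joint torques, N m; "ee_pos": TCP position; "orientation": TCP orientation; "force": force on the tool from outside, world axes, zero at the start; "wrist_torque": the same for the moment, N m; "width": finger opening in m.
Only numpy, scipy, OpenCV 4.12 (cv2) and the standard library are available. Lean on these libraries where they do the work, as an engineer would, in place of code of your own. Each camera call takes 0.05 s, during which the arm holds its last target.

## Working session

There is one attempt and no reset: what is moved stays moved. The work goes in short steps, Python scripts to look and compute and a tool call to move; the robot and the scene stay as the last step left them, time stands still between calls to the robot, and variables do not carry over. Pictures are saved under pics/ and viewed, and the job is handed in when it is done.

Besides the shell and the picture viewer there is one more tool, called as name(argument=value, ...) on one line, values as JSON. play_rows: Moves the arm, as the interface text tells. Its arguments: {"type":"object","properties":{"moves":{"type":"array","items":{"type":"object","properties":{"x":{"type":"number"},"y":{"type":"number"},"z":{"type":"number"},"turn":{"type":"number"},"jaw":{"type":"number"}}}}},"required":["moves"]}

```bash
mkdir -p pics; cat > h.py <<'E'
import numpy as np, cv2
from cell import ctrl, cams, ticket
def snap(n,f):
    im=cams.get_image(n); cv2.imwrite(f'pics/{f}.png',im[:,:,::-1]); return im
def crop(im,f,x0,y0,x1,y1,s=4):
    c=im[y0:y1,x0:x1,::-1]; c=cv2.resize(c,None,fx=s,fy=s,interpolation=cv2.INTER_CUBIC); cv2.imwrite(f'pics/{f}.png',c)
def px2w(n,u,v,z):
    c=cams.calibration(n); K=np.array(c['mtx']); T=np.array(c['world_from_camera'])
    d=np.linalg.inv(K)@[u,v,1]; d=T[:3,:3]@[d[0],-d[1],-d[2]]; o=T[:3,3]
    return o+d*(z-o[2])/d[2]
def w2px(n,p):
    c=cams.calibration(n); K=np.array(c['mtx']); T=np.array(c['world_from_camera'])
    q=T[:3,:3].T@(np.array(p)-T[:3,3]); q=K@[q[0],-q[1],-q[2]]; return q[:2]/q[2]
E
python3 - <<'E'
from h import *
for n in('top','side'):
    snap(n,n+'0'); c=cams.calibration(n); print(c)
s=ctrl.sense(); print({k:np.round(v,3) for k,v in s.items()})
E
```

```text
{'mtx': array([[440.55582922,   0.        , 287.1534751 ],
       [  0.        , 440.55582922, 201.66995349],
       [  0.        ,   0.        ,   1.        ]]), 'world_from_camera': array([[-1.06809889e-03,  9.96464331e-01, -8.40100905e-02,
         4.60170644e-01],
       [-9.99998072e-01, -1.20272753e-03, -1.55193572e-03,
        -9.26914668e-02],
       [-1.64748984e-03,  8.40082710e-02,  9.96463695e-01,
         1.29637114e+00],
       [ 0.00000000e+00,  0.00000000e+00,  0.00000000e+00,
         1.00000000e+00]])}
{'mtx': array([[400.57012241,   0.        , 284.92933931],
       [  0.        , 400.57012241, 201.5286378 ],
       [  0.        ,   0.        ,   1.        ]]), 'world_from_camera': array([[ 0.7920782 ,  0.33466141, -0.51050355,  0.01622855],
       [-0.61024202,  0.41395563, -0.67545941, -0.79765738],
       [-0.01472438,  0.84654739,  0.53210968,  0.64162952],
       [ 0.        ,  0.        ,  0.        ,  1.        ]])}
{'time_s': np.float64(0.1), 'joints': array([-1.409,  0.6  , -0.003,  1.6  ,  0.002,  0.943, -0.08 ]), 'qvel': array([-0.   , -0.   ,  0.001, -0.   , -0.001,  0.   ,  0.001]), 'joint_torque': array([ 6.0000e-03, -7.7799e+01,  1.5700e+00, -2.5863e+01,  1.3000e-02,
        5.0000e-03,  0.0000e+00]), 'ee_pos': array([0.171, 0.704, 0.23 ]), 'orientation': array([ 0.119,  0.993, -0.001, -0.   ]), 'force': array([0.04 , 0.8  , 0.186]), 'wrist_torque': array([-0.008,  0.052, -0.031]), 'width': np.float64(0.085)}
```

View pics/top0.png

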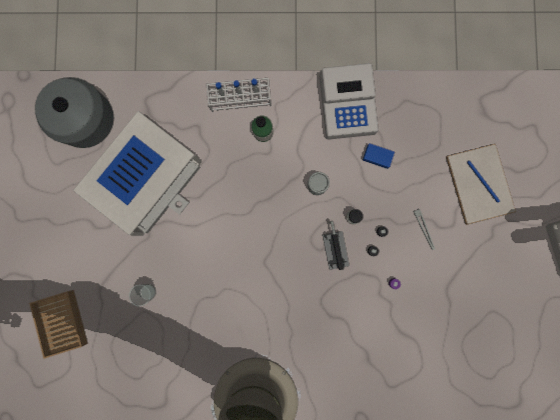

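View pics/side0.png

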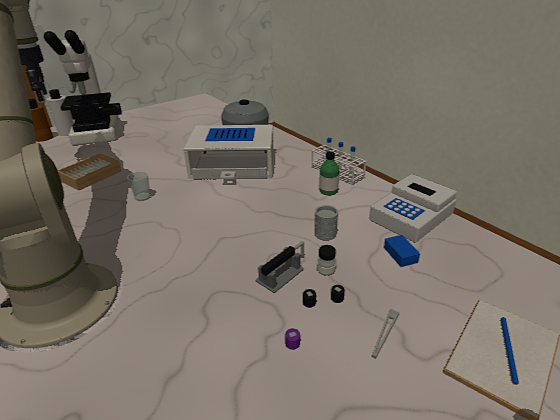

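```bash
python3 - <<'E'
from h import *
t=cv2.imread('pics/top0.png')[:,:,::-1]; s=cv2.imread('pics/side0.png')[:,:,::-1]
crop(t,'c1',290,160,450,300,5); crop(t,'c2',70,110,230,240,5); crop(s,'c3',240,190,410,370,4); crop(s,'c4',170,110,290,210,6)
crop(t,'c5',480,180,560,280,6); crop(t,'c6',0,260,180,370,4)
E
```

```text
(no output)
```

View pics/c1.png

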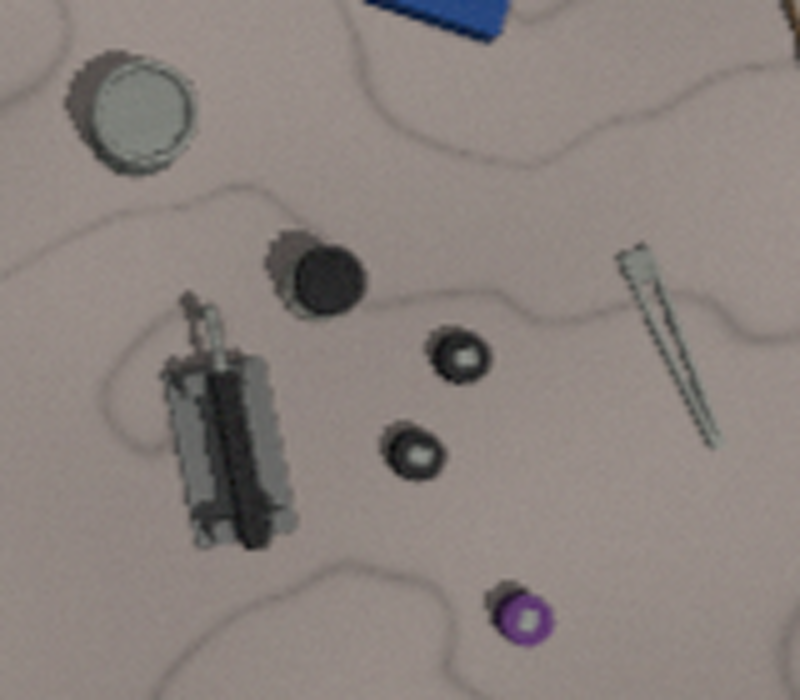

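View pics/c2.png

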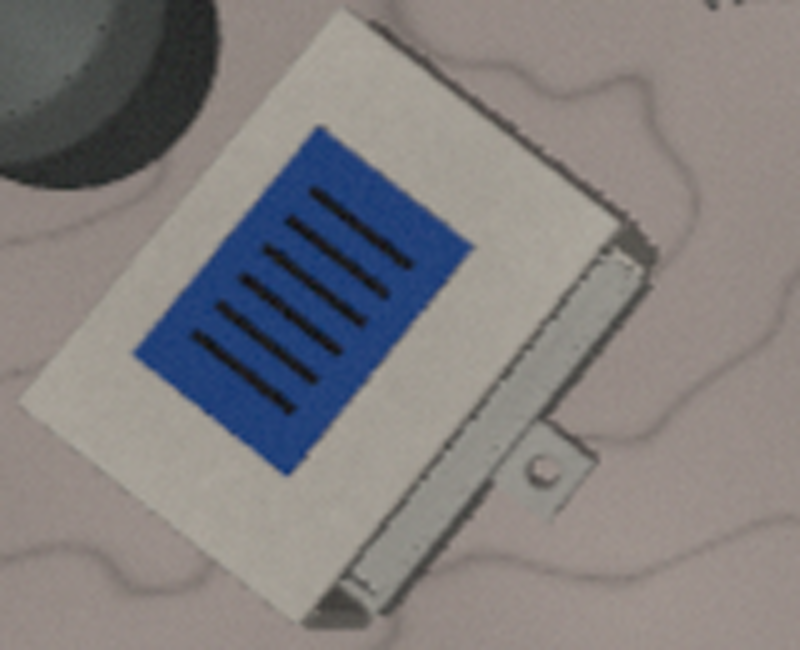

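View pics/c3.png

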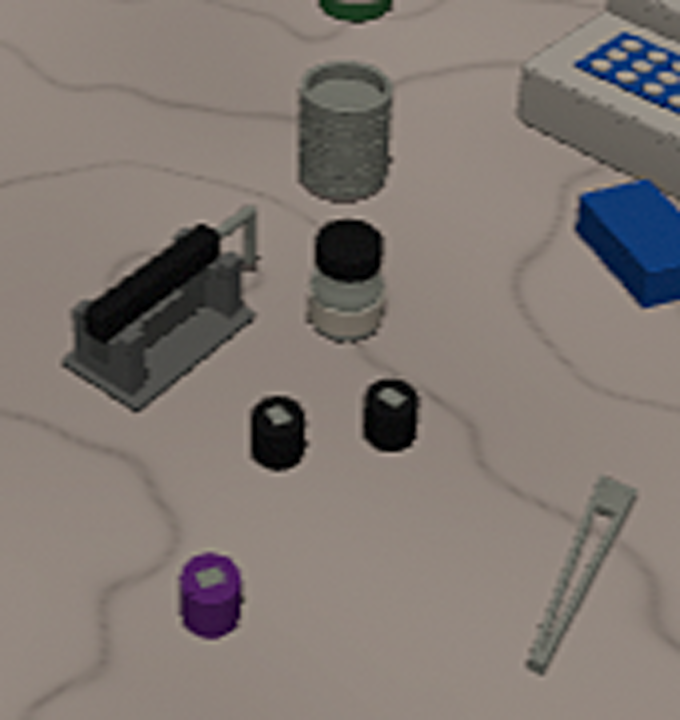

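View pics/c4.png

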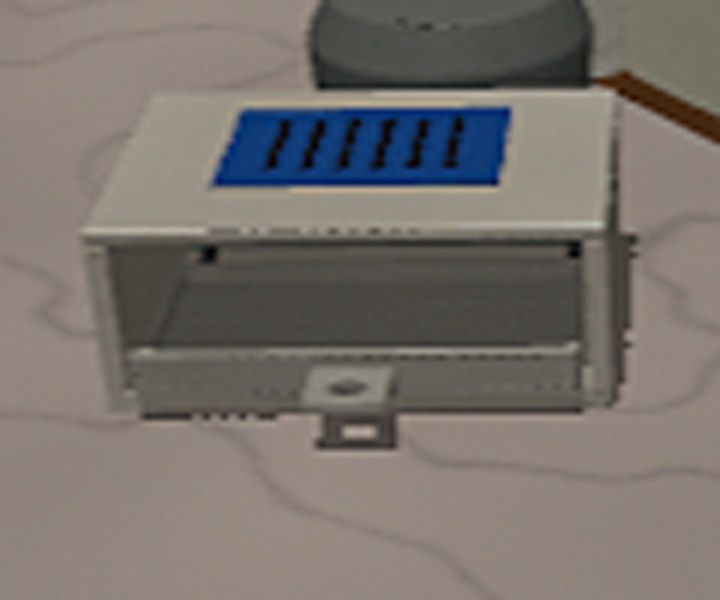

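View pics/c5.png

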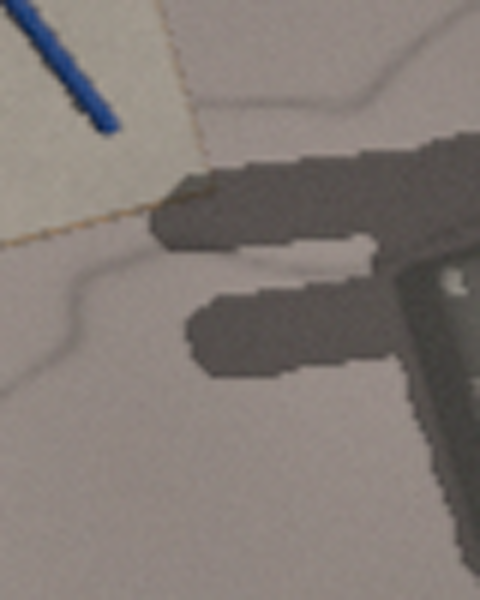

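View pics/c6.png

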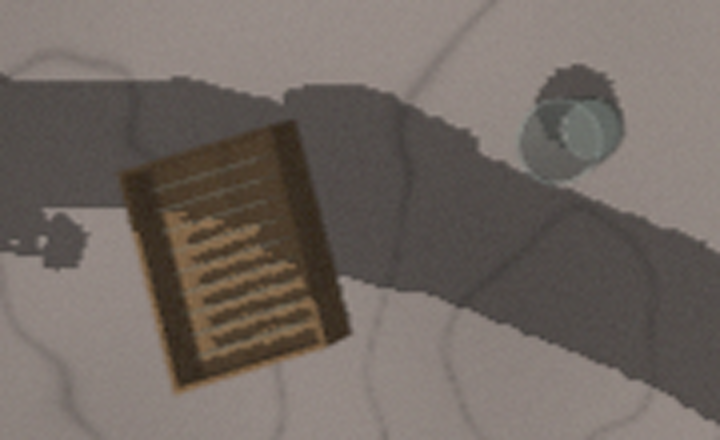

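```bash
python3 - <<'E'
from h import *
o=lambda c,x0,y0,s=5:((c[0]+.5)/s-.5+x0,(c[1]+.5)/s-.5+y0)
# cabinet
cor=[(345,10),(20,403),(300,622),(625,228)]  # back-right? 
P=[px2w('top',*o(c,70,110),.110) for c in cor]
for p in P: print('cab',np.round(p,4))
P=np.array(P); print([np.linalg.norm(P[i]-P[(i+1)%4]).round(4) for i in range(4)], 'ctr',P.mean(0).round(4))
ax=(P[0]+P[1]-P[2]-P[3])/2; print('x axis yaw',np.degrees(np.arctan2(ax[1],ax[0])), 'y axis', np.degrees(np.arctan2(*(P[1]+P[2]-P[0]-P[3])[[1,0]])))
h=px2w('top',*o((543,470),70,110),.032); print('hole',h.round(4))
yaw=np.arctan2(ax[1],ax[0]); e=np.array([np.cos(yaw),np.sin(yaw)]); print('pred hole',(P.mean(0)[:2]-.122*e).round(4))
for n,c,z in [('s1',(463,357),.026),('s2',(421,456),.026),('purple',(528,621),.026),('pile rim',(143,112),.073),('jar',(330,281),.06),
  ('hook handle front',(222,372),.058),('hook back',(258,545),.058),('hook bend',(189,300),.05)]:
    print(n,px2w('top',*o(c,290,160),z).round(4))
# side checks
q=lambda c,x0=240,y0=190,s=4:o(c,x0,y0,s)
for n,c,z in [('s1',(391,399),.026),('s2',(278,415),.026),('pile',(345,88),.073)]:
    print('side',n,px2w('side',*q(c),z).round(4))
print('side hole',px2w('side',*o((348,388),170,110,6),.032).round(4))
E
```

```text
cab [0.8094 0.3176 0.11  ]
cab [0.5921 0.488  0.11  ]
cab [0.4735 0.3327 0.11  ]
cab [0.6877 0.1615 0.11  ]
[np.float64(0.2761), np.float64(0.1954), np.float64(0.2742), np.float64(0.198)] ctr [0.6407 0.3249 0.11  ]
x axis yaw 52.35320980086158 y axis 141.63660121924482
hole [0.5616 0.2231 0.032 ]
pred hole [0.5662 0.2283]
s1 [ 0.4823 -0.364   0.026 ]
s2 [ 0.4257 -0.3389  0.026 ]
purple [ 0.3322 -0.3982  0.026 ]
pile rim [ 0.6184 -0.1777  0.073 ]
jar [ 0.5244 -0.2829  0.06  ]
hook handle front [ 0.4735 -0.222   0.058 ]
hook back [ 0.3774 -0.2411  0.058 ]
hook bend [ 0.5142 -0.2046  0.05  ]
side s1 [ 0.4788 -0.3659  0.026 ]
side s2 [ 0.424  -0.3373  0.026 ]
side pile [ 0.6136 -0.1802  0.073 ]
side hole [0.5582 0.2232 0.032 ]
```

```bash
cat >> h.py <<'E'
from scipy.spatial.transform import Rotation as R
def rel(*tg):
    s=ctrl.sense(); p=np.array(s['ee_pos']); M=R.from_quat(s['orientation']).as_matrix()
    y0=np.degrees(np.arctan2(M[1,0],M[0,0])); print('t',round(float(s['time_s']),2),'pos',p.round(4),'yaw',y0.round(2),'F',np.round(s['force'],1),'w',round(float(s['width']),4),'j7',round(s['joints'][6],2),'tilt',M[:,2].round(3))
    for t in tg:
        d=M.T@(np.array(t[:3])-p); tu=(-(t[3]-y0)+180)%360-180
        print(t,'->',d.round(4),'turn',np.radians(tu).round(4))
E
python3 - <<'E'
from h import *
rel((.45,.55,.25,130),(.64,.2,.25,90),(.6,-.1,.25,50),(.4255,-.2316,.15,11.5))
E
```

```text
t 0.1 pos [0.1714 0.704  0.2305] yaw 166.32 F [0.  0.8 0.2] w 0.0854 j7 -0.08 tilt [-0.    -0.001 -1.   ]
(0.45, 0.55, 0.25, 130) -> [-0.3072 -0.0838 -0.0194] turn 0.6339
(0.64, 0.2, 0.25, 90) -> [-0.5745 -0.3789 -0.0189] turn 1.3321
(0.6, -0.1, 0.25, 50) -> [-0.6066 -0.6799 -0.0185] turn 2.0302
(0.4255, -0.2316, 0.15, 11.5) -> [-0.4682 -0.8489  0.0817] turn 2.7021
```

play_rows(moves=[{"x": -0.31,"y": -0.084,"z": -0.02,"turn": 0.634,"jaw": 0.2},{"x": -0.31,"y": -0.084,"z": -0.02,"turn": 0.634,"jaw": 0.2},{"x": -0.31,"y": -0.084,"z": -0.02,"turn": 0.634,"jaw": 0.2},{"x": -0.31,"y": -0.084,"z": -0.02,"turn": 0.634,"jaw": 0.2},{"x": -0.31,"y": -0.084,"z": -0.02,"turn": 0.634,"jaw": 0.2},{"x": -0.31,"y": -0.084,"z": -0.02,"turn": 0.634,"jaw": 0.2},{"x": -0.575,"y": -0.379,"z": -0.02,"turn": 1.33,"jaw": 0.2},{"x": -0.575,"y": -0.379,"z": -0.02,"turn": 1.33,"jaw": 0.2},{"x": -0.575,"y": -0.379,"z": -0.02,"turn": 1.33,"jaw": 0.2},{"x": -0.575,"y": -0.379,"z": -0.02,"turn": 1.33,"jaw": 0.2}])

```text
time_s: 1.1
ee_pos: [0.534, 0.3846, 0.2504]
orientation: [0.674, 0.739, -0.0, -0.0]
force: [-0.7, 1.1, -0.0]
width: 0.0515
```

```bash
python3 - <<'E'
from h import *
rel((.64,.2,.25,90),(.6,-.1,.25,50),(.4255,-.2316,.15,11.5))
E
```

```text
t 1.1 pos [0.534  0.3846 0.2504] yaw 95.26 F [-0.7  1.1 -0. ] w 0.0515 j7 -0.41 tilt [-0. -0. -1.]
(0.64, 0.2, 0.25, 90) -> [-0.1936  0.0886  0.0004] turn 0.0919
(0.6, -0.1, 0.25, 50) -> [-0.4886  0.0212  0.0005] turn 0.79
(0.4255, -0.2316, 0.15, 11.5) -> [-0.6037 -0.1646  0.1005] turn 1.462
```

play_rows(moves=[{"x": -0.2,"y": 0.08,"z": 0,"turn": 0.2,"jaw": 0.2},{"x": -0.2,"y": 0.08,"z": 0,"turn": 0.3,"jaw": 0.2},{"x": -0.2,"y": 0.08,"z": 0,"turn": 0.4,"jaw": 0.2},{"x": -0.2,"y": 0.08,"z": 0,"turn": 0.5,"jaw": 0.2},{"x": -0.49,"y": 0.02,"z": 0,"turn": 0.79,"jaw": 0.2},{"x": -0.49,"y": 0.02,"z": 0,"turn": 0.79,"jaw": 0.2},{"x": -0.49,"y": 0.02,"z": 0,"turn": 0.79,"jaw": 0.2},{"x": -0.49,"y": 0.02,"z": 0,"turn": 0.9,"jaw": 0.2},{"x": -0.49,"y": 0.02,"z": 0,"turn": 1,"jaw": 0.2},{"x": -0.49,"y": 0.02,"z": 0,"turn": 1.1,"jaw": 0.2}])

```text
time_s: 2.1
ee_pos: [0.6014, -0.0918, 0.2505]
orientation: [0.96, 0.279, -0.0, -0.0]
force: [1.4, -0.0, 0.3]
width: 0.0512
```

```bash
python3 - <<'E'
from h import *
rel((.4255,-.2316,.15,11.5),(.4255,-.2316,.029,11.5))
E
```

```text
t 2.1 pos [ 0.6014 -0.0918  0.2505] yaw 32.37 F [ 1.4 -0.   0.3] w 0.0512 j7 -0.53 tilt [-0.  0. -1.]
(0.4255, -0.2316, 0.15, 11.5) -> [-0.2234  0.024   0.1005] turn 0.3643
(0.4255, -0.2316, 0.029, 11.5) -> [-0.2234  0.024   0.2215] turn 0.3643
```

play_rows(moves=[{"x": -0.224,"y": 0.024,"z": 0.1,"turn": 0.364,"jaw": 0.2},{"x": -0.224,"y": 0.024,"z": 0.1,"turn": 0.364,"jaw": 0.2},{"x": -0.224,"y": 0.024,"z": 0.1,"turn": 0.364,"jaw": 0.2},{"x": -0.224,"y": 0.024,"z": 0.1,"turn": 0.364,"jaw": 0.2},{"x": -0.224,"y": 0.024,"z": 0.1,"turn": 0.364,"jaw": 0.2},{"x": -0.224,"y": 0.024,"z": 0.1,"turn": 0.364,"jaw": 0.2},{"x": -0.224,"y": 0.024,"z": 0.1,"turn": 0.364,"jaw": 0.2}])

```text
time_s: 2.8
ee_pos: [0.4254, -0.2317, 0.1504]
orientation: [0.995, 0.101, -0.0, -0.0]
force: [0.5, -0.5, 0.9]
width: 0.0513
```

```bash
python3 - <<'E'
from h import *
rel((.4255,-.2316,.15,11.5),(.4255,-.2316,.029,11.5))
t=snap('top','top1');s=snap('side','side1')
crop(t,'d1',290,180,410,290,6);crop(s,'d2',220,150,350,310,4)
print(w2px('side',[.4272,-.2233,.15]),w2px('top',[.4272,-.2233,.15]))
E
```

```text
t 2.8 pos [ 0.4254 -0.2317  0.1504] yaw 11.56 F [ 0.5 -0.5  0.9] w 0.0513 j7 -0.36 tilt [-0.001  0.001 -1.   ]
(0.4255, -0.2316, 0.15, 11.5) -> [ 0.0001 -0.      0.0004] turn 0.0011
(0.4255, -0.2316, 0.029, 11.5) -> [1.000e-04 0.000e+00 1.214e-01] turn 0.0011
[276.66185763 220.58993802] [338.40030634 251.55163287]
```

View pics/d1.png

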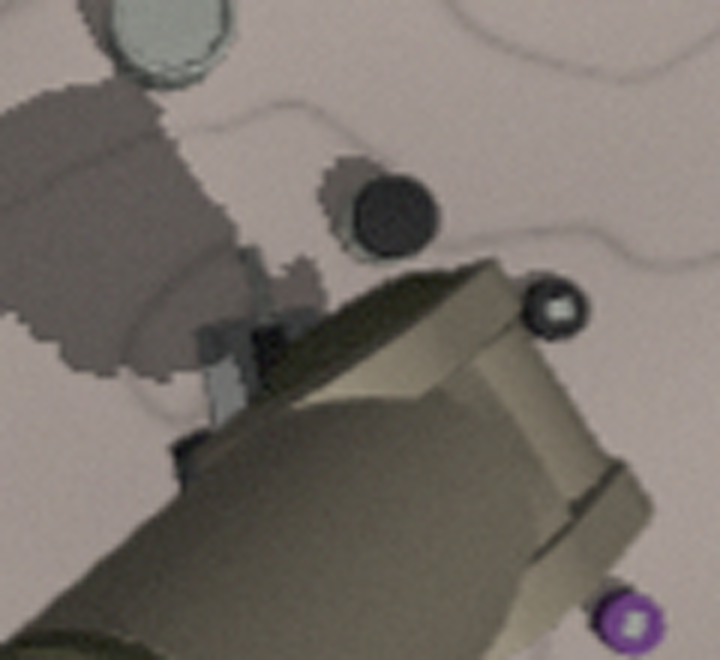

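View pics/d2.png

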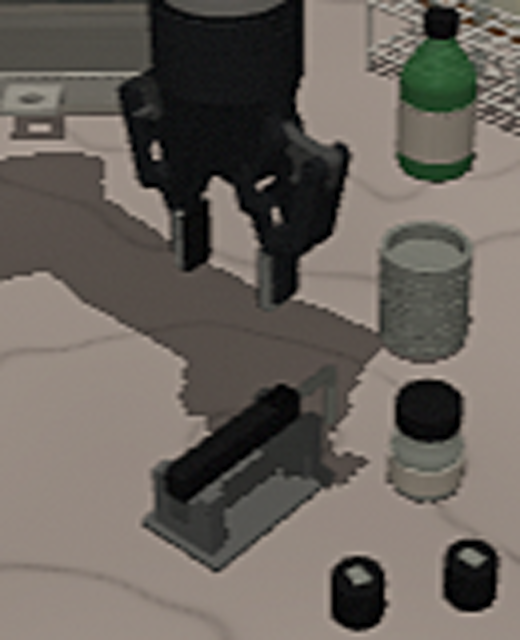

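```bash
python3 - <<'E'
from h import *
for z in (.145,.15,.155,.16): print(z,w2px('side',[.4254,-.2317,z]))
u=np.array([-np.sin(np.radians(11.5)),np.cos(np.radians(11.5)),0])
for z in (.15,.155,.16):
  for s in(-1,1): print(z,s,(w2px('side',np.array([.4254,-.2317,z])+s*.0257*u)-[220,150])*4)
E
```

```text
0.145 [278.39106336 224.56998277]
0.15 [278.33608209 222.65362328]
0.155 [278.28075666 220.72526864]
0.16 [278.22508386 218.78480588]
0.15 -1 [270.01967223 308.71249523]
0.15 1 [197.88662712 273.11735515]
0.155 -1 [269.91131747 300.92382932]
0.155 1 [197.55988732 265.4785272 ]
0.16 -1 [269.8022706  293.08541336]
0.16 1 [197.23113018 257.79253626]
```

play_rows(moves=[{"z": 0.05,"jaw": 0.2},{"z": 0.09,"jaw": 0.2},{"z": 0.115,"jaw": 0.2},{"z": 0.121,"jaw": 0.2},{"z": 0.121,"jaw": -1},{"z": 0.121,"jaw": -1},{"z": 0.121,"jaw": -1},{"z": 0.121,"jaw": -1},{"z": 0.121,"jaw": -1},{"z": 0.121,"jaw": -1}])

```text
$.moves[0]: bad value
```

play_rows(moves=[{"z": -0.02,"jaw": -1},{"z": -0.05,"jaw": -1},{"z": -0.1,"jaw": -1},{"z": -0.12,"jaw": -1},{"z": -0.12,"jaw": -1},{"z": -0.12,"jaw": -1}])

```text
$.moves[0]: bad value
```

```bash
python3 - <<'E'
from h import *
H=np.array([.560,.2231]); d=np.radians(100); c=H-.085*np.array([np.cos(d),np.sin(d)]); print(c)
rel((.55,-.1,.15,50),(.62,.05,.15,100),(*c,.15,100),(*c,.07,100))
s=snap('side','side2');crop(s,'d3',230,130,350,290,4)
t=snap('top','top2');crop(t,'d4',290,180,410,290,6)
E
```

```text
[0.5747601  0.13939134]
t 2.9 pos [ 0.4273 -0.2305  0.1508] yaw 11.8 F [0.1 0.4 0.8] w 0.0514 j7 -0.36 tilt [ 0.001  0.    -1.   ]
(0.55, -0.1, 0.15, 50) -> [ 0.1467 -0.1026  0.0009] turn -0.6667
(0.62, 0.05, 0.15, 100) -> [ 0.2459 -0.2351  0.001 ] turn -1.5394
(np.float64(0.5747600951016891), np.float64(0.1393913409939623), 0.15, 100) -> [ 0.2199 -0.3319  0.0009] turn -1.5394
(np.float64(0.5747600951016891), np.float64(0.1393913409939623), 0.07, 100) -> [ 0.2199 -0.3319  0.0809] turn -1.5394
```

View pics/d3.png

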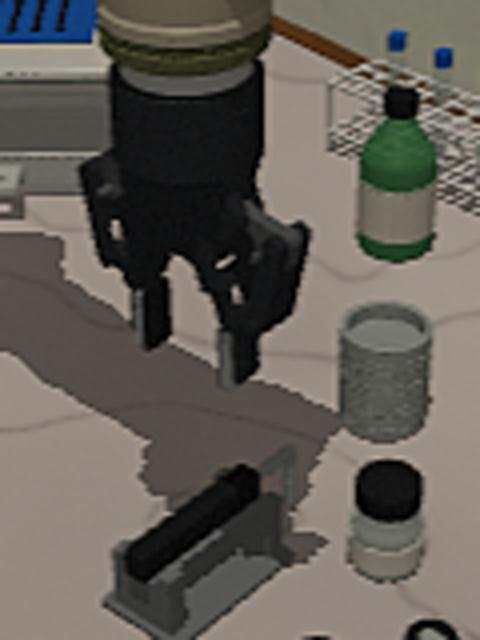

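View pics/d4.png

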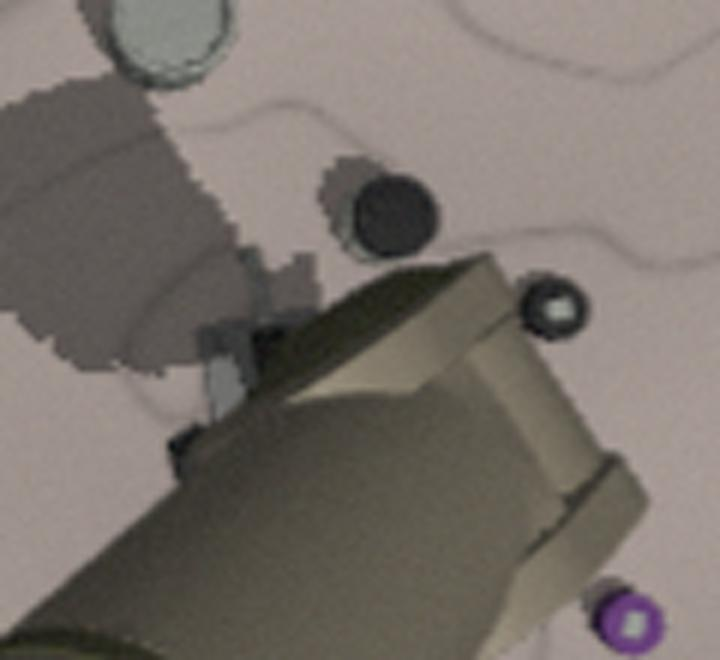

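play_rows(moves=[{"x": 0,"y": 0,"z": 0.05,"turn": 0,"jaw": 0.2},{"x": 0,"y": 0,"z": 0.09,"turn": 0,"jaw": 0.2},{"x": 0,"y": 0,"z": 0.115,"turn": 0,"jaw": 0.2},{"x": 0,"y": 0,"z": 0.121,"turn": 0,"jaw": 0.2},{"x": 0,"y": 0,"z": 0.121,"turn": 0,"jaw": -1},{"x": 0,"y": 0,"z": 0.121,"turn": 0,"jaw": -1},{"x": 0,"y": 0,"z": 0.121,"turn": 0,"jaw": -1},{"x": 0,"y": 0,"z": 0.121,"turn": 0,"jaw": -1},{"x": 0,"y": 0,"z": 0.121,"turn": 0,"jaw": -1},{"x": 0,"y": 0,"z": 0.121,"turn": 0,"jaw": -1}])

```text
time_s: 4.0
ee_pos: [0.4271, -0.231, 0.0309]
orientation: [0.995, 0.102, 0.001, 0.001]
force: [-0.8, 1.0, 9.6]
width: 0.0153
```

```bash
python3 - <<'E'
from h import *
rel()
s=snap('side','side3');crop(s,'d3',230,130,350,290,4)
rel()
E
```

```text
t 4.0 pos [ 0.4271 -0.231   0.0309] yaw 11.76 F [-0.8  1.   9.6] w 0.0153 j7 -0.15 tilt [ 0.002 -0.001 -1.   ]
t 4.05 pos [ 0.4271 -0.231   0.0309] yaw 11.76 F [-0.5 -0.3  9.3] w 0.0151 j7 -0.15 tilt [ 0.002 -0.001 -1.   ]
```

View pics/d3.png

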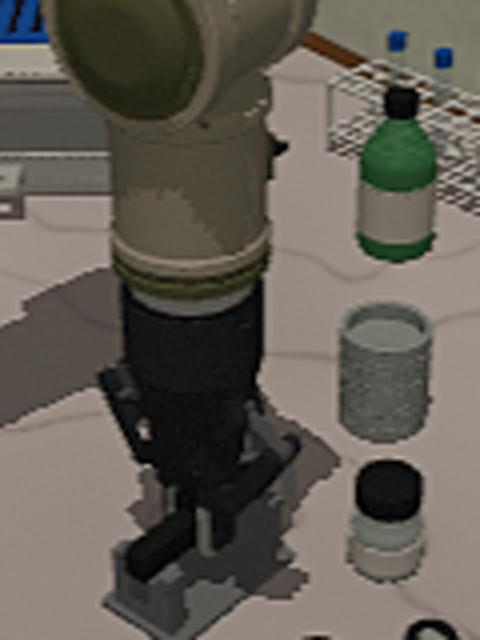

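play_rows(moves=[{"x": 0,"y": 0,"z": -0.02,"turn": 0,"jaw": -1},{"x": 0,"y": 0,"z": -0.05,"turn": 0,"jaw": -1},{"x": 0,"y": 0,"z": -0.09,"turn": 0,"jaw": -1},{"x": 0,"y": 0,"z": -0.12,"turn": 0,"jaw": -1},{"x": 0,"y": 0,"z": -0.12,"turn": 0,"jaw": -1},{"x": 0,"y": 0,"z": -0.12,"turn": 0,"jaw": -1}])

```text
time_s: 4.65
ee_pos: [0.4268, -0.2303, 0.1504]
orientation: [0.995, 0.103, 0.001, 0.0]
force: [0.4, 0.4, -0.9]
width: 0.0149
```

```bash
python3 - <<'E'
from h import *
c=(.5748,.1394)
rel((.55,-.1,.15,50),(.62,.05,.15,100),(*c,.15,100),(*c,.07,100))
s=snap('side','side4');crop(s,'d3',230,130,350,290,4)
t=snap('top','top4');crop(t,'d4',290,180,410,290,6)
E
```

```text
t 4.65 pos [ 0.4268 -0.2303  0.1504] yaw 11.82 F [ 0.4  0.4 -0.9] w 0.0149 j7 -0.33 tilt [ 0.002 -0.    -1.   ]
(0.55, -0.1, 0.15, 50) -> [ 0.1473 -0.1023  0.0006] turn -0.6664
(0.62, 0.05, 0.15, 100) -> [ 0.2465 -0.2348  0.0007] turn -1.5391
(0.5748, 0.1394, 0.15, 100) -> [ 0.2206 -0.3316  0.0006] turn -1.5391
(0.5748, 0.1394, 0.07, 100) -> [ 0.2204 -0.3316  0.0806] turn -1.5391
```

View pics/d3.png

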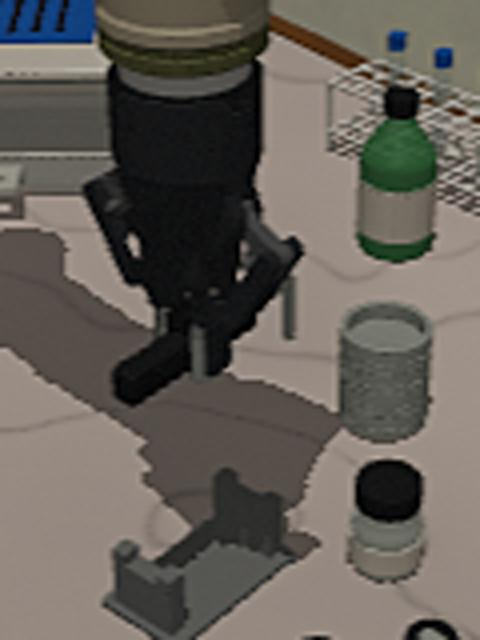

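View pics/d4.png

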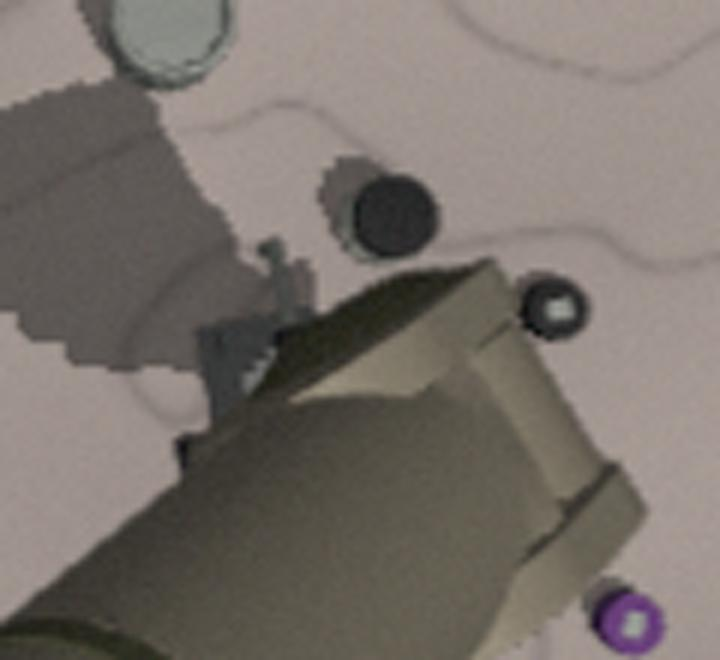

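```bash
python3 - <<'E'
from h import *
a=np.radians(11.8); T=np.array([.4268,-.2303]); M=np.array([[np.cos(a),np.sin(a)],[-np.sin(a),np.cos(a)]])
p=px2w('side',302,214.6,.1275); print(p, M@(p[:2]-T))
p=px2w('top',335.0,220.3,.170); print(p, M@(p[:2]-T))
E
```

```text
[ 0.50556405 -0.2141802   0.1275    ] [ 0.080396   -0.00032779]
[ 0.50719423 -0.21319181  0.17      ] [0.08219385 0.00030635]
```

play_rows(moves=[{"x": 0.147,"y": -0.102,"z": 0,"turn": -0.67,"jaw": -1},{"x": 0.147,"y": -0.102,"z": 0,"turn": -0.67,"jaw": -1},{"x": 0.147,"y": -0.102,"z": 0,"turn": -0.67,"jaw": -1},{"x": 0.147,"y": -0.102,"z": 0,"turn": -0.67,"jaw": -1},{"x": 0.22,"y": -0.33,"z": 0,"turn": -1.539,"jaw": -1},{"x": 0.22,"y": -0.33,"z": 0,"turn": -1.539,"jaw": -1},{"x": 0.22,"y": -0.33,"z": 0,"turn": -1.539,"jaw": -1},{"x": 0.22,"y": -0.33,"z": 0,"turn": -1.539,"jaw": -1},{"x": 0.22,"y": -0.33,"z": 0,"turn": -1.539,"jaw": -1},{"x": 0.22,"y": -0.33,"z": 0,"turn": -1.539,"jaw": -1}])

```text
time_s: 5.75
ee_pos: [0.5738, 0.1444, 0.1476]
orientation: [0.653, 0.758, 0.0, -0.002]
force: [-0.1, -1.5, -1.9]
width: 0.015
```

```bash
python3 - <<'E'
from h import *
c=(.5744,.1414)
rel((*c,.075,100))
E
```

```text
t 5.75 pos [0.5738 0.1444 0.1476] yaw 98.52 F [-0.1 -1.5 -1.9] w 0.015 j7 0.06 tilt [-0.002  0.003 -1.   ]
(0.5744, 0.1414, 0.075, 100) -> [-0.0033  0.0003  0.0726] turn -0.0259
```

play_rows(moves=[{"x": -0.003,"y": 0,"z": 0.04,"turn": -0.02,"jaw": -1},{"x": -0.003,"y": 0,"z": 0.07,"turn": -0.02,"jaw": -1},{"x": -0.003,"y": 0,"z": 0.073,"turn": -0.02,"jaw": -1},{"x": -0.003,"y": 0,"z": 0.073,"turn": -0.02,"jaw": -1},{"x": -0.003,"y": 0,"z": 0.073,"turn": -0.02,"jaw": -1}])

```text
time_s: 6.25
ee_pos: [0.5754, 0.1337, 0.0773]
orientation: [0.651, 0.759, 0.0, 0.0]
force: [-0.2, -0.3, -1.1]
width: 0.0151
```

```bash
python3 - <<'E'
from h import *
rel()
s=snap('side','side5');crop(s,'d3',190,130,290,210,8)
t=snap('top','top5');crop(t,'d4',150,170,230,240,8)
E
```

```text
t 6.25 pos [0.5754 0.1337 0.0773] yaw 98.79 F [-0.2 -0.3 -1.1] w 0.0151 j7 0.11 tilt [ 0.001  0.    -1.   ]
```

View pics/d3.png

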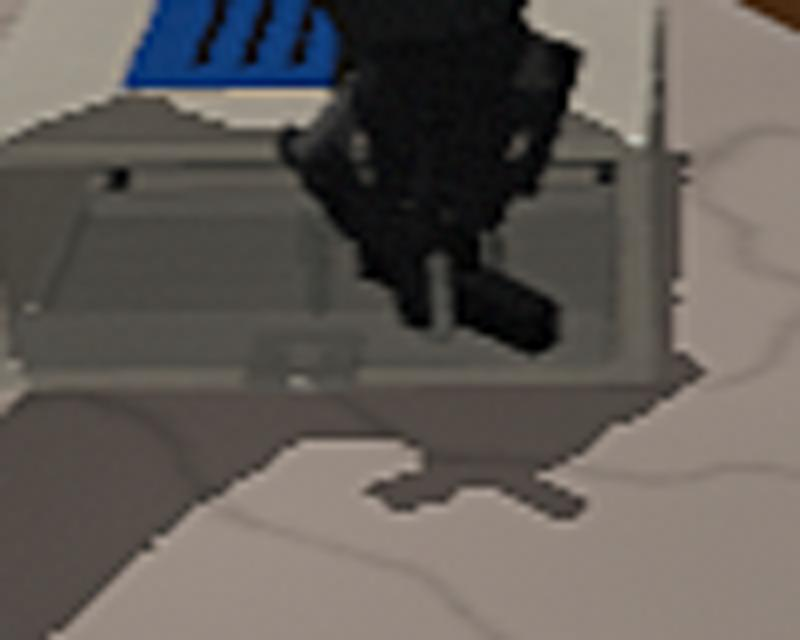

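View pics/d4.png

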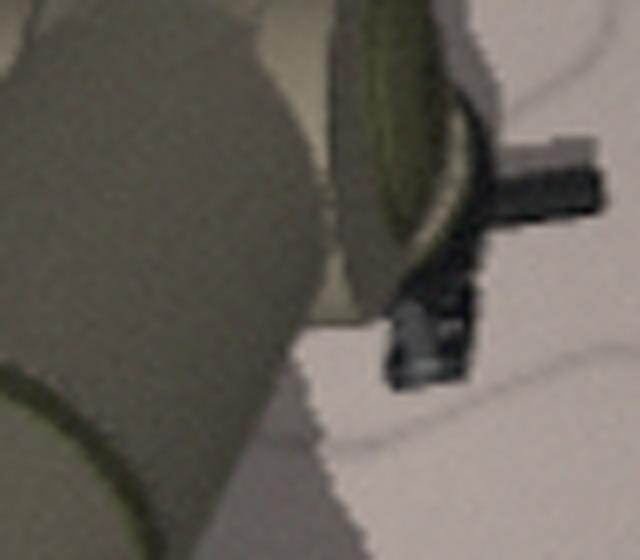

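```bash
python3 - <<'E'
from h import *
T=np.array([.5754,.1337]);
for d in (98.8,):
  a=np.radians(d); p=T+.083*np.array([np.cos(a),np.sin(a)]); print(p)
  for z in (.054,.095): print((w2px('side',[*p,z])-[190,130])*8, w2px('top',[*p,z]))
print((w2px('side',[.56,.2231,.032])-[190,130])*8)
for a in (130,140,150):
  c=np.array([.56,.2231])-.083*np.array([np.cos(np.radians(a)),np.sin(np.radians(a))]); print(a,c, (w2px('side',[*c,.06])-[190,130])*8)
E
```

```text
[0.56270218 0.21572296]
[315.20841843 308.75956207] [178.88367182 202.57835016]
[305.93976251 215.5047642 ] [175.19185721 201.35111367]
[304.79703342 352.76183755]
130 [0.61335137 0.15951831] [498.72848216 308.70540318]
140 [0.62358169 0.16974863] [505.89613312 291.93768209]
150 [0.63188011 0.1816    ] [506.66737147 275.45054813]
```

```bash
python3 - <<'E'
from h import *
s=cv2.imread('pics/side5.png'); c=s[150:185,212:245]; c=cv2.normalize(cv2.resize(c,None,fx=18,fy=16,interpolation=cv2.INTER_CUBIC),None,0,255,cv2.NORM_MINMAX); c=np.clip(c.astype(float)*2.0,0,255).astype(np.uint8); cv2.imwrite('pics/e.png',c)
E
```

```text
(no output)
```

View pics/e.png

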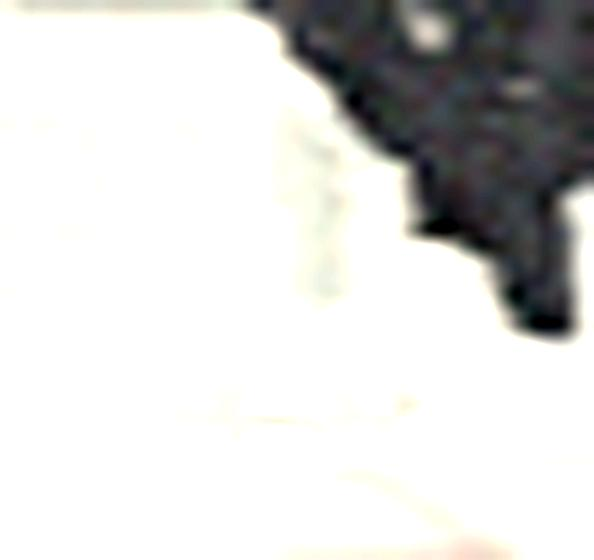

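play_rows(moves=[{"x": 0.008,"y": -0.0015,"z": 0.01,"turn": 0,"jaw": -1},{"x": 0.008,"y": -0.0015,"z": 0.016,"turn": 0,"jaw": -1},{"x": 0.008,"y": -0.0015,"z": 0.016,"turn": 0,"jaw": -1},{"x": 0.008,"y": -0.0015,"z": 0.016,"turn": 0,"jaw": -1}])

```text
time_s: 6.75
ee_pos: [0.572, 0.1417, 0.0604]
orientation: [0.651, 0.759, -0.0, -0.0]
force: [-0.0, 0.4, -0.3]
width: 0.0148
```

```bash
python3 - <<'E'
from h import *
rel()
s=snap('side','side6')[:,:,::-1]; c=s[155:190,210:245]; c=cv2.resize(c,None,fx=16,fy=16,interpolation=cv2.INTER_CUBIC); c=np.clip((c.astype(float)-40)*2.5,0,255).astype(np.uint8); cv2.imwrite('pics/e.png',c)
E
```

```text
t 6.75 pos [0.572  0.1417 0.0604] yaw 98.84 F [-0.   0.4 -0.3] w 0.0148 j7 0.11 tilt [-0. -0. -1.]
```

View pics/e.png

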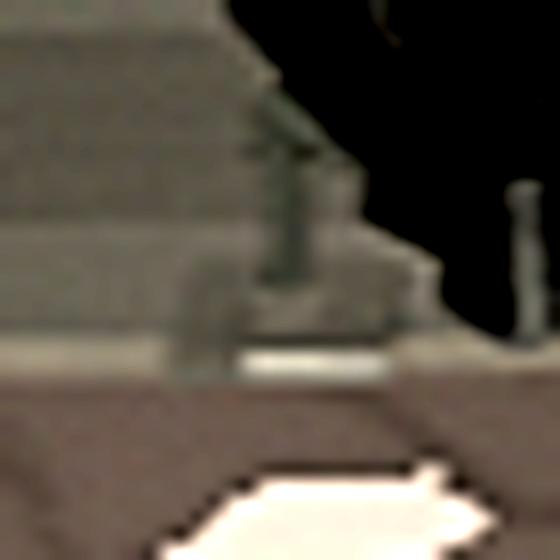

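play_rows(moves=[{"x": 0,"y": 0,"z": 0.004,"turn": 0,"jaw": -1},{"x": 0,"y": 0,"z": 0.008,"turn": 0,"jaw": -1},{"x": 0,"y": 0,"z": 0.012,"turn": 0,"jaw": -1},{"x": 0,"y": 0,"z": 0.012,"turn": 0,"jaw": -1}])

```text
time_s: 7.2
ee_pos: [0.5719, 0.1415, 0.0479]
orientation: [0.651, 0.759, -0.0, -0.0]
force: [0.8, 0.3, -0.6]
width: 0.0151
```

play_rows(moves=[{"x": 0,"y": 0,"z": 0.004,"turn": 0,"jaw": -1},{"x": 0,"y": 0,"z": 0.008,"turn": 0,"jaw": -1},{"x": 0,"y": 0,"z": 0.011,"turn": 0,"jaw": -1},{"x": 0,"y": 0,"z": 0.011,"turn": 0,"jaw": -1}])

```text
time_s: 7.6
ee_pos: [0.5719, 0.1416, 0.0371]
orientation: [0.651, 0.759, -0.0, -0.0]
force: [0.4, 0.6, -0.9]
width: 0.0148
```

```bash
python3 - <<'E'
from h import *
p=np.array([.5719,.1415,.037]); e=np.array([np.cos(np.radians(52)),np.sin(np.radians(52)),0])
rel((*(p-.03*e),98.84),(*(p-.17*e),98.84))
s=snap('side','side6')[:,:,::-1]; c=s[155:190,210:245]; c=cv2.resize(c,None,fx=16,fy=16,interpolation=cv2.INTER_CUBIC); c=np.clip((c.astype(float)-40)*2.5,0,255).astype(np.uint8); cv2.imwrite('pics/e.png',c)
E
```

```text
t 7.6 pos [0.5719 0.1416 0.0371] yaw 98.83 F [ 0.4  0.6 -0.9] w 0.0148 j7 0.12 tilt [-0.001 -0.    -1.   ]
(np.float64(0.5534301557402302), np.float64(0.11785967739179833), np.float64(0.037), 98.84) -> [-0.0206 -0.0219  0.0001] turn -0.0003
(np.float64(0.46723754919463806), np.float64(0.007538171886857237), np.float64(0.037), 98.84) -> [-0.1164 -0.124   0.0002] turn -0.0003
```

View pics/e.png

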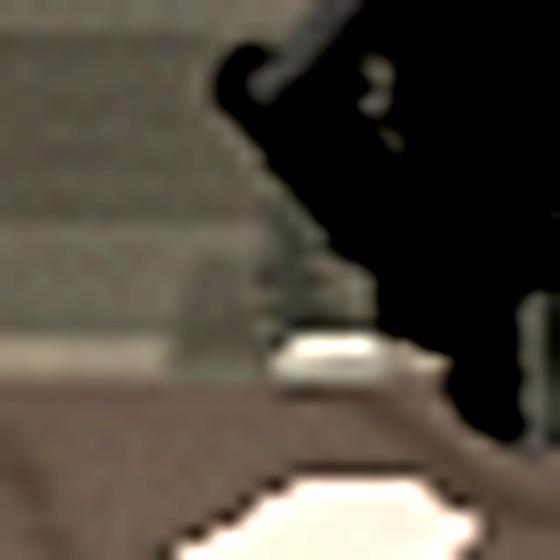

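play_rows(moves=[{"x": -0.003,"y": -0.0035,"z": 0,"turn": 0,"jaw": -1},{"x": -0.007,"y": -0.0075,"z": 0,"turn": 0,"jaw": -1},{"x": -0.011,"y": -0.0115,"z": 0,"turn": 0,"jaw": -1},{"x": -0.015,"y": -0.016,"z": 0,"turn": 0,"jaw": -1},{"x": -0.0205,"y": -0.022,"z": 0,"turn": 0,"jaw": -1},{"x": -0.0205,"y": -0.022,"z": 0,"turn": 0,"jaw": -1}])

```text
time_s: 8.25
ee_pos: [0.5525, 0.1164, 0.0377]
orientation: [0.651, 0.759, -0.001, -0.0]
force: [0.1, -0.3, -0.8]
width: 0.0152
```

```bash
python3 - <<'E'
from h import *
rel()
s=snap('side','side7');crop(s,'d3',170,120,290,220,6)
E
```

```text
t 8.25 pos [0.5525 0.1164 0.0377] yaw 98.75 F [ 0.1 -0.3 -0.8] w 0.0152 j7 0.15 tilt [-0.001 -0.001 -1.   ]
```

View pics/d3.png

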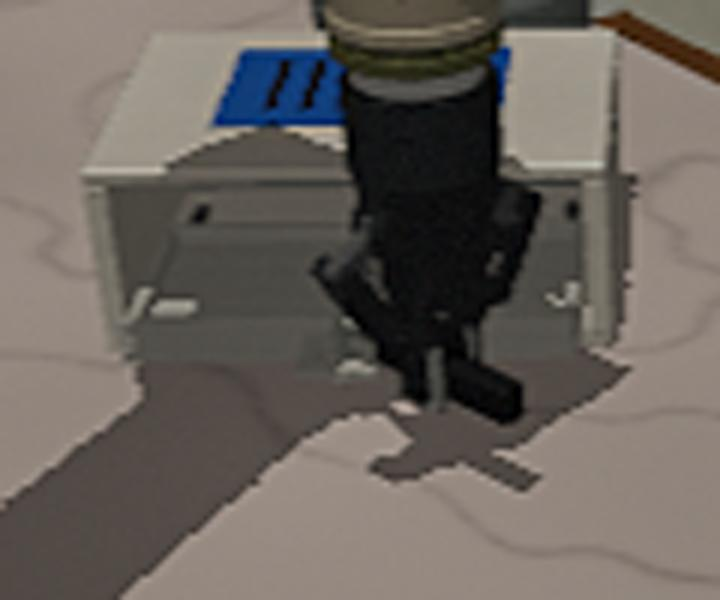

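play_rows(moves=[{"x": -0.007,"y": -0.0075,"z": 0,"turn": 0,"jaw": -1},{"x": -0.0175,"y": -0.0185,"z": 0,"turn": 0,"jaw": -1},{"x": -0.028,"y": -0.03,"z": 0,"turn": 0,"jaw": -1},{"x": -0.038,"y": -0.0405,"z": 0,"turn": 0,"jaw": -1},{"x": -0.0485,"y": -0.0515,"z": 0,"turn": 0,"jaw": -1},{"x": -0.0585,"y": -0.0625,"z": 0,"turn": 0,"jaw": -1},{"x": -0.069,"y": -0.0735,"z": 0,"turn": 0,"jaw": -1},{"x": -0.079,"y": -0.0845,"z": 0,"turn": 0,"jaw": -1},{"x": -0.086,"y": -0.092,"z": 0,"turn": 0,"jaw": -1},{"x": -0.086,"y": -0.092,"z": 0,"turn": 0,"jaw": -1}])

```text
time_s: 9.3
ee_pos: [0.4767, 0.02, 0.0377]
orientation: [0.65, 0.76, 0.002, 0.0]
force: [2.9, 9.5, -3.5]
width: 0.0149
```

```bash
python3 - <<'E'
from h import *
rel()
s=snap('side','side8');crop(s,'d3',170,120,310,250,5)
E
```

```text
t 9.3 pos [0.4767 0.02   0.0377] yaw 98.85 F [ 2.9  9.5 -3.5] w 0.0149 j7 0.28 tilt [ 0.002  0.002 -1.   ]
```

View pics/d3.png

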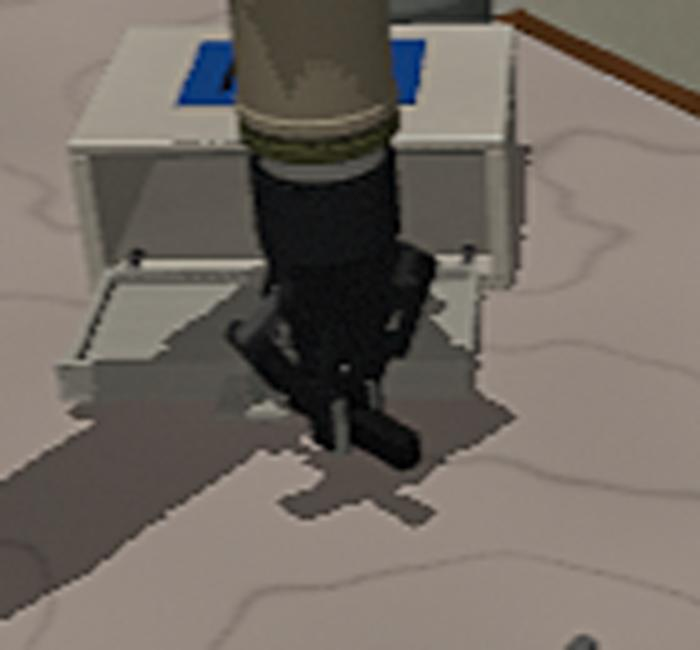

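play_rows(moves=[{"x": -0.001,"y": -0.001,"z": 0,"turn": 0,"jaw": -1},{"x": -0.002,"y": -0.002,"z": 0,"turn": 0,"jaw": -1},{"x": -0.002,"y": -0.002,"z": 0,"turn": 0,"jaw": -1},{"x": -0.002,"y": -0.002,"z": 0,"turn": 0,"jaw": -1}])

```text
time_s: 9.75
ee_pos: [0.4762, 0.0198, 0.0376]
orientation: [0.65, 0.76, 0.002, 0.0]
force: [5.9, 16.5, -4.4]
width: 0.0149
```

play_rows(moves=[{"x": 0.003,"y": 0.003,"z": 0,"turn": 0,"jaw": -1},{"x": 0.005,"y": 0.005,"z": 0,"turn": 0,"jaw": -1},{"x": 0.005,"y": 0.005,"z": 0,"turn": 0,"jaw": -1}])

```text
time_s: 10.05
ee_pos: [0.4777, 0.0219, 0.0375]
orientation: [0.651, 0.759, -0.001, -0.0]
force: [-0.2, -0.4, -0.9]
width: 0.015
```

Force is gone; lift slowly.

play_rows(moves=[{"x": 0.001,"y": 0.001,"z": -0.006,"turn": 0,"jaw": -1},{"x": 0.001,"y": 0.001,"z": -0.014,"turn": 0,"jaw": -1},{"x": 0.001,"y": 0.001,"z": -0.022,"turn": 0,"jaw": -1},{"x": 0.001,"y": 0.001,"z": -0.03,"turn": 0,"jaw": -1},{"x": 0.001,"y": 0.001,"z": -0.06,"turn": 0,"jaw": -1},{"x": 0.001,"y": 0.001,"z": -0.1,"turn": 0,"jaw": -1},{"x": 0.001,"y": 0.001,"z": -0.1,"turn": 0,"jaw": -1},{"x": 0.001,"y": 0.001,"z": -0.1,"turn": 0,"jaw": -1}])

```text
time_s: 10.85
ee_pos: [0.4796, 0.0237, 0.1389]
orientation: [0.65, 0.76, 0.001, 0.001]
force: [-0.5, 0.1, -0.9]
width: 0.0152
```

```bash
python3 - <<'E'
from h import *
rel((.55,-.1,.16,50),(.427,-.231,.15,11.8),(.427,-.231,.033,11.8))
E
```

```text
t 10.85 pos [0.4796 0.0237 0.1389] yaw 98.84 F [-0.5  0.1 -0.9] w 0.0152 j7 0.23 tilt [ 0.003  0.001 -1.   ]
(0.55, -0.1, 0.16, 50) -> [-0.1331  0.0506 -0.021 ] turn 0.8525
(0.427, -0.231, 0.15, 11.8) -> [-0.2436 -0.0911 -0.0114] turn 1.5192
(0.427, -0.231, 0.033, 11.8) -> [-0.2436 -0.0915  0.1056] turn 1.5192
```

play_rows(moves=[{"x": -0.133,"y": 0.03,"z": -0.02,"turn": 0.85,"jaw": -1},{"x": -0.133,"y": 0.03,"z": -0.02,"turn": 0.85,"jaw": -1},{"x": -0.133,"y": 0.03,"z": -0.02,"turn": 0.85,"jaw": -1},{"x": -0.244,"y": -0.091,"z": -0.02,"turn": 1.519,"jaw": -1},{"x": -0.244,"y": -0.091,"z": -0.02,"turn": 1.519,"jaw": -1},{"x": -0.244,"y": -0.091,"z": -0.02,"turn": 1.519,"jaw": -1},{"x": -0.244,"y": -0.091,"z": -0.012,"turn": 1.519,"jaw": -1},{"x": -0.244,"y": -0.091,"z": -0.012,"turn": 1.519,"jaw": -1},{"x": -0.244,"y": -0.091,"z": -0.012,"turn": 1.519,"jaw": -1},{"x": -0.244,"y": -0.091,"z": -0.012,"turn": 1.519,"jaw": -1}])

```text
time_s: 11.85
ee_pos: [0.4258, -0.2316, 0.1486]
orientation: [0.994, 0.109, -0.001, -0.0]
force: [0.5, 0.5, -1.3]
width: 0.0153
```

play_rows(moves=[{"x": -0.001,"y": 0,"z": 0,"turn": 0.08,"jaw": -1},{"x": 0,"y": 0,"z": 0,"turn": 0.08,"jaw": -1}])

```text
time_s: 12.05
ee_pos: [0.4259, -0.2313, 0.1486]
orientation: [0.997, 0.072, -0.001, -0.0]
force: [-0.5, -0.6, -0.9]
width: 0.015
```

```bash
python3 - <<'E'
from h import *
rel((.427,-.231,.15,11.8),(.427,-.231,.06,11.8),(.427,-.231,.033,11.8))
s=snap('side','side9');crop(s,'d3',230,130,350,290,4)
E
```

```text
t 12.05 pos [ 0.4259 -0.2313  0.1486] yaw 8.23 F [-0.5 -0.6 -0.9] w 0.015 j7 -0.38 tilt [-0.003  0.    -1.   ]
(0.427, -0.231, 0.15, 11.8) -> [ 0.0011 -0.0001 -0.0014] turn -0.0623
(0.427, -0.231, 0.06, 11.8) -> [ 0.0013 -0.0001  0.0886] turn -0.0623
(0.427, -0.231, 0.033, 11.8) -> [ 1.400e-03 -1.000e-04  1.156e-01] turn -0.0623
```

View pics/d3.png

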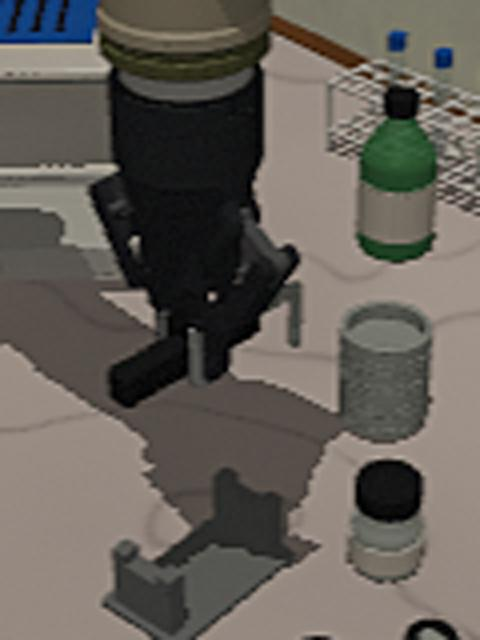

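play_rows(moves=[{"x": 0.001,"y": 0,"z": 0.03,"turn": -0.063,"jaw": -1},{"x": 0.001,"y": 0,"z": 0.06,"turn": -0.063,"jaw": -1},{"x": 0.001,"y": 0,"z": 0.085,"turn": -0.063,"jaw": -1},{"x": 0.001,"y": 0,"z": 0.1,"turn": -0.063,"jaw": -1},{"x": 0.001,"y": 0,"z": 0.11,"turn": -0.063,"jaw": -1},{"x": 0.001,"y": 0,"z": 0.115,"turn": -0.063,"jaw": -1},{"x": 0.001,"y": 0,"z": 0.115,"turn": -0.063,"jaw": -1},{"x": 0.001,"y": 0,"z": 0.115,"turn": -0.063,"jaw": -1}])

```text
time_s: 12.9
ee_pos: [0.4277, -0.2315, 0.0348]
orientation: [0.995, 0.104, 0.0, 0.0]
force: [-0.3, -0.5, -0.5]
width: 0.0147
```

play_rows(moves=[{"x": 0,"y": 0,"z": 0.002,"turn": 0,"jaw": -1},{"x": 0,"y": 0,"z": 0.003,"turn": 0,"jaw": -1},{"x": 0,"y": 0,"z": 0.003,"turn": 0,"jaw": -1}])

```text
time_s: 13.2
ee_pos: [0.4279, -0.2314, 0.0318]
orientation: [0.995, 0.104, 0.0, 0.0]
force: [0.0, -0.2, -0.7]
width: 0.0148
```

```bash
python3 - <<'E'
from h import *
rel()
s=snap('side','side10');crop(s,'d3',230,190,350,310,5)
E
```

```text
t 13.2 pos [ 0.4279 -0.2314  0.0318] yaw 11.93 F [ 0.  -0.2 -0.7] w 0.0148 j7 -0.14 tilt [ 0. -0. -1.]
```

View pics/d3.png

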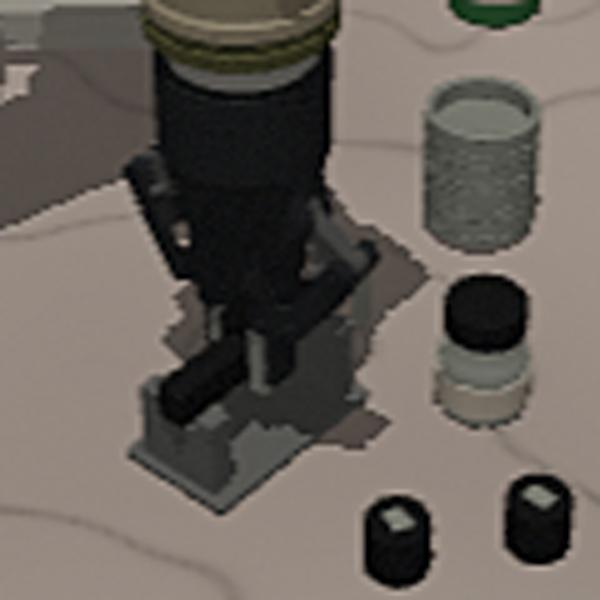

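play_rows(moves=[{"x": 0,"y": 0,"z": 0.001,"turn": 0,"jaw": -1},{"x": 0,"y": 0,"z": 0.0015,"turn": 0,"jaw": -1},{"x": 0,"y": 0,"z": 0.0015,"turn": 0,"jaw": -1}])

```text
time_s: 13.55
ee_pos: [0.4279, -0.2314, 0.0309]
orientation: [0.995, 0.104, 0.001, -0.0]
force: [-1.1, 1.0, 13.5]
width: 0.0148
```

play_rows(moves=[{"x": 0,"y": 0,"z": 0,"turn": 0,"jaw": -0.5},{"x": 0,"y": 0,"z": 0,"turn": 0,"jaw": -0.2},{"x": 0,"y": 0,"z": 0,"turn": 0,"jaw": 0},{"x": 0,"y": 0,"z": 0,"turn": 0,"jaw": 0.1},{"x": 0,"y": 0,"z": 0,"turn": 0,"jaw": 0.1},{"x": 0,"y": 0,"z": -0.03,"turn": 0,"jaw": 0.1},{"x": 0,"y": 0,"z": -0.07,"turn": 0,"jaw": 0.1},{"x": 0,"y": 0,"z": -0.12,"turn": 0,"jaw": 0.1},{"x": 0,"y": 0,"z": -0.15,"turn": 0,"jaw": 0.1},{"x": 0,"y": 0,"z": -0.15,"turn": 0,"jaw": 0.1}])

```text
time_s: 14.55
ee_pos: [0.4291, -0.2322, 0.1834]
orientation: [0.995, 0.104, 0.003, 0.001]
force: [0.1, 0.5, -0.8]
width: 0.0469
```

```bash
python3 - <<'E'
from h import *
rel((.616,-.179,.18,-10),(.616,-.179,.054,-10))
s=snap('side','side11');crop(s,'d3',200,130,360,290,5)
t=snap('top','top11')
E
```

```text
t 14.55 pos [ 0.4291 -0.2322  0.1834] yaw 11.92 F [ 0.1  0.5 -0.8] w 0.0469 j7 -0.37 tilt [ 0.005 -0.002 -1.   ]
(0.616, -0.179, 0.18, -10) -> [ 0.1938 -0.0134  0.0043] turn 0.3826
(0.616, -0.179, 0.054, -10) -> [ 0.1932 -0.0138  0.1303] turn 0.3826
```

View pics/d3.png

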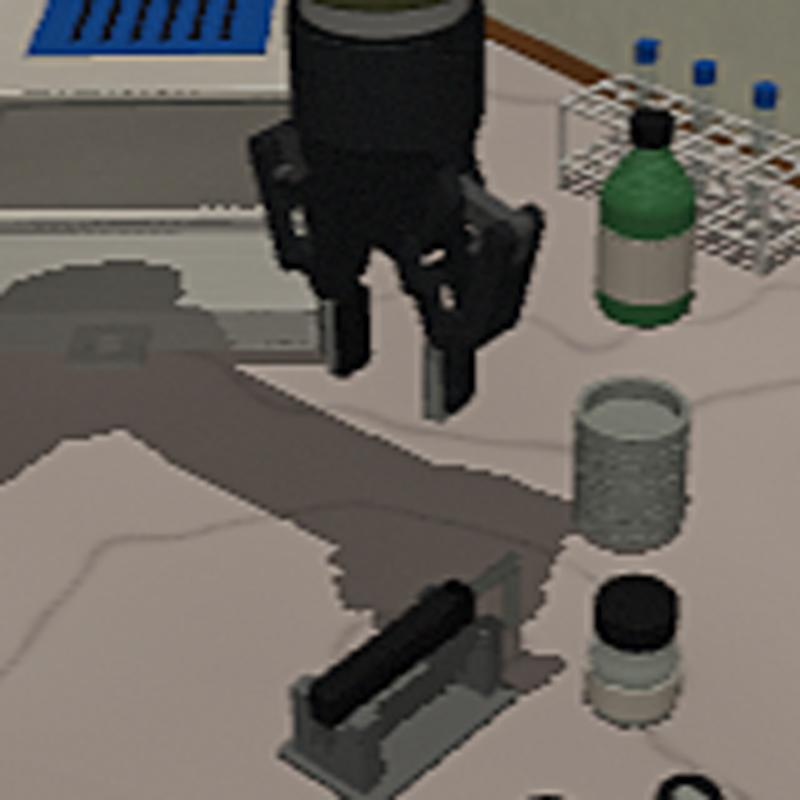

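View pics/top11.png

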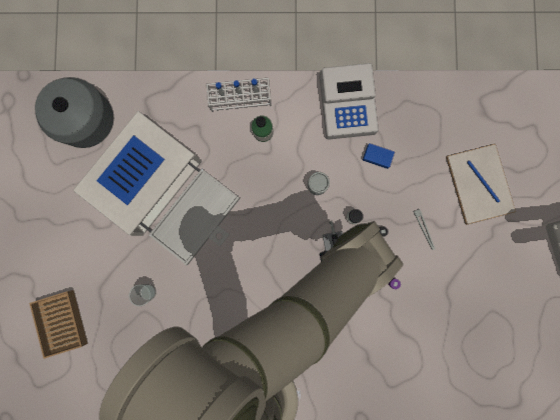

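```bash
python3 - <<'E'
from h import *
t=cv2.imread('pics/top11.png')[:,:,::-1]
crop(t,'d4',140,150,260,270,6); crop(t,'d5',300,165,340,200,16)
E
```

```text
(no output)
```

View pics/d4.png

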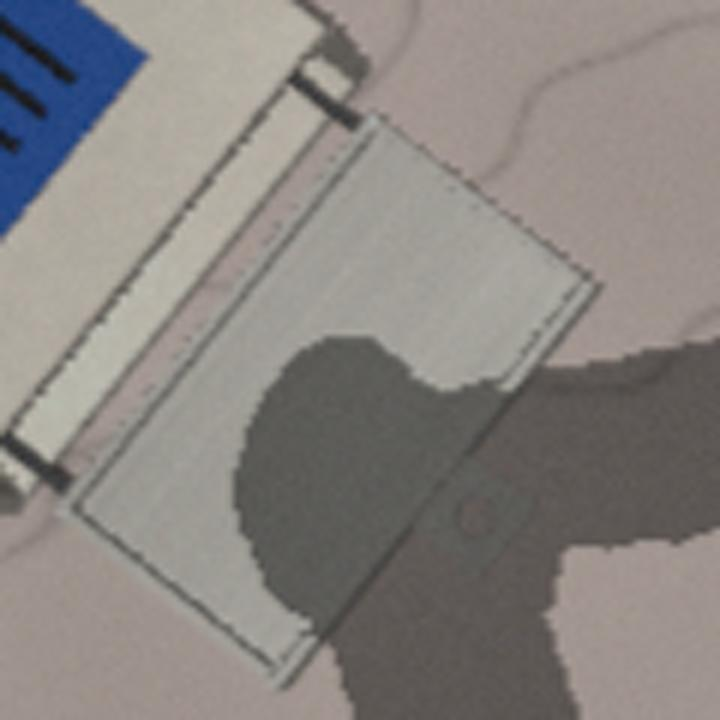

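View pics/d5.png

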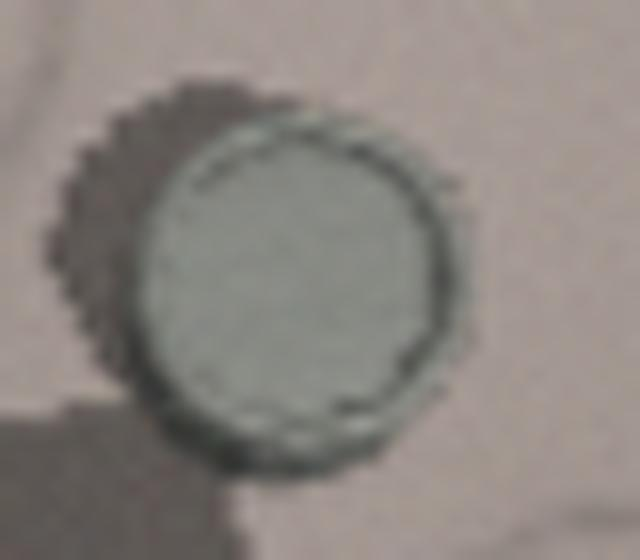

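```bash
python3 - <<'E'
from h import *
o=lambda c,x0,y0,s:((c[0]+.5)/s-.5+x0,(c[1]+.5)/s-.5+y0)
print('pile',px2w('top',*o((302,277),300,165,16),.073))
C=[px2w('top',*o(c,140,150,6),z) for c,z in [((372,118),.03),((65,508),.03),((282,685),.04),((598,287),.04)]]
C=np.array(C); print(C.round(4), C.mean(0))
for i in range(4): print(np.linalg.norm(C[i]-C[(i+1)%4])); 
v=C[1]+C[2]-C[0]-C[3]; print('y yaw',np.degrees(np.arctan2(v[1],v[0])))
H=px2w('top',*o((475,517),140,150,6),.032); print('hole',H)
for yaw in (51.5,52.,52.5):
  e=np.array([np.cos(np.radians(yaw)),np.sin(np.radians(yaw))]); print('tray origin from hole',H[:2]+.092*e, H[:2]+.16*e)
rel()
E
```

```text
pile [ 0.61885636 -0.17826026  0.073     ]
[[0.6617 0.1576 0.03  ]
 [0.4736 0.3016 0.03  ]
 [0.3902 0.194  0.04  ]
 [0.5785 0.0465 0.04  ]] [0.52599706 0.17492787 0.035     ]
0.23683345912137915
0.1365242581084548
0.23922022348080257
0.13921941142190183
y yaw 142.24829431290152
hole [0.469114   0.10516674 0.032     ]
tray origin from hole [0.52638535 0.17716669] [0.56871634 0.23038404]
tray origin from hole [0.52575486 0.17766373] [0.56761984 0.23124846]
tray origin from hole [0.52512005 0.17815525] [0.56651583 0.23210327]
t 14.65 pos [ 0.4281 -0.231   0.1805] yaw 11.97 F [ 0.5 -0.2 -0.9] w 0.0466 j7 -0.37 tilt [ 0.002 -0.    -1.   ]
```

```bash
python3 - <<'E'
from h import *
rel((.617,-.179,.18,74),(.617,-.179,.054,74))
E
```

```text
t 14.65 pos [ 0.4281 -0.231   0.1805] yaw 11.97 F [ 0.5 -0.2 -0.9] w 0.0466 j7 -0.37 tilt [ 0.002 -0.    -1.   ]
(0.617, -0.179, 0.18, 74) -> [ 0.1956 -0.0117  0.0007] turn -1.0827
(0.617, -0.179, 0.054, 74) -> [ 0.1954 -0.0117  0.1267] turn -1.0827
```

play_rows(moves=[{"x": 0.195,"y": -0.012,"z": 0,"turn": -1.083,"jaw": 1},{"x": 0.195,"y": -0.012,"z": 0,"turn": -1.083,"jaw": 1},{"x": 0.195,"y": -0.012,"z": 0,"turn": -1.083,"jaw": 1},{"x": 0.195,"y": -0.012,"z": 0,"turn": -1.083,"jaw": 1},{"x": 0.195,"y": -0.012,"z": 0,"turn": -1.083,"jaw": 1},{"x": 0.195,"y": -0.012,"z": 0,"turn": -1.083,"jaw": 1},{"x": 0.195,"y": -0.012,"z": 0,"turn": -1.083,"jaw": 1},{"x": 0.195,"y": -0.012,"z": 0,"turn": -1.083,"jaw": 1},{"x": 0.195,"y": -0.012,"z": 0.04,"turn": -1.083,"jaw": 1},{"x": 0.195,"y": -0.012,"z": 0.04,"turn": -1.083,"jaw": 1}])

```text
time_s: 15.65
ee_pos: [0.6132, -0.1784, 0.1356]
orientation: [0.8, 0.6, -0.002, -0.003]
force: [-0.7, 0.3, 0.0]
width: 0.0854
```

play_rows(moves=[{"x": 0,"y": 0,"z": 0.01,"turn": 0,"jaw": 1},{"x": 0,"y": 0,"z": 0.01,"turn": 0,"jaw": 1}])

```text
time_s: 15.85
ee_pos: [0.6157, -0.1794, 0.1294]
orientation: [0.799, 0.601, -0.0, -0.001]
force: [-1.1, 0.2, -0.3]
width: 0.0853
```

```bash
python3 - <<'E'
from h import *
rel((.617,-.179,.054,74))
s=snap('side','side12');crop(s,'d3',270,110,390,260,5)
t=snap('top','top12');crop(t,'d4',280,150,360,220,8)
E
```

```text
t 15.85 pos [ 0.6157 -0.1794  0.1294] yaw 73.89 F [-1.1  0.2 -0.3] w 0.0853 j7 0.25 tilt [-0.001  0.    -1.   ]
(0.617, -0.179, 0.054, 74) -> [0.0008 0.0012 0.0754] turn -0.0019
```

View pics/d3.png

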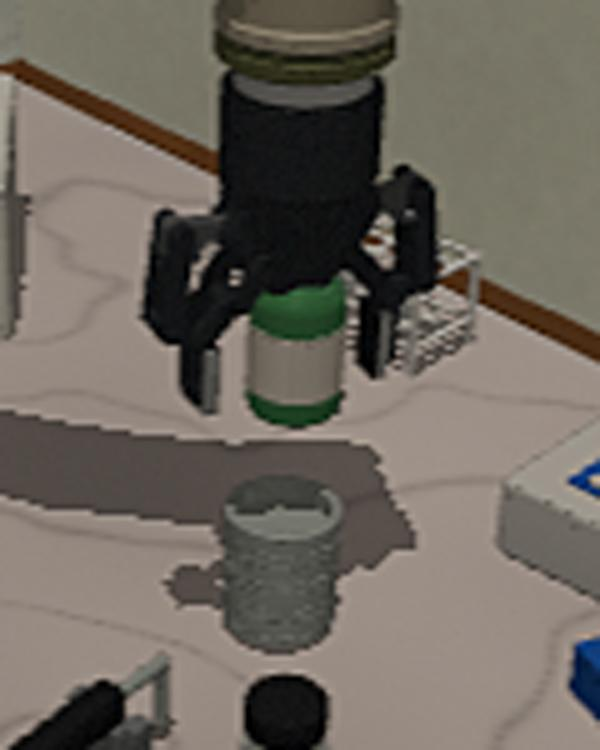

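View pics/d4.png

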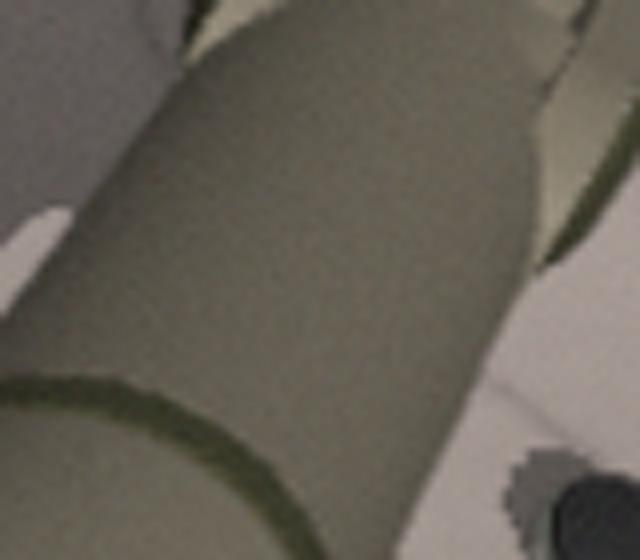

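```bash
python3 - <<'E'
from h import *
for z in (.129,.142): print((w2px('side',[.6157,-.1794,z])-[270,110])*5)
u=np.array([np.cos(np.radians(-16)),np.sin(np.radians(-16)),0])*.0427
for s in(1,-1): print((w2px('side',np.array([.6157,-.1794,.142])+s*u)-[270,110])*5)
E
```

```text
[285.88307702 412.24425889]
[286.97234921 389.65133573]
[363.52071679 372.82367986]
[208.3851715  406.92718399]
```

play_rows(moves=[{"x": 0.001,"y": 0.001,"z": 0.03,"turn": 0,"jaw": 1},{"x": 0.001,"y": 0.001,"z": 0.05,"turn": 0,"jaw": 1},{"x": 0.001,"y": 0.001,"z": 0.065,"turn": 0,"jaw": 1},{"x": 0.001,"y": 0.001,"z": 0.074,"turn": 0,"jaw": 1},{"x": 0.001,"y": 0.001,"z": 0.074,"turn": 0,"jaw": 1},{"x": 0.001,"y": 0.001,"z": 0.074,"turn": 0,"jaw": 1}])

```text
time_s: 16.55
ee_pos: [0.6176, -0.1791, 0.0567]
orientation: [0.799, 0.601, 0.0, 0.0]
force: [-0.7, -0.2, 0.2]
width: 0.0856
```

```bash
python3 - <<'E'
from h import *
rel()
s=snap('side','side13');crop(s,'d3',290,170,370,270,8)
E
```

```text
t 16.55 pos [ 0.6176 -0.1791  0.0567] yaw 73.94 F [-0.7 -0.2  0.2] w 0.0856 j7 0.29 tilt [ 0.001 -0.    -1.   ]
```

View pics/d3.png

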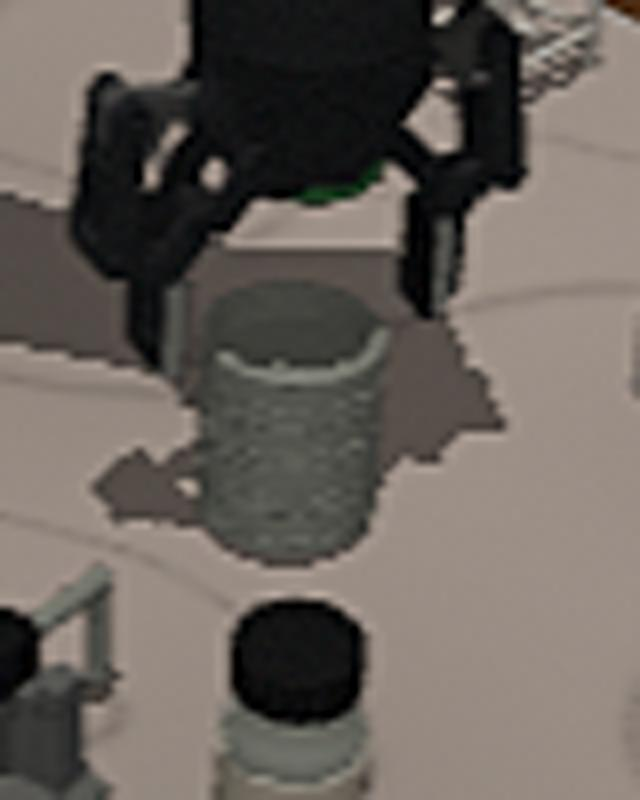

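play_rows(moves=[{"x": 0,"y": 0,"z": 0.003,"turn": 0,"jaw": 1},{"x": 0,"y": 0,"z": 0.003,"turn": 0,"jaw": 0.6},{"x": 0,"y": 0,"z": 0.003,"turn": 0,"jaw": 0.4},{"x": 0,"y": 0,"z": 0.003,"turn": 0,"jaw": 0},{"x": 0,"y": 0,"z": 0.003,"turn": 0,"jaw": 0},{"x": 0,"y": 0,"z": 0.003,"turn": 0,"jaw": 0},{"x": 0,"y": 0,"z": 0.003,"turn": 0,"jaw": -1},{"x": 0,"y": 0,"z": 0.003,"turn": 0,"jaw": -1}])

```text
time_s: 17.4
ee_pos: [0.6173, -0.1787, 0.0541]
orientation: [0.799, 0.602, 0.0, 0.0]
force: [-2.3, 0.4, 9.1]
width: 0.058
```

play_rows(moves=[{"x": 0,"y": 0,"z": -0.004,"turn": 0,"jaw": -1},{"x": 0,"y": 0,"z": -0.01,"turn": 0,"jaw": -1},{"x": 0,"y": 0,"z": -0.02,"turn": 0,"jaw": -1},{"x": 0,"y": 0,"z": -0.03,"turn": 0,"jaw": -1},{"x": 0,"y": 0,"z": -0.03,"turn": 0,"jaw": -1}])

```text
time_s: 17.9
ee_pos: [0.6182, -0.1791, 0.0849]
orientation: [0.799, 0.602, 0.001, 0.001]
force: [0.3, 0.6, -0.9]
width: 0.0582
```

```bash
python3 - <<'E'
from h import *
rel()
s=snap('side','side14');crop(s,'d3',290,150,370,250,8)
E
```

```text
t 17.9 pos [ 0.6182 -0.1791  0.0849] yaw 73.96 F [ 0.3  0.6 -0.9] w 0.0582 j7 0.28 tilt [ 0.003 -0.001 -1.   ]
```

View pics/d3.png

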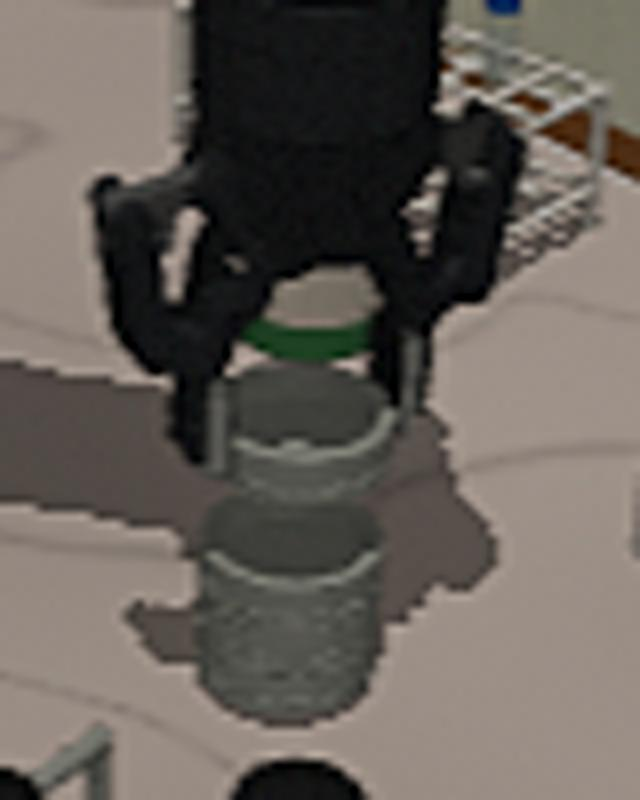

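```bash
python3 - <<'E'
from h import *
rel((.4793,.2127,.14,142),(.4793,.2127,.023,142))
E
```

```text
t 17.95 pos [ 0.6178 -0.1789  0.0842] yaw 73.96 F [ 0.1  0.6 -0.7] w 0.0578 j7 0.28 tilt [ 0.002 -0.    -1.   ]
(0.4793, 0.2127, 0.14, 142) -> [ 0.3381 -0.2412 -0.0562] turn -1.1875
(0.4793, 0.2127, 0.023, 142) -> [ 0.3381 -0.2414  0.0608] turn -1.1875
```

play_rows(moves=[{"x": 0,"y": 0,"z": -0.03,"turn": 0,"jaw": -1},{"x": 0.02,"y": -0.015,"z": -0.056,"turn": -0.1,"jaw": -1},{"x": 0.338,"y": -0.241,"z": -0.056,"turn": -1.188,"jaw": -1},{"x": 0.338,"y": -0.241,"z": -0.056,"turn": -1.188,"jaw": -1},{"x": 0.338,"y": -0.241,"z": -0.056,"turn": -1.188,"jaw": -1},{"x": 0.338,"y": -0.241,"z": -0.056,"turn": -1.188,"jaw": -1},{"x": 0.338,"y": -0.241,"z": -0.056,"turn": -1.188,"jaw": -1},{"x": 0.338,"y": -0.241,"z": -0.056,"turn": -1.188,"jaw": -1},{"x": 0.338,"y": -0.241,"z": -0.056,"turn": -1.188,"jaw": -1},{"x": 0.338,"y": -0.241,"z": -0.056,"turn": -1.188,"jaw": -1}])

```text
time_s: 18.95
ee_pos: [0.4777, 0.2153, 0.1391]
orientation: [0.322, 0.947, 0.0, -0.0]
force: [0.5, 0.3, -0.1]
width: 0.0575
```

play_rows(moves=[{"x": 0.05,"y": 0.04,"z": 0,"turn": -0.05,"jaw": -1}])

```text
time_s: 19.05
ee_pos: [0.4665, 0.2616, 0.1391]
orientation: [0.301, 0.954, -0.0, -0.0]
force: [1.1, 0.6, -1.2]
width: 0.0582
```

```bash
python3 - <<'E'
from h import *
rel((.4793,.2127,.14,142),(.4793,.2127,.023,142))
E
```

```text
t 19.05 pos [0.4665 0.2616 0.1391] yaw 144.92 F [ 1.1  0.6 -1.2] w 0.0582 j7 0.41 tilt [-0.    -0.001 -1.   ]
(0.4793, 0.2127, 0.14, 142) -> [-0.0386 -0.0327 -0.0009] turn 0.051
(0.4793, 0.2127, 0.023, 142) -> [-0.0386 -0.0326  0.1161] turn 0.051
```

play_rows(moves=[{"x": -0.045,"y": -0.036,"z": 0,"turn": 0.05,"jaw": -1},{"x": -0.045,"y": -0.036,"z": 0,"turn": 0.05,"jaw": -1},{"x": -0.045,"y": -0.036,"z": 0.04,"turn": 0.05,"jaw": -1},{"x": -0.045,"y": -0.036,"z": 0.06,"turn": 0.05,"jaw": -1},{"x": -0.045,"y": -0.036,"z": 0.06,"turn": 0.05,"jaw": -1},{"x": -0.045,"y": -0.036,"z": 0.06,"turn": 0.05,"jaw": -1}])

```text
time_s: 19.65
ee_pos: [0.4835, 0.2058, 0.0791]
orientation: [0.325, 0.946, -0.0, -0.0]
force: [0.1, 1.3, -0.3]
width: 0.0582
```

```bash
python3 - <<'E'
from h import *
rel((.4793,.2127,.023,142))
s=snap('side','side15');crop(s,'d3',150,120,310,240,5)
t=snap('top','top15');crop(t,'d4',140,150,260,270,6)
E
```

```text
t 19.65 pos [0.4835 0.2058 0.0791] yaw 142.02 F [ 0.1  1.3 -0.3] w 0.0582 j7 0.48 tilt [-0.001 -0.001 -1.   ]
(0.4793, 0.2127, 0.023, 142) -> [0.0075 0.0029 0.0561] turn 0.0004
```

View pics/d3.png

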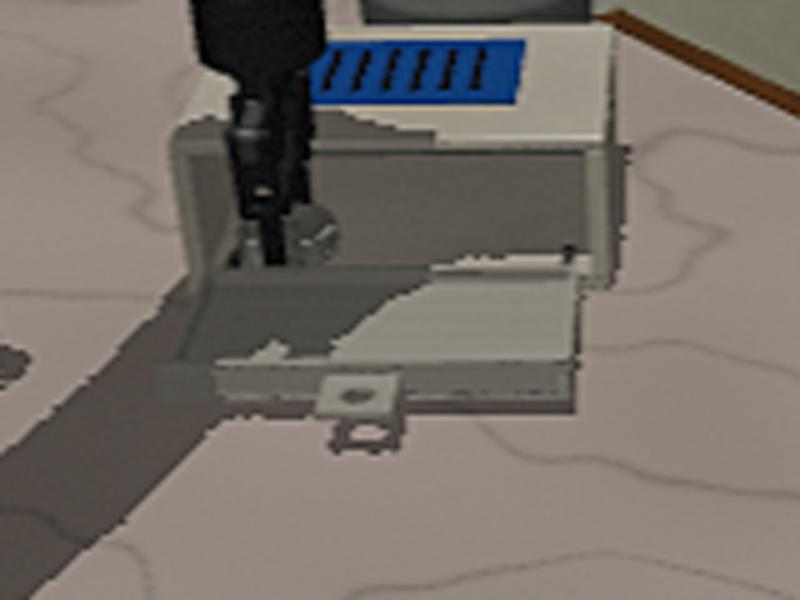

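View pics/d4.png

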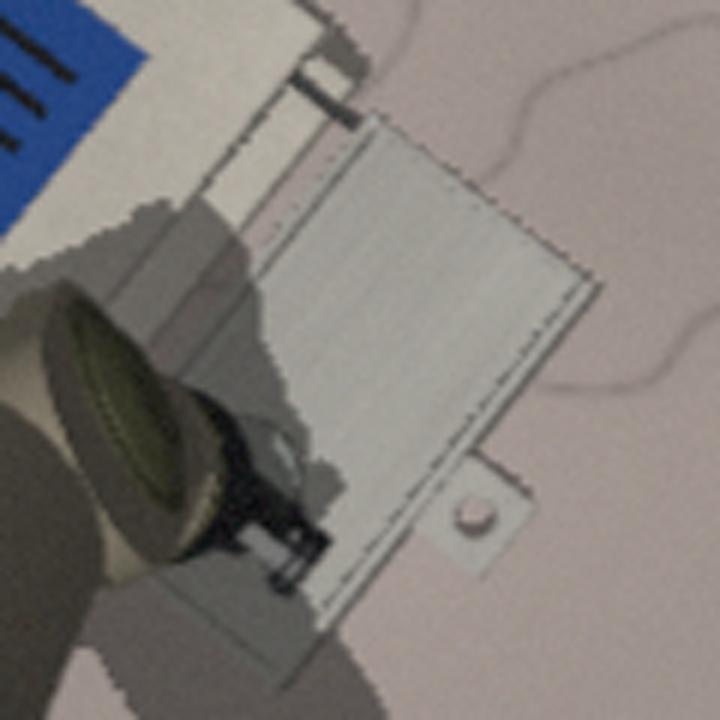

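```bash
python3 - <<'E'
from h import *
s=cv2.imread('pics/side15.png'); c=s[145:185,190:230]; c=cv2.resize(c,None,fx=16,fy=14,interpolation=cv2.INTER_CUBIC); c=np.clip((c.astype(float)-10)*2,0,255).astype(np.uint8); cv2.imwrite('pics/e.png',c)
s=cv2.imread('pics/top15.png'); c=s[210:255,170:200]; c=cv2.resize(c,None,fx=16,fy=12,interpolation=cv2.INTER_CUBIC); c=np.clip((c.astype(float)-10)*2,0,255).astype(np.uint8); cv2.imwrite('pics/e2.png',c)
E
```

```text
(no output)
```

View pics/e.png

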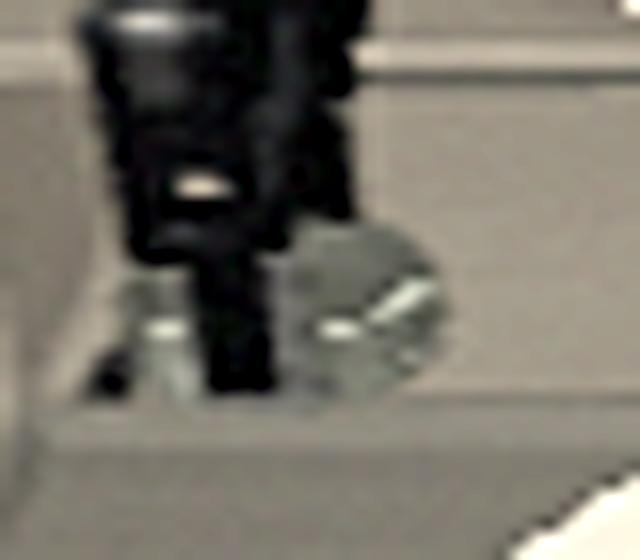

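View pics/e2.png

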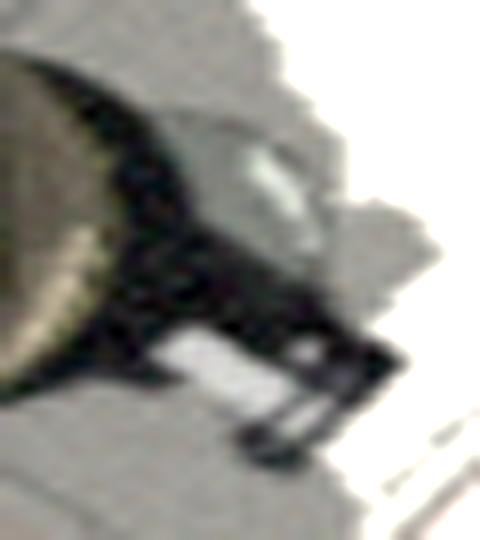

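```bash
cat >> h.py <<'E'
def rings(im,n,x,y,z,x0,y0,x1,y1,s,f,tilt=0,ax=0,g=1.8):
    c=cv2.resize(im[y0:y1,x0:x1,::-1],None,fx=s,fy=s,interpolation=cv2.INTER_CUBIC); c=np.clip(c.astype(float)*g,0,255).astype(np.uint8)
    th=np.linspace(0,2*np.pi,60); Rm=R.from_rotvec(np.radians(tilt)*np.array([np.cos(np.radians(ax)),np.sin(np.radians(ax)),0])).as_matrix()
    for r,h,col in((.030,.022,(0,0,255)),(.025,.022,(0,255,255)),(.030,.005,(0,255,0)),(.022,0,(255,0,0))):
        P=[Rm@np.array([r*np.cos(t),r*np.sin(t),h-.017])+[x,y,z+.017] for t in th]
        q=np.array([((w2px(n,p)-[x0,y0]+.5)*s) for p in P]).astype(np.int32); cv2.polylines(c,[q],True,col,1)
    cv2.imwrite(f'pics/{f}.png',c)
E
python3 - <<'E'
from h import *
s=cv2.imread('pics/side15.png')[:,:,::-1]; t=cv2.imread('pics/top15.png')[:,:,::-1]
rings(s,'side',.4835,.2058,.076,185,135,235,190,12,'e')
rings(t,'top',.4835,.2058,.076,160,200,210,250,12,'e2')
E
```

```text
(no output)
```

View pics/e.png

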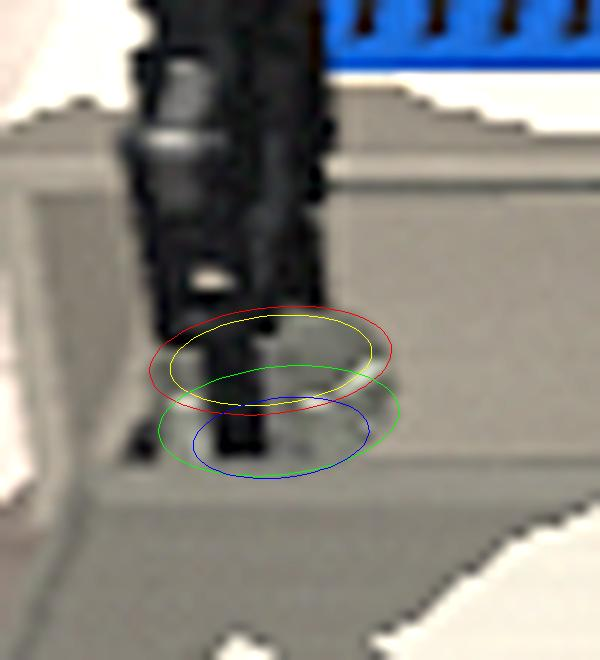

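View pics/e2.png

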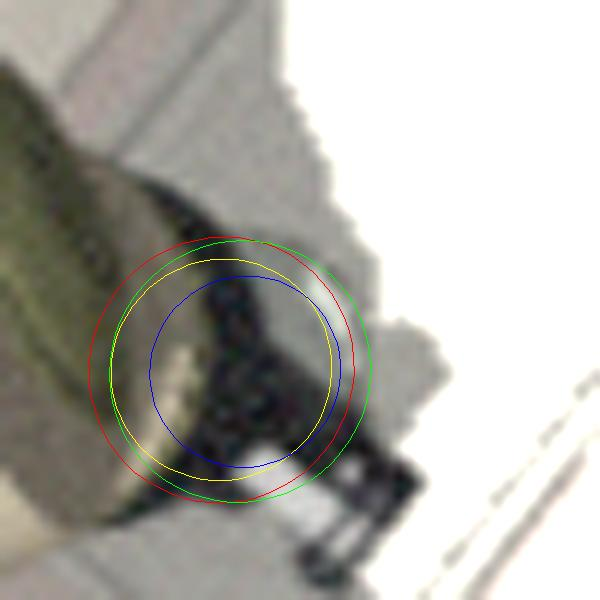

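play_rows(moves=[{"x": 0.0075,"y": 0.003,"z": 0.015,"turn": 0,"jaw": -1},{"x": 0.0075,"y": 0.003,"z": 0.03,"turn": 0,"jaw": -1},{"x": 0.0075,"y": 0.003,"z": 0.042,"turn": 0,"jaw": -1},{"x": 0.0075,"y": 0.003,"z": 0.05,"turn": 0,"jaw": -1},{"x": 0.0075,"y": 0.003,"z": 0.053,"turn": 0,"jaw": -1},{"x": 0.0075,"y": 0.003,"z": 0.0545,"turn": 0,"jaw": -1},{"x": 0.0075,"y": 0.003,"z": 0.0545,"turn": 0,"jaw": -1}])

```text
time_s: 20.45
ee_pos: [0.4797, 0.2129, 0.0248]
orientation: [0.325, 0.946, 0.0, 0.0]
force: [-0.4, -0.1, -1.1]
width: 0.0582
```

play_rows(moves=[{"x": 0,"y": 0,"z": 0.001,"turn": 0,"jaw": -1},{"x": 0,"y": 0,"z": 0.002,"turn": 0,"jaw": -1},{"x": 0,"y": 0,"z": 0.002,"turn": 0,"jaw": -1}])

```text
time_s: 20.75
ee_pos: [0.4798, 0.213, 0.0231]
orientation: [0.325, 0.946, 0.0, 0.0]
force: [-0.1, -0.9, 4.7]
width: 0.0578
```

play_rows(moves=[{"x": 0,"y": 0,"z": 0,"turn": 0,"jaw": 0.45},{"x": 0,"y": 0,"z": 0,"turn": 0,"jaw": 0.6},{"x": 0,"y": 0,"z": 0,"turn": 0,"jaw": 0.7},{"x": 0,"y": 0,"z": 0,"turn": 0,"jaw": 0.7},{"x": 0,"y": 0,"z": 0,"turn": 0,"jaw": 0.7},{"x": 0,"y": 0,"z": -0.02,"turn": 0,"jaw": 0.7},{"x": 0,"y": 0,"z": -0.05,"turn": 0,"jaw": 0.7},{"x": 0,"y": 0,"z": -0.1,"turn": 0,"jaw": 0.7},{"x": 0,"y": 0,"z": -0.13,"turn": 0,"jaw": 0.7},{"x": 0,"y": 0,"z": -0.13,"turn": 0,"jaw": 0.7}])

```text
time_s: 21.75
ee_pos: [0.4813, 0.2137, 0.1564]
orientation: [0.325, 0.946, 0.003, 0.002]
force: [0.7, 0.1, -0.4]
width: 0.073
```

```bash
python3 - <<'E'
from h import *
rel((.617,-.179,.15,74),(.617,-.179,.037,74))
E
```

```text
t 21.75 pos [0.4813 0.2137 0.1564] yaw 142.01 F [ 0.7  0.1 -0.4] w 0.073 j7 0.46 tilt [ 0.006  0.003 -1.   ]
(0.617, -0.179, 0.15, 74) -> [-0.3487 -0.226   0.0059] turn 1.187
(0.617, -0.179, 0.037, 74) -> [-0.3484 -0.2267  0.1189] turn 1.187
```

play_rows(moves=[{"x": -0.348,"y": -0.226,"z": 0.005,"turn": 1.187,"jaw": 1},{"x": -0.348,"y": -0.226,"z": 0.005,"turn": 1.187,"jaw": 1},{"x": -0.348,"y": -0.226,"z": 0.005,"turn": 1.187,"jaw": 1},{"x": -0.348,"y": -0.226,"z": 0.005,"turn": 1.187,"jaw": 1},{"x": -0.348,"y": -0.226,"z": 0.005,"turn": 1.187,"jaw": 1},{"x": -0.348,"y": -0.226,"z": 0.005,"turn": 1.187,"jaw": 1},{"x": -0.348,"y": -0.226,"z": 0.005,"turn": 1.187,"jaw": 1},{"x": -0.348,"y": -0.226,"z": 0.005,"turn": 1.187,"jaw": 1},{"x": -0.348,"y": -0.226,"z": 0.005,"turn": 1.187,"jaw": 1},{"x": -0.348,"y": -0.226,"z": 0.005,"turn": 1.187,"jaw": 1}])

```text
time_s: 22.75
ee_pos: [0.6145, -0.1825, 0.1465]
orientation: [0.8, 0.601, -0.001, 0.0]
force: [-0.7, 0.5, 0.7]
width: 0.0856
```

```bash
python3 - <<'E'
from h import *
s=snap('side','side16');t=snap('top','top16')
rel((.617,-.179,.037,74))
crop(s,'d3',170,120,380,300,3.8)
rings(t,'top',.4798,.213,.02,150,180,220,250,9,'e2',g=1.1)
rings(s,'side',.617,-.179,.034,290,180,360,260,8,'e',g=1.1)
E
```

```text
t 22.85 pos [ 0.6141 -0.1782  0.1465] yaw 74.09 F [ 0.2  0.7 -0.8] w 0.0853 j7 0.26 tilt [-0.002  0.001 -1.   ]
(0.617, -0.179, 0.037, 74) -> [0.     0.0032 0.1095] turn 0.0015
```

View pics/d3.png

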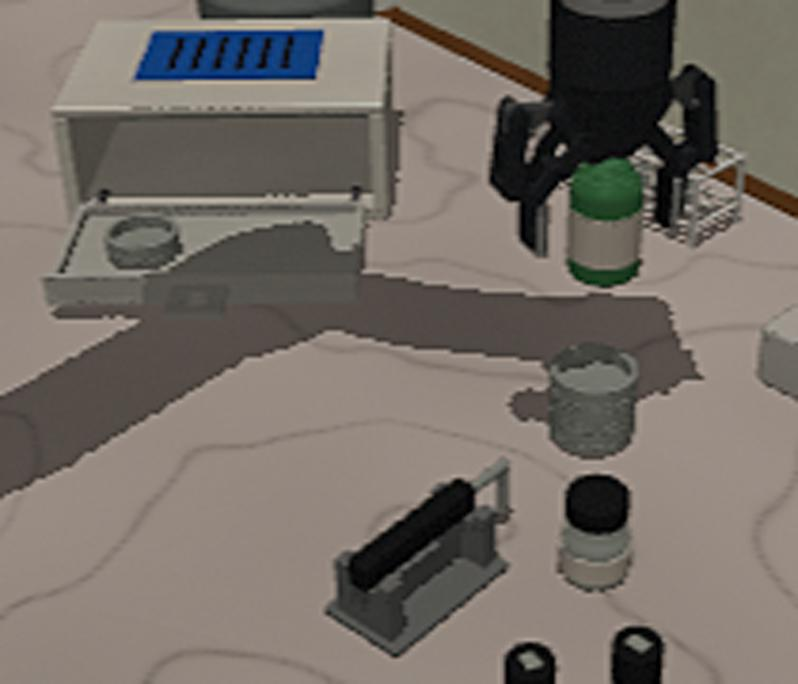

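View pics/e2.png

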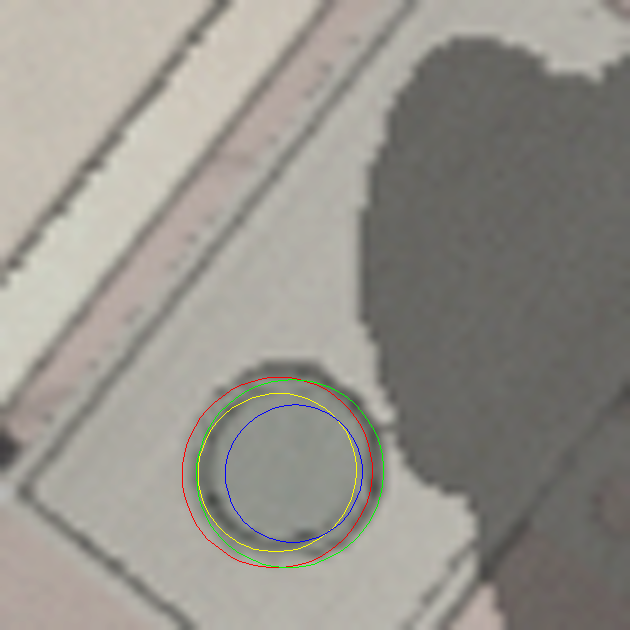

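View pics/e.png

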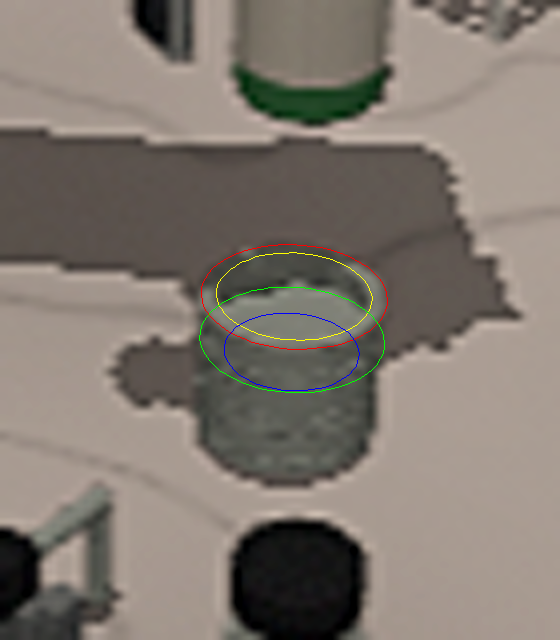

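play_rows(moves=[{"x": 0,"y": 0.002,"z": 0.04,"turn": 0,"jaw": 1},{"x": 0,"y": 0.002,"z": 0.08,"turn": 0,"jaw": 1},{"x": 0,"y": 0.002,"z": 0.1,"turn": 0,"jaw": 1},{"x": 0,"y": 0.002,"z": 0.107,"turn": 0,"jaw": 1},{"x": 0,"y": 0.002,"z": 0.107,"turn": 0,"jaw": 1},{"x": 0,"y": 0.002,"z": 0.107,"turn": 0,"jaw": 1}])

```text
time_s: 23.45
ee_pos: [0.6173, -0.1793, 0.0416]
orientation: [0.798, 0.602, 0.0, 0.0]
force: [0.2, 0.2, 0.2]
width: 0.0854
```

```bash
python3 - <<'E'
from h import *
rel((.617,-.179,.037,74))
E
```

```text
t 23.45 pos [ 0.6173 -0.1793  0.0416] yaw 74.08 F [0.2 0.2 0.2] w 0.0854 j7 0.32 tilt [ 0.001 -0.    -1.   ]
(0.617, -0.179, 0.037, 74) -> [ 0.0002 -0.0003  0.0046] turn 0.0014
```

play_rows(moves=[{"x": 0,"y": 0,"z": 0.0045,"turn": 0,"jaw": 1},{"x": 0,"y": 0,"z": 0.0045,"turn": 0,"jaw": 0.6},{"x": 0,"y": 0,"z": 0.0045,"turn": 0,"jaw": 0.4},{"x": 0,"y": 0,"z": 0.0045,"turn": 0,"jaw": 0},{"x": 0,"y": 0,"z": 0.0045,"turn": 0,"jaw": 0},{"x": 0,"y": 0,"z": 0.0045,"turn": 0,"jaw": 0},{"x": 0,"y": 0,"z": 0.0045,"turn": 0,"jaw": -1},{"x": 0,"y": 0,"z": 0.0045,"turn": 0,"jaw": -1}])

```text
time_s: 24.25
ee_pos: [0.617, -0.1799, 0.0375]
orientation: [0.799, 0.602, 0.001, 0.0]
force: [-2.4, 1.4, 9.8]
width: 0.0585
```

play_rows(moves=[{"x": 0,"y": 0,"z": -0.004,"turn": 0,"jaw": -1},{"x": 0,"y": 0,"z": -0.01,"turn": 0,"jaw": -1},{"x": 0,"y": 0,"z": -0.02,"turn": 0,"jaw": -1},{"x": 0,"y": 0,"z": -0.04,"turn": 0,"jaw": -1},{"x": 0,"y": 0,"z": -0.07,"turn": 0,"jaw": -1},{"x": 0,"y": 0,"z": -0.1,"turn": 0,"jaw": -1},{"x": 0,"y": 0,"z": -0.1,"turn": 0,"jaw": -1}])

```text
time_s: 24.95
ee_pos: [0.6186, -0.1809, 0.1406]
orientation: [0.799, 0.602, 0.002, 0.002]
force: [0.3, -0.7, -0.0]
width: 0.0579
```

```bash
python3 - <<'E'
from h import *
s=snap('side','side17');crop(s,'d3',280,120,380,260,5)
rel((.5707,.1413,.13,142),(.5707,.1413,.024,142))
E
```

```text
t 25.0 pos [ 0.6179 -0.1803  0.1387] yaw 74.01 F [ 0.4  0.1 -1.5] w 0.0582 j7 0.27 tilt [ 0.004 -0.001 -1.   ]
(0.5707, 0.1413, 0.13, 142) -> [ 0.2961 -0.1339  0.0082] turn -1.1866
(0.5707, 0.1413, 0.024, 142) -> [ 0.2961 -0.1344  0.1142] turn -1.1866
```

View pics/d3.png

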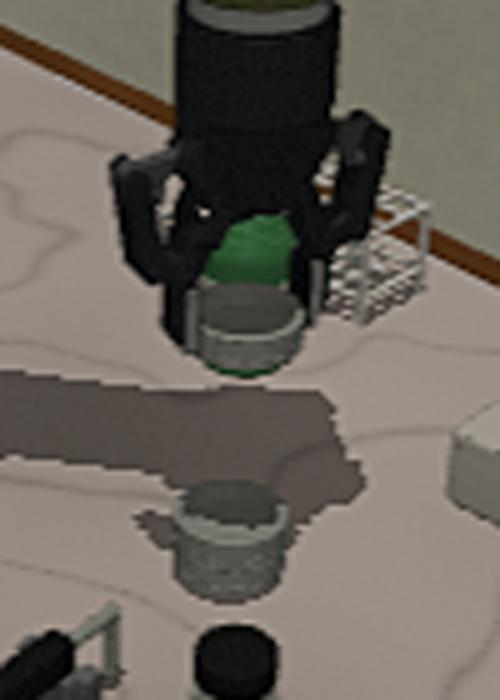

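play_rows(moves=[{"x": 0.296,"y": -0.134,"z": 0,"turn": -1.187,"jaw": -1},{"x": 0.296,"y": -0.134,"z": 0,"turn": -1.187,"jaw": -1},{"x": 0.296,"y": -0.134,"z": 0,"turn": -1.187,"jaw": -1},{"x": 0.296,"y": -0.134,"z": 0,"turn": -1.187,"jaw": -1},{"x": 0.296,"y": -0.134,"z": 0,"turn": -1.187,"jaw": -1},{"x": 0.296,"y": -0.134,"z": 0,"turn": -1.187,"jaw": -1},{"x": 0.296,"y": -0.134,"z": 0,"turn": -1.187,"jaw": -1},{"x": 0.296,"y": -0.134,"z": 0,"turn": -1.187,"jaw": -1},{"x": 0.296,"y": -0.134,"z": 0.03,"turn": -1.187,"jaw": -1},{"x": 0.296,"y": -0.134,"z": 0.06,"turn": -1.187,"jaw": -1}])

```text
time_s: 26.0
ee_pos: [0.5695, 0.142, 0.0756]
orientation: [0.325, 0.946, 0.001, 0.0]
force: [1.8, 0.2, -0.7]
width: 0.0577
```

play_rows(moves=[{"x": 0,"y": 0,"z": 0,"turn": 0,"jaw": -1},{"x": 0,"y": 0,"z": 0,"turn": 0,"jaw": -1}])

```text
time_s: 26.2
ee_pos: [0.5689, 0.1413, 0.0757]
orientation: [0.325, 0.946, -0.001, -0.001]
force: [0.8, -0.5, 0.8]
width: 0.0581
```

```bash
python3 - <<'E'
from h import *
rel((.5707,.1413,.024,142))
E
```

```text
t 26.2 pos [0.5689 0.1413 0.0757] yaw 142.02 F [ 0.8 -0.5  0.8] w 0.0581 j7 0.65 tilt [-0.002 -0.001 -1.   ]
(0.5707, 0.1413, 0.024, 142) -> [-0.0015  0.0012  0.0517] turn 0.0003
```

play_rows(moves=[{"x": -0.0015,"y": 0.001,"z": 0.015,"turn": 0,"jaw": -1},{"x": -0.0015,"y": 0.001,"z": 0.03,"turn": 0,"jaw": -1},{"x": -0.0015,"y": 0.001,"z": 0.04,"turn": 0,"jaw": -1},{"x": -0.0015,"y": 0.001,"z": 0.048,"turn": 0,"jaw": -1},{"x": -0.0015,"y": 0.001,"z": 0.051,"turn": 0,"jaw": -1},{"x": -0.0015,"y": 0.001,"z": 0.0525,"turn": 0,"jaw": -1},{"x": -0.0015,"y": 0.001,"z": 0.0525,"turn": 0,"jaw": -1}])

```text
time_s: 26.9
ee_pos: [0.5713, 0.1415, 0.0238]
orientation: [0.325, 0.946, 0.0, 0.0]
force: [-0.7, 0.1, -0.2]
width: 0.0582
```

play_rows(moves=[{"x": 0,"y": 0,"z": 0.001,"turn": 0,"jaw": -1},{"x": 0,"y": 0,"z": 0.001,"turn": 0,"jaw": -1}])

```text
time_s: 27.1
ee_pos: [0.5716, 0.1417, 0.0235]
orientation: [0.325, 0.946, 0.0, 0.0]
force: [-1.8, 1.0, 7.8]
width: 0.0578
```

play_rows(moves=[{"x": 0,"y": 0,"z": 0,"turn": 0,"jaw": 0.45},{"x": 0,"y": 0,"z": 0,"turn": 0,"jaw": 0.6},{"x": 0,"y": 0,"z": 0,"turn": 0,"jaw": 0.7},{"x": 0,"y": 0,"z": 0,"turn": 0,"jaw": 0.7},{"x": 0,"y": 0,"z": 0,"turn": 0,"jaw": 0.7},{"x": 0,"y": 0,"z": -0.02,"turn": 0,"jaw": 0.7},{"x": 0,"y": 0,"z": -0.05,"turn": 0,"jaw": 0.7},{"x": 0,"y": 0,"z": -0.1,"turn": 0,"jaw": 0.7},{"x": 0,"y": 0,"z": -0.13,"turn": 0,"jaw": 0.7},{"x": 0,"y": 0,"z": -0.13,"turn": 0,"jaw": 0.7}])

```text
time_s: 28.1
ee_pos: [0.5734, 0.1419, 0.1568]
orientation: [0.326, 0.946, 0.002, 0.003]
force: [0.6, -0.4, 0.8]
width: 0.0727
```

```bash
python3 - <<'E'
from h import *
s=snap('side','side18');t=snap('top','top18')
rel((.55,-.15,.15,60),(.48,-.365,.15,20))
E
```

```text
t 28.2 pos [0.5713 0.1415 0.1531] yaw 142.03 F [ 0.2  0.1 -0.8] w 0.0724 j7 0.64 tilt [ 0.001  0.001 -1.   ]
(0.55, -0.15, 0.15, 60) -> [-0.1626 -0.243   0.0029] turn 1.4317
(0.48, -0.365, 0.15, 20) -> [-0.2397 -0.4555  0.0027] turn 2.1298
```

View pics/side18.png

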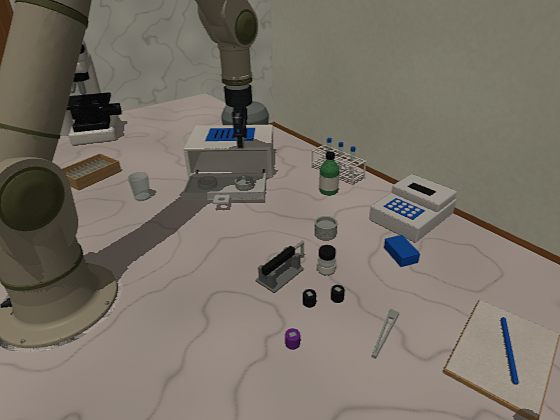

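View pics/top18.png

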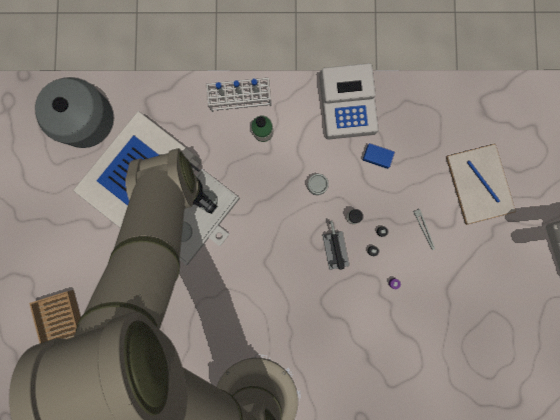

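```bash
python3 - <<'E'
from h import *
s=cv2.imread('pics/side18.png')[:,:,::-1];t=cv2.imread('pics/top18.png')[:,:,::-1]
crop(t,'d4',355,215,405,265,12); crop(s,'d3',295,275,355,315,12); crop(s,'d5',170,150,290,220,6)
E
```

```text
(no output)
```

View pics/d4.png

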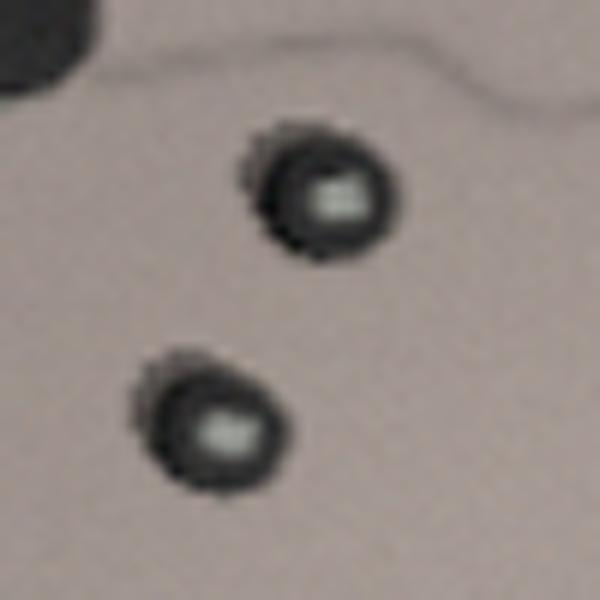

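View pics/d3.png

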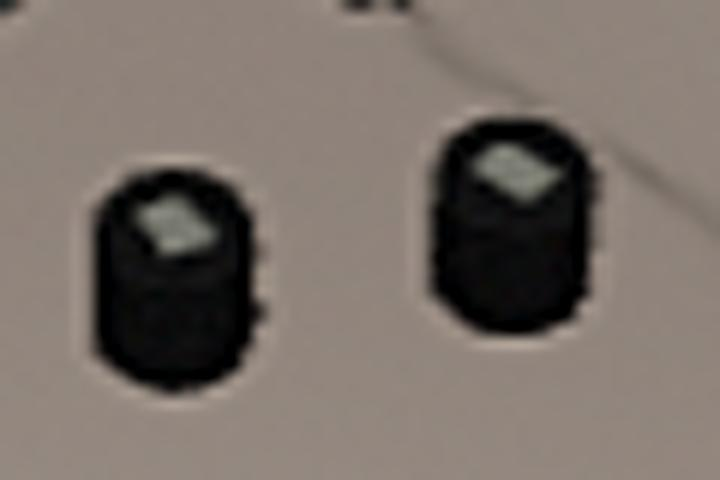

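View pics/d5.png

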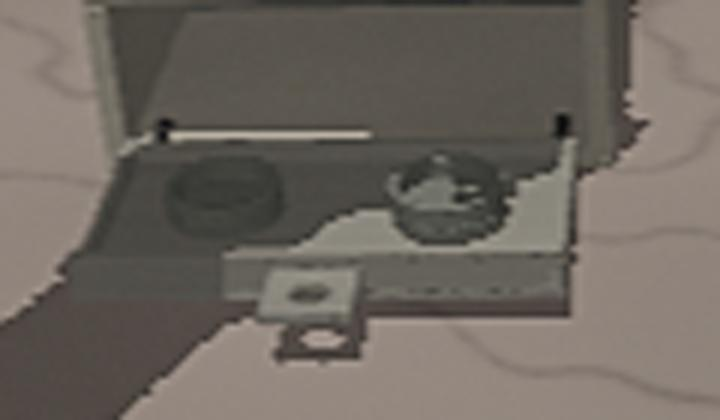

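```bash
python3 - <<'E'
from h import *
o=lambda c,x0,y0,s:((c[0]+.5)/s-.5+x0,(c[1]+.5)/s-.5+y0)
for a,b in (((340,198),(516,172)),((230,434),(177,224))):
    p=px2w('top',*o(a,355,215,12),.026);q=px2w('side',*o(b,295,275,12),.026); print(p.round(4),q.round(4),((p+q)/2).round(4))
rel((.55,-.15,.15,60),(.481,-.365,.12,50))
E
```

```text
[ 0.4822 -0.366   0.026 ] [ 0.4802 -0.365   0.026 ] [ 0.4812 -0.3655  0.026 ]
[ 0.4259 -0.3386  0.026 ] [ 0.4246 -0.3372  0.026 ] [ 0.4253 -0.3379  0.026 ]
t 28.2 pos [0.5713 0.1415 0.1531] yaw 142.03 F [ 0.2  0.1 -0.8] w 0.0724 j7 0.64 tilt [ 0.001  0.001 -1.   ]
(0.55, -0.15, 0.15, 60) -> [-0.1626 -0.243   0.0029] turn 1.4317
(0.481, -0.365, 0.12, 50) -> [-0.2404 -0.4549  0.0327] turn 1.6062
```

play_rows(moves=[{"x": -0.24,"y": -0.455,"z": 0,"turn": 1.606,"jaw": 0.15},{"x": -0.24,"y": -0.455,"z": 0,"turn": 1.606,"jaw": 0.15},{"x": -0.24,"y": -0.455,"z": 0,"turn": 1.606,"jaw": 0.15},{"x": -0.24,"y": -0.455,"z": 0,"turn": 1.606,"jaw": 0.15},{"x": -0.24,"y": -0.455,"z": 0,"turn": 1.606,"jaw": 0.15},{"x": -0.24,"y": -0.455,"z": 0,"turn": 1.606,"jaw": 0.15},{"x": -0.24,"y": -0.455,"z": 0,"turn": 1.606,"jaw": 0.15},{"x": -0.24,"y": -0.455,"z": 0,"turn": 1.606,"jaw": 0.15},{"x": -0.24,"y": -0.455,"z": 0,"turn": 1.606,"jaw": 0.15},{"x": -0.24,"y": -0.455,"z": 0,"turn": 1.606,"jaw": 0.15}])

```text
time_s: 29.2
ee_pos: [0.4816, -0.3522, 0.1509]
orientation: [0.884, 0.467, -0.001, -0.001]
force: [1.7, -0.0, 1.2]
width: 0.0491
```

play_rows(moves=[{"x": 0,"y": 0,"z": 0,"turn": 0,"jaw": 0.15},{"x": 0,"y": 0,"z": 0,"turn": 0,"jaw": 0.15}])

```text
time_s: 29.4
ee_pos: [0.4816, -0.3514, 0.1508]
orientation: [0.883, 0.469, -0.001, -0.001]
force: [0.2, 1.3, -1.1]
width: 0.0492
```

```bash
python3 - <<'E'
from h import *
s=snap('side','side19')
rel((.4812,-.3655,.07,50),(.4812,-.3655,.015,50))
crop(s,'d3',270,190,390,330,5)
E
```

```text
t 29.45 pos [ 0.4823 -0.3498  0.151 ] yaw 56.13 F [-0.7  1.1 -0.5] w 0.0493 j7 0.36 tilt [-0.003  0.002 -1.   ]
(0.4812, -0.3655, 0.07, 50) -> [-0.0136  0.0081  0.081 ] turn 0.107
(0.4812, -0.3655, 0.015, 50) -> [-0.0136  0.0083  0.136 ] turn 0.107
```

View pics/d3.png

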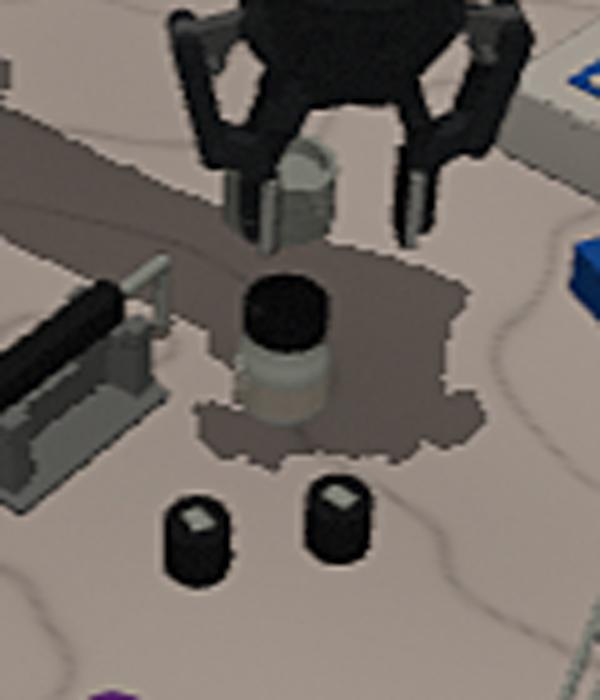

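```bash
python3 - <<'E'
from h import *
rel((.4812,-.3655,.07,20),(.4812,-.3655,.015,20))
E
```

```text
t 29.45 pos [ 0.4823 -0.3498  0.151 ] yaw 56.13 F [-0.7  1.1 -0.5] w 0.0493 j7 0.36 tilt [-0.003  0.002 -1.   ]
(0.4812, -0.3655, 0.07, 20) -> [-0.0136  0.0081  0.081 ] turn 0.6305
(0.4812, -0.3655, 0.015, 20) -> [-0.0136  0.0083  0.136 ] turn 0.6305
```

play_rows(moves=[{"x": -0.0135,"y": 0.008,"z": 0.02,"turn": 0.63,"jaw": 0.15},{"x": -0.0135,"y": 0.008,"z": 0.04,"turn": 0.63,"jaw": 0.15},{"x": -0.0135,"y": 0.008,"z": 0.06,"turn": 0.63,"jaw": 0.15},{"x": -0.0135,"y": 0.008,"z": 0.075,"turn": 0.63,"jaw": 0.15},{"x": -0.0135,"y": 0.008,"z": 0.075,"turn": 0.63,"jaw": 0.15},{"x": -0.0135,"y": 0.008,"z": 0.075,"turn": 0.63,"jaw": 0.15},{"x": -0.0135,"y": 0.008,"z": 0.075,"turn": 0.63,"jaw": 0.15}])

```text
time_s: 30.15
ee_pos: [0.4826, -0.3659, 0.0782]
orientation: [0.984, 0.176, 0.0, 0.0]
force: [0.6, -0.1, -0.0]
width: 0.0493
```

```bash
python3 - <<'E'
from h import *
s=snap('side','side20')
rel((.4812,-.3655,.015,20))
crop(s,'d3',270,190,390,330,5)
E
```

```text
t 30.2 pos [ 0.4826 -0.3662  0.0784] yaw 20.19 F [ 0.3  0.1 -0. ] w 0.0492 j7 -0.0 tilt [ 0.001 -0.    -1.   ]
(0.4812, -0.3655, 0.015, 20) -> [-0.0011 -0.0012  0.0634] turn 0.0034
```

View pics/d3.png

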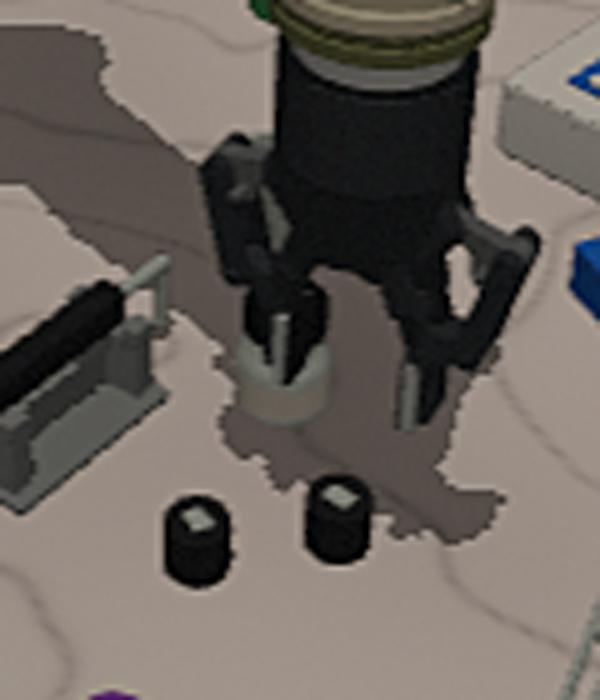

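play_rows(moves=[{"x": -0.001,"y": -0.001,"z": 0.03,"turn": 0,"jaw": 0.15},{"x": -0.001,"y": -0.001,"z": 0.05,"turn": 0,"jaw": 0.15},{"x": -0.001,"y": -0.001,"z": 0.06,"turn": 0,"jaw": 0.15},{"x": -0.001,"y": -0.001,"z": 0.063,"turn": 0,"jaw": 0.15},{"x": -0.001,"y": -0.001,"z": 0.063,"turn": 0,"jaw": -0.1},{"x": -0.001,"y": -0.001,"z": 0.063,"turn": 0,"jaw": -0.3},{"x": -0.001,"y": -0.001,"z": 0.063,"turn": 0,"jaw": -0.5},{"x": -0.001,"y": -0.001,"z": 0.063,"turn": 0,"jaw": -1},{"x": -0.001,"y": -0.001,"z": 0.063,"turn": 0,"jaw": -1},{"x": -0.001,"y": -0.001,"z": 0.063,"turn": 0,"jaw": -1}])

```text
time_s: 31.2
ee_pos: [0.4812, -0.3662, 0.0159]
orientation: [0.985, 0.174, 0.001, 0.001]
force: [-1.2, -0.8, 6.4]
width: 0.0271
```

play_rows(moves=[{"x": 0,"y": 0,"z": -0.01,"turn": 0,"jaw": -1},{"x": 0,"y": 0,"z": -0.03,"turn": 0,"jaw": -1},{"x": 0,"y": 0,"z": -0.06,"turn": 0,"jaw": -1},{"x": 0,"y": 0,"z": -0.1,"turn": 0,"jaw": -1},{"x": 0,"y": 0,"z": -0.13,"turn": 0,"jaw": -1},{"x": 0,"y": 0,"z": -0.13,"turn": 0,"jaw": -1}])

```text
time_s: 31.8
ee_pos: [0.4822, -0.3673, 0.1493]
orientation: [0.985, 0.173, 0.002, 0.002]
force: [-0.4, -0.5, -0.4]
width: 0.0269
```

```bash
python3 - <<'E'
from h import *
s=snap('side','side21');
rel((.6,-.12,.15,80),(.5715,.1416,.14,142),(.5715,.1416,.0455,142))
crop(s,'d3',270,160,390,300,5)
E
```

```text
t 31.85 pos [ 0.4818 -0.3663  0.1473] yaw 20.01 F [ 0.2  0.1 -0.6] w 0.0273 j7 -0.07 tilt [ 0.004 -0.002 -1.   ]
(0.6, -0.12, 0.15, 80) -> [ 0.1953 -0.191  -0.0028] turn -1.047
(0.5715, 0.1416, 0.14, 142) -> [ 0.2581 -0.4466  0.0066] turn -2.1291
(0.5715, 0.1416, 0.0455, 142) -> [ 0.2578 -0.4469  0.1011] turn -2.1291
```

View pics/d3.png

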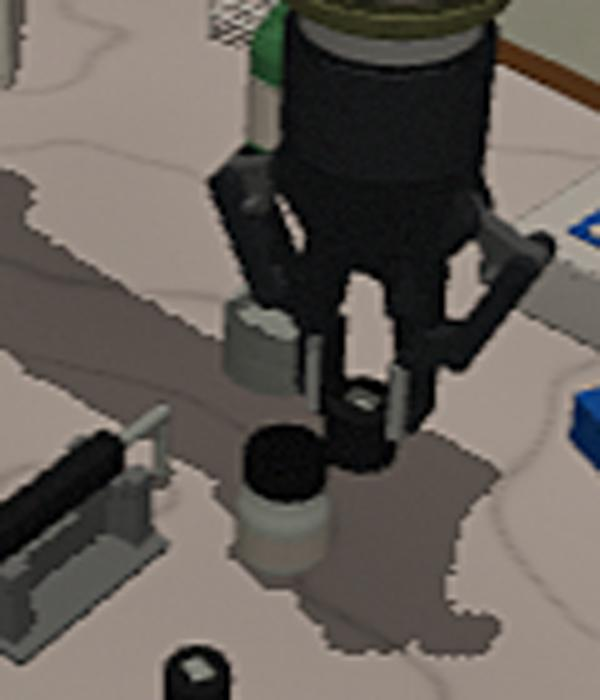

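play_rows(moves=[{"x": 0.195,"y": -0.191,"z": 0,"turn": -1.047,"jaw": -1},{"x": 0.195,"y": -0.191,"z": 0,"turn": -1.047,"jaw": -1},{"x": 0.195,"y": -0.191,"z": 0,"turn": -1.047,"jaw": -1},{"x": 0.195,"y": -0.191,"z": 0,"turn": -1.047,"jaw": -1},{"x": 0.195,"y": -0.191,"z": 0,"turn": -1.047,"jaw": -1},{"x": 0.258,"y": -0.447,"z": 0,"turn": -1.57,"jaw": -1},{"x": 0.258,"y": -0.447,"z": 0,"turn": -1.57,"jaw": -1},{"x": 0.258,"y": -0.447,"z": 0,"turn": -1.57,"jaw": -1},{"x": 0.258,"y": -0.447,"z": 0,"turn": -1.57,"jaw": -1},{"x": 0.258,"y": -0.447,"z": 0,"turn": -1.57,"jaw": -1}])

```text
time_s: 32.85
ee_pos: [0.5716, 0.1112, 0.1441]
orientation: [0.6, 0.8, -0.0, -0.0]
force: [1.0, 0.1, 0.2]
width: 0.0271
```

```bash
python3 - <<'E'
from h import *
rel((.5715,.1416,.08,110))
E
```

```text
t 32.85 pos [0.5716 0.1112 0.1441] yaw 106.29 F [1.  0.1 0.2] w 0.0271 j7 0.26 tilt [-0.001 -0.    -1.   ]
(0.5715, 0.1416, 0.08, 110) -> [0.0292 0.0085 0.0641] turn -0.0647
```

play_rows(moves=[{"x": 0.022,"y": 0.007,"z": 0.02,"turn": -0.05,"jaw": -1},{"x": 0.022,"y": 0.007,"z": 0.04,"turn": -0.05,"jaw": -1},{"x": 0.022,"y": 0.007,"z": 0.055,"turn": -0.05,"jaw": -1},{"x": 0.022,"y": 0.007,"z": 0.055,"turn": -0.05,"jaw": -1},{"x": 0.022,"y": 0.007,"z": 0.055,"turn": -0.05,"jaw": -1}])

```text
time_s: 33.35
ee_pos: [0.5729, 0.1319, 0.0893]
orientation: [0.582, 0.813, -0.001, -0.0]
force: [0.6, 0.8, -0.3]
width: 0.0271
```

```bash
python3 - <<'E'
from h import *
rel((.5715,.1416,.0455,110))
s=snap('side','side22')
crop(s,'d3',190,130,280,210,8)
E
```

```text
t 33.35 pos [0.5729 0.1319 0.0893] yaw 108.77 F [ 0.6  0.8 -0.3] w 0.0271 j7 0.29 tilt [-0.001 -0.    -1.   ]
(0.5715, 0.1416, 0.0455, 110) -> [0.0097 0.0018 0.0438] turn -0.0214
```

View pics/d3.png

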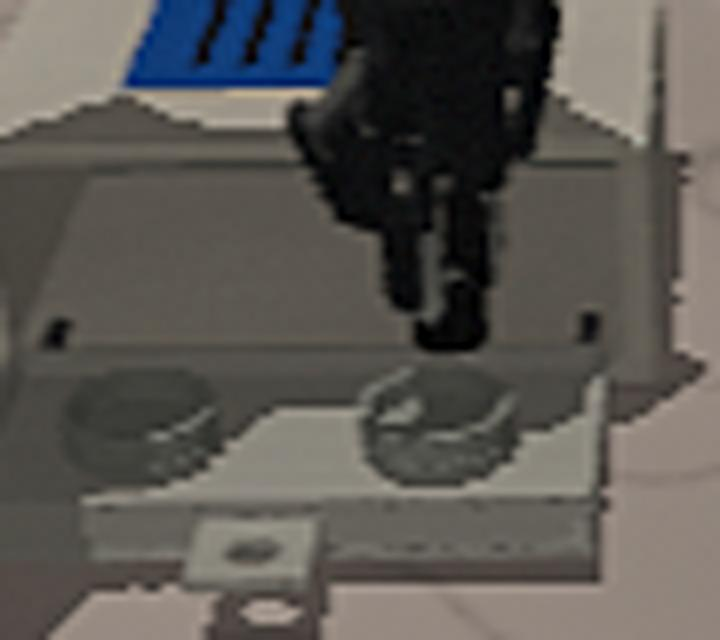

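play_rows(moves=[{"x": 0.0095,"y": 0.002,"z": 0.01,"turn": -0.02,"jaw": -1},{"x": 0.0095,"y": 0.002,"z": 0.02,"turn": -0.02,"jaw": -1},{"x": 0.0095,"y": 0.002,"z": 0.03,"turn": -0.02,"jaw": -1},{"x": 0.0095,"y": 0.002,"z": 0.038,"turn": -0.02,"jaw": -1},{"x": 0.0095,"y": 0.002,"z": 0.041,"turn": -0.02,"jaw": -1},{"x": 0.0095,"y": 0.002,"z": 0.042,"turn": -0.02,"jaw": -1},{"x": 0.0095,"y": 0.002,"z": 0.042,"turn": -0.02,"jaw": -1}])

```text
time_s: 34.1
ee_pos: [0.5722, 0.1417, 0.0475]
orientation: [0.574, 0.819, -0.0, -0.0]
force: [-0.9, 0.3, 0.4]
width: 0.0267
```

play_rows(moves=[{"x": 0,"y": 0,"z": 0.001,"turn": 0,"jaw": -1},{"x": 0,"y": 0,"z": 0.002,"turn": 0,"jaw": -1},{"x": 0,"y": 0,"z": 0.002,"turn": 0,"jaw": -1}])

```text
time_s: 34.4
ee_pos: [0.5724, 0.1419, 0.0459]
orientation: [0.574, 0.819, 0.0, 0.0]
force: [0.2, -0.5, 2.2]
width: 0.027
```

```bash
python3 - <<'E'
from h import *
rel()
s=snap('side','side23')
crop(s,'d3',190,130,280,210,8)
E
```

```text
t 34.4 pos [0.5724 0.1419 0.0459] yaw 109.94 F [ 0.2 -0.5  2.2] w 0.027 j7 0.31 tilt [ 0.001  0.    -1.   ]
```

View pics/d3.png

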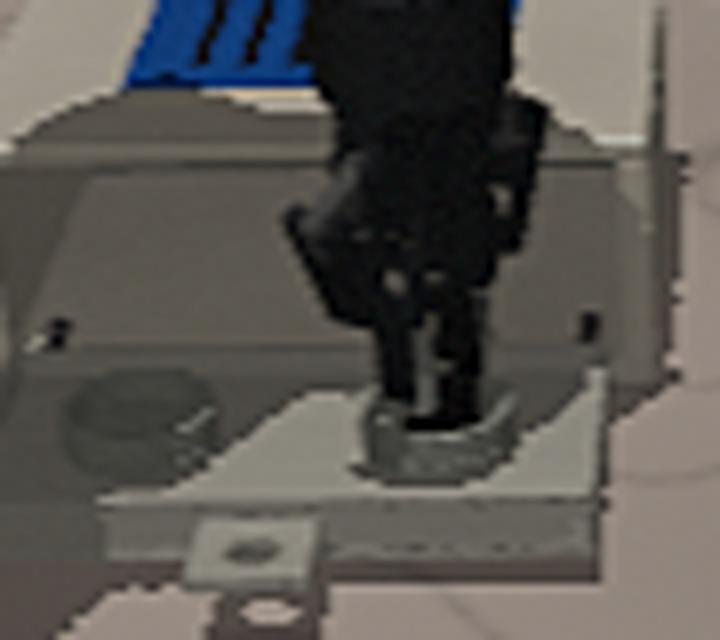

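Contact at expected height (specimen bottom on dish floor). Release.

play_rows(moves=[{"x": 0,"y": 0,"z": 0,"turn": 0,"jaw": -0.3},{"x": 0,"y": 0,"z": 0,"turn": 0,"jaw": -0.2},{"x": 0,"y": 0,"z": 0,"turn": 0,"jaw": -0.05},{"x": 0,"y": 0,"z": 0,"turn": 0,"jaw": 0.05},{"x": 0,"y": 0,"z": -0.01,"turn": 0,"jaw": 0.05},{"x": 0,"y": 0,"z": -0.03,"turn": 0,"jaw": 0.05},{"x": 0,"y": 0,"z": -0.06,"turn": 0,"jaw": 0.15},{"x": 0,"y": 0,"z": -0.1,"turn": 0,"jaw": 0.15},{"x": 0,"y": 0,"z": -0.1,"turn": 0,"jaw": 0.15}])

```text
time_s: 35.35
ee_pos: [0.5746, 0.1421, 0.1507]
orientation: [0.574, 0.819, 0.003, 0.002]
force: [1.2, 0.7, -0.1]
width: 0.0486
```

```bash
python3 - <<'E'
from h import *
rel((.425,-.338,.15,20))
s=snap('side','side24')
crop(s,'d3',170,120,280,210,7); crop(s,'d5',240,230,410,370,4)
E
```

```text
t 35.35 pos [0.5746 0.1421 0.1507] yaw 109.91 F [ 1.2  0.7 -0.1] w 0.0486 j7 0.26 tilt [ 0.007  0.002 -1.   ]
(0.425, -0.338, 0.15, 20) -> [-0.4005 -0.3042 -0.0015] turn 1.5693
```

View pics/d3.png

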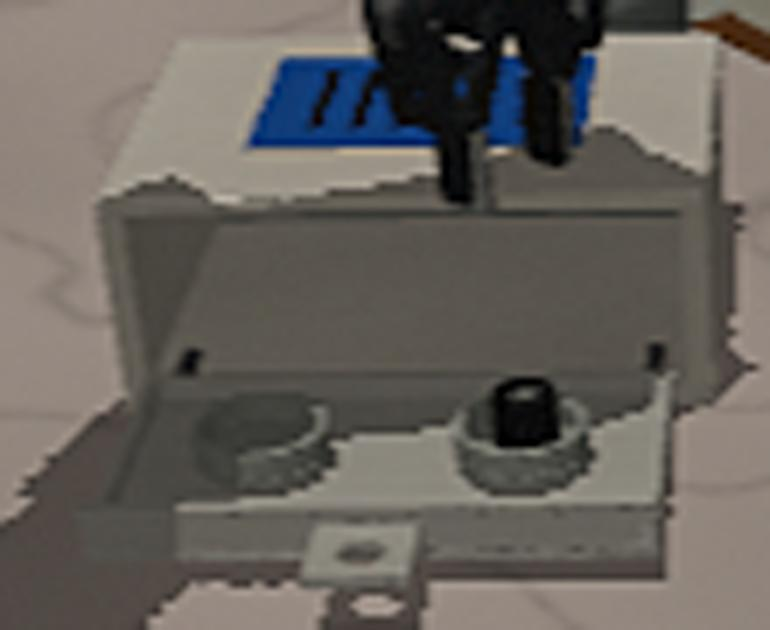

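View pics/d5.png

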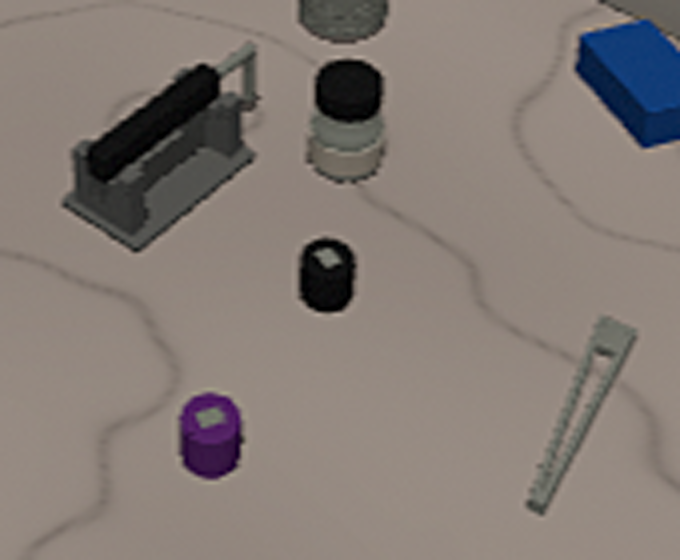

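```bash
python3 - <<'E'
from h import *
t=snap('top','top25');crop(t,'d4',350,215,400,265,12)
print(px2w('side',(328.5)/4-.5+240,258.5/4-.5+230,.026)); rel()
E
```

```text
[ 0.44320139 -0.35535051  0.026     ]
t 35.45 pos [0.5726 0.1421 0.1471] yaw 109.95 F [ 0.1  0.1 -1.3] w 0.0489 j7 0.26 tilt [ 0.002  0.001 -1.   ]
```

View pics/d4.png

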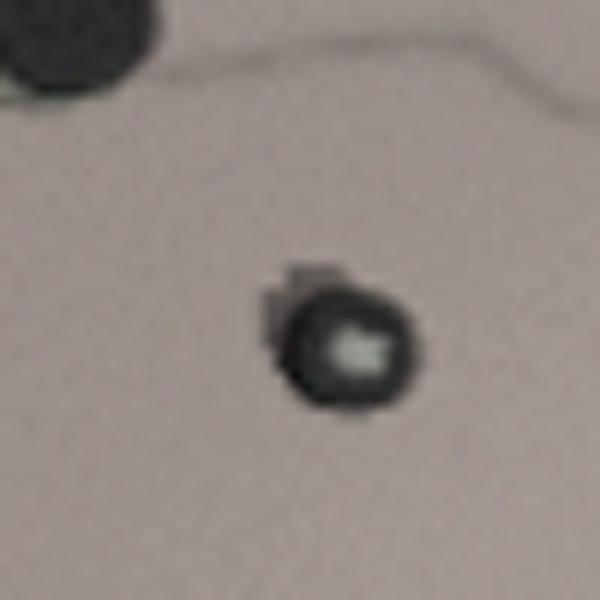

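```bash
python3 - <<'E'
from h import *
print(px2w('top',359.5/12-.5+350,351.5/12-.5+215,.026)); rel((.445,-.356,.13,40))
E
```

```text
[ 0.44564941 -0.35546826  0.026     ]
t 35.45 pos [0.5726 0.1421 0.1471] yaw 109.95 F [ 0.1  0.1 -1.3] w 0.0489 j7 0.26 tilt [ 0.002  0.001 -1.   ]
(0.445, -0.356, 0.13, 40) -> [-0.4247 -0.29    0.0163] turn 1.2208
```

play_rows(moves=[{"x": -0.425,"y": -0.29,"z": 0,"turn": 1.221,"jaw": 0.15},{"x": -0.425,"y": -0.29,"z": 0,"turn": 1.221,"jaw": 0.15},{"x": -0.425,"y": -0.29,"z": 0,"turn": 1.221,"jaw": 0.15},{"x": -0.425,"y": -0.29,"z": 0,"turn": 1.221,"jaw": 0.15},{"x": -0.425,"y": -0.29,"z": 0,"turn": 1.221,"jaw": 0.15},{"x": -0.425,"y": -0.29,"z": 0,"turn": 1.221,"jaw": 0.15},{"x": -0.425,"y": -0.29,"z": 0,"turn": 1.221,"jaw": 0.15},{"x": -0.425,"y": -0.29,"z": 0,"turn": 1.221,"jaw": 0.15},{"x": -0.425,"y": -0.29,"z": 0,"turn": 1.221,"jaw": 0.15},{"x": -0.425,"y": -0.29,"z": 0,"turn": 1.221,"jaw": 0.15}])

```text
time_s: 36.45
ee_pos: [0.4469, -0.3438, 0.1446]
orientation: [0.94, 0.342, -0.001, -0.001]
force: [0.8, 0.1, -0.5]
width: 0.0491
```

play_rows(moves=[{"x": 0,"y": 0,"z": 0.03,"turn": 0,"jaw": 0.15},{"x": 0,"y": 0,"z": 0.06,"turn": 0,"jaw": 0.15},{"x": 0,"y": 0,"z": 0.06,"turn": 0,"jaw": 0.15},{"x": 0,"y": 0,"z": 0.06,"turn": 0,"jaw": 0.15}])

```text
time_s: 36.85
ee_pos: [0.4474, -0.3422, 0.0851]
orientation: [0.94, 0.342, -0.001, -0.001]
force: [-0.5, -0.1, 1.8]
width: 0.0493
```

```bash
python3 - <<'E'
from h import *
s=snap('side','side26')
rel((.4445,-.3555,.015,40))
crop(s,'d3',270,190,390,330,5)
E
```

```text
t 36.9 pos [ 0.448  -0.3425  0.0859] yaw 39.98 F [0.2 0.7 0.2] w 0.0489 j7 0.27 tilt [-0.001  0.    -1.   ]
(0.4445, -0.3555, 0.015, 40) -> [-0.011   0.0077  0.0709] turn -0.0003
```

View pics/d3.png

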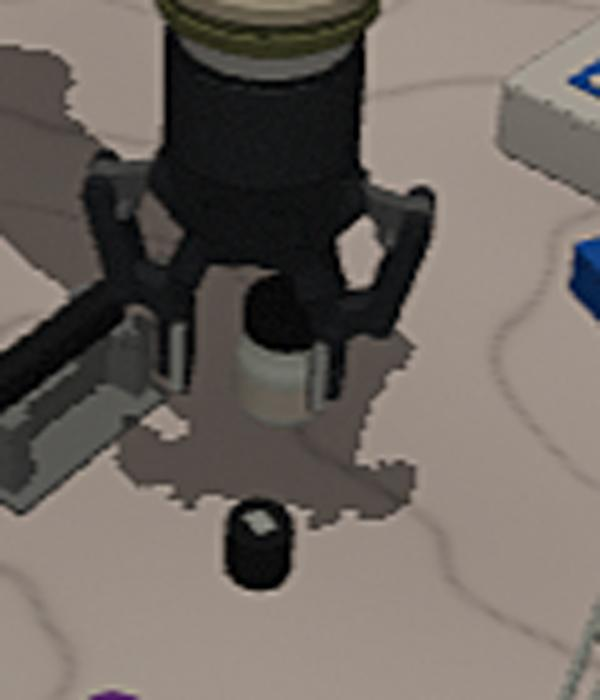

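play_rows(moves=[{"x": -0.011,"y": 0.0075,"z": 0.0,"turn": 0,"jaw": 0.15},{"x": -0.011,"y": 0.0075,"z": 0.02,"turn": 0,"jaw": 0.15},{"x": -0.011,"y": 0.0075,"z": 0.025,"turn": 0,"jaw": 0.15},{"x": -0.011,"y": 0.0075,"z": 0.025,"turn": 0,"jaw": 0.15}])

```text
time_s: 37.3
ee_pos: [0.4443, -0.3556, 0.0608]
orientation: [0.94, 0.342, -0.0, -0.0]
force: [-1.0, -0.3, 0.9]
width: 0.0489
```

```bash
python3 - <<'E'
from h import *
s=snap('side','side27')
rel((.4445,-.3555,.015,40))
crop(s,'d3',270,190,390,330,5)
E
```

```text
t 37.35 pos [ 0.4445 -0.3556  0.0611] yaw 39.98 F [-0.   0.7  0. ] w 0.0495 j7 0.31 tilt [ 0. -0. -1.]
(0.4445, -0.3555, 0.015, 40) -> [ 0.0001 -0.0001  0.0461] turn -0.0003
```

View pics/d3.png

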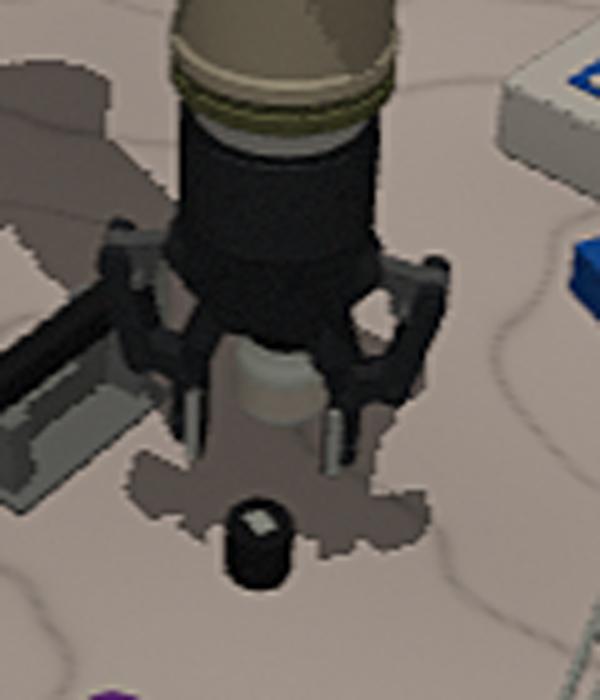

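play_rows(moves=[{"x": 0,"y": 0,"z": 0.02,"turn": 0,"jaw": 0.15},{"x": 0,"y": 0,"z": 0.035,"turn": 0,"jaw": 0.15},{"x": 0,"y": 0,"z": 0.043,"turn": 0,"jaw": 0.15},{"x": 0,"y": 0,"z": 0.0455,"turn": 0,"jaw": 0.15},{"x": 0,"y": 0,"z": 0.0455,"turn": 0,"jaw": -0.1},{"x": 0,"y": 0,"z": 0.0455,"turn": 0,"jaw": -0.3},{"x": 0,"y": 0,"z": 0.0455,"turn": 0,"jaw": -0.5},{"x": 0,"y": 0,"z": 0.0455,"turn": 0,"jaw": -1},{"x": 0,"y": 0,"z": 0.0455,"turn": 0,"jaw": -1},{"x": 0,"y": 0,"z": 0.0455,"turn": 0,"jaw": -1}])

```text
time_s: 38.35
ee_pos: [0.4447, -0.3556, 0.0161]
orientation: [0.94, 0.342, 0.0, 0.0]
force: [-0.0, 1.1, 5.1]
width: 0.0272
```

play_rows(moves=[{"x": 0,"y": 0,"z": -0.01,"turn": 0,"jaw": -1},{"x": 0,"y": 0,"z": -0.03,"turn": 0,"jaw": -1},{"x": 0,"y": 0,"z": -0.06,"turn": 0,"jaw": -1},{"x": 0,"y": 0,"z": -0.1,"turn": 0,"jaw": -1},{"x": 0,"y": 0,"z": -0.13,"turn": 0,"jaw": -1},{"x": 0,"y": 0,"z": -0.13,"turn": 0,"jaw": -1},{"x": 0,"y": 0,"z": -0.13,"turn": 0,"jaw": -1}])

```text
time_s: 39.05
ee_pos: [0.445, -0.3551, 0.1463]
orientation: [0.94, 0.342, 0.001, 0.001]
force: [0.1, 0.5, -0.7]
width: 0.0273
```

```bash
python3 - <<'E'
from h import *
s=snap('side','side28');
rel((.58,-.12,.15,80),(.48,.213,.15,115))
crop(s,'d3',250,160,370,300,5)
E
```

```text
t 39.1 pos [ 0.4446 -0.3548  0.1453] yaw 40.01 F [-0.1 -0.5 -1.1] w 0.027 j7 0.23 tilt [ 0.001  0.    -1.   ]
(0.58, -0.12, 0.15, 80) -> [ 0.2547 -0.0928 -0.0046] turn -0.6979
(0.48, 0.213, 0.15, 115) -> [ 0.3922 -0.4121 -0.0045] turn -1.3088
```

View pics/d3.png

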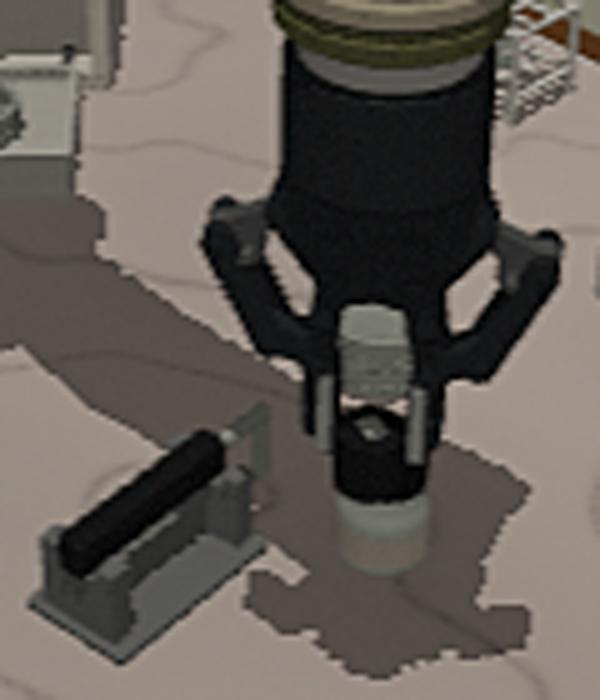

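play_rows(moves=[{"x": 0.255,"y": -0.12,"z": 0,"turn": -0.698,"jaw": -1},{"x": 0.255,"y": -0.12,"z": 0,"turn": -0.698,"jaw": -1},{"x": 0.255,"y": -0.12,"z": 0,"turn": -0.698,"jaw": -1},{"x": 0.255,"y": -0.12,"z": 0,"turn": -0.698,"jaw": -1},{"x": 0.392,"y": -0.412,"z": 0,"turn": -1.309,"jaw": -1},{"x": 0.392,"y": -0.412,"z": 0,"turn": -1.309,"jaw": -1},{"x": 0.392,"y": -0.412,"z": 0,"turn": -1.309,"jaw": -1},{"x": 0.392,"y": -0.412,"z": 0,"turn": -1.309,"jaw": -1},{"x": 0.392,"y": -0.412,"z": 0,"turn": -1.309,"jaw": -1},{"x": 0.392,"y": -0.412,"z": 0,"turn": -1.309,"jaw": -1}])

```text
time_s: 40.1
ee_pos: [0.49, 0.1254, 0.1442]
orientation: [0.536, 0.844, -0.001, -0.001]
force: [1.2, 1.1, -0.3]
width: 0.0269
```

```bash
python3 - <<'E'
from h import *
rel((.48,.213,.10,115))
E
```

```text
t 40.1 pos [0.49   0.1254 0.1442] yaw 115.17 F [ 1.2  1.1 -0.3] w 0.0269 j7 0.32 tilt [-0.002 -0.    -1.   ]
(0.48, 0.213, 0.1, 115) -> [0.0835 0.0283 0.0442] turn 0.003
```

play_rows(moves=[{"x": 0.05,"y": 0.02,"z": 0,"turn": 0,"jaw": -1},{"x": 0.075,"y": 0.025,"z": 0.02,"turn": 0,"jaw": -1},{"x": 0.075,"y": 0.025,"z": 0.055,"turn": 0,"jaw": -1},{"x": 0.075,"y": 0.025,"z": 0.055,"turn": 0,"jaw": -1},{"x": 0.075,"y": 0.025,"z": 0.055,"turn": 0,"jaw": -1},{"x": 0.075,"y": 0.025,"z": 0.055,"turn": 0,"jaw": -1}])

```text
time_s: 40.7
ee_pos: [0.4827, 0.2013, 0.0909]
orientation: [0.538, 0.843, -0.0, 0.0]
force: [0.1, -0.9, -0.6]
width: 0.0271
```

```bash
python3 - <<'E'
from h import *
s=snap('side','side29')
rel((.48,.213,.048,115))
crop(s,'d3',170,120,280,210,7)
E
```

```text
t 40.75 pos [0.4829 0.2015 0.0912] yaw 114.87 F [ 0.1 -0.8  0.9] w 0.0267 j7 0.23 tilt [ 0.001  0.    -1.   ]
(0.48, 0.213, 0.048, 115) -> [0.0117 0.0022 0.0432] turn -0.0023
```

View pics/d3.png

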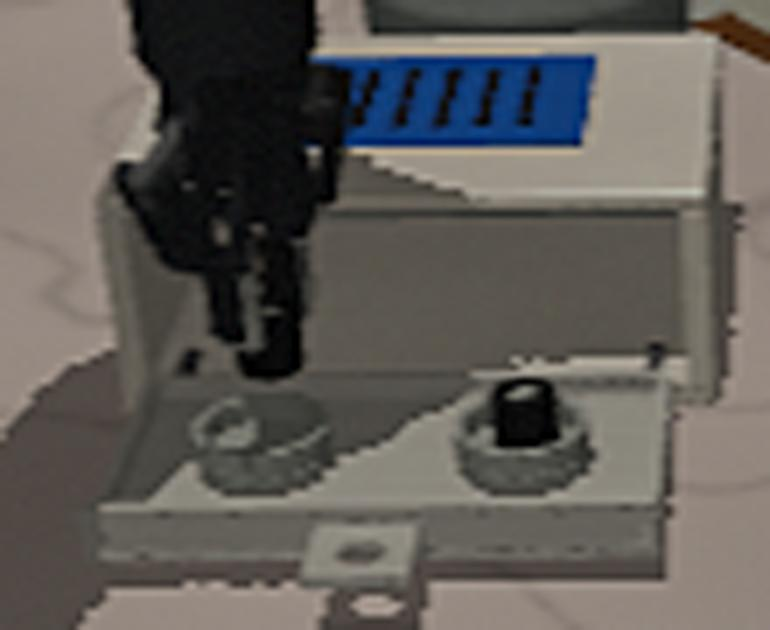

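play_rows(moves=[{"x": 0.0115,"y": 0.002,"z": 0.01,"turn": 0,"jaw": -1},{"x": 0.0115,"y": 0.002,"z": 0.02,"turn": 0,"jaw": -1},{"x": 0.0115,"y": 0.002,"z": 0.03,"turn": 0,"jaw": -1},{"x": 0.0115,"y": 0.002,"z": 0.038,"turn": 0,"jaw": -1},{"x": 0.0115,"y": 0.002,"z": 0.042,"turn": 0,"jaw": -1},{"x": 0.0115,"y": 0.002,"z": 0.0435,"turn": 0,"jaw": -1},{"x": 0.0115,"y": 0.002,"z": 0.0435,"turn": 0,"jaw": -1}])

```text
time_s: 41.45
ee_pos: [0.4791, 0.2134, 0.0464]
orientation: [0.538, 0.843, -0.0, -0.0]
force: [0.3, 0.4, -0.6]
width: 0.0269
```

play_rows(moves=[{"x": 0,"y": 0,"z": 0.001,"turn": 0,"jaw": -1},{"x": 0,"y": 0,"z": 0.0018,"turn": 0,"jaw": -1},{"x": 0,"y": 0,"z": 0.0018,"turn": 0,"jaw": -1}])

```text
time_s: 41.75
ee_pos: [0.4797, 0.2141, 0.046]
orientation: [0.537, 0.843, 0.001, 0.0]
force: [-1.5, 0.1, 14.3]
width: 0.0272
```

```bash
python3 - <<'E'
from h import *
s=snap('side','side30')
rel()
crop(s,'d3',170,120,280,210,7)
E
```

```text
t 41.8 pos [0.4797 0.2141 0.046 ] yaw 114.98 F [-1.2 -0.9 13.1] w 0.027 j7 0.23 tilt [ 0.002  0.001 -1.   ]
```

View pics/d3.png

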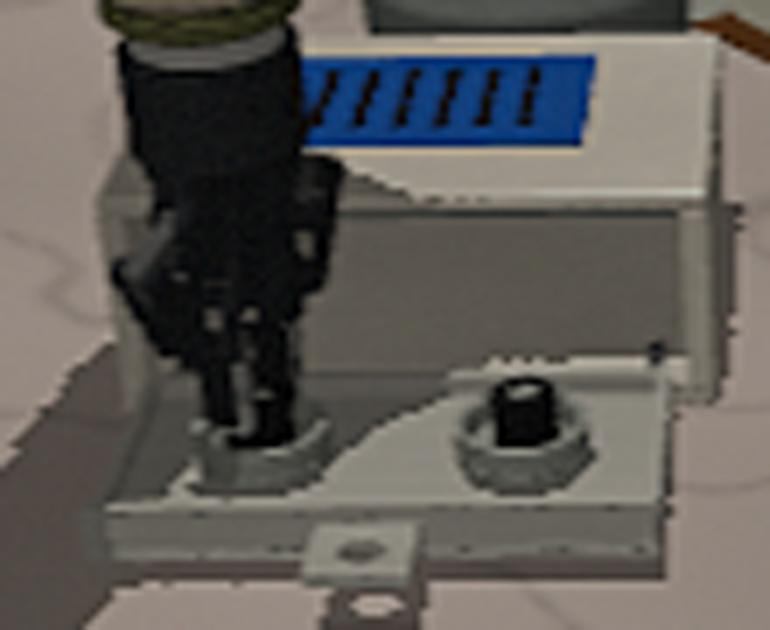

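Seated (14 N contact at the expected height). Release and rise.

play_rows(moves=[{"x": 0,"y": 0,"z": -0.001,"turn": 0,"jaw": -0.3},{"x": 0,"y": 0,"z": -0.001,"turn": 0,"jaw": -0.2},{"x": 0,"y": 0,"z": -0.001,"turn": 0,"jaw": -0.05},{"x": 0,"y": 0,"z": -0.001,"turn": 0,"jaw": 0.05},{"x": 0,"y": 0,"z": -0.01,"turn": 0,"jaw": 0.05},{"x": 0,"y": 0,"z": -0.03,"turn": 0,"jaw": 0.05},{"x": 0,"y": 0,"z": -0.06,"turn": 0,"jaw": 0.05},{"x": 0,"y": 0,"z": -0.1,"turn": 0,"jaw": -1},{"x": 0,"y": 0,"z": -0.1,"turn": 0,"jaw": -1}])

```text
time_s: 42.7
ee_pos: [0.4811, 0.2143, 0.1492]
orientation: [0.538, 0.843, 0.003, 0.002]
force: [0.3, 0.1, -0.5]
width: 0.0162
```

```bash
python3 - <<'E'
from h import *
s=snap('side','side31')
H=np.array([.4675,.1055]); e=np.array([np.cos(np.radians(52)),np.sin(np.radians(52))])
edge=H-.020*e; print('tab end',edge, 'home',edge+.16*e)
pre=edge-.03*e; rel((*pre,.10,52),(*pre,.02,52))
crop(s,'d3',170,120,280,210,7)
t=snap('top','top31');crop(t,'d4',140,150,260,270,6)
E
```

```text
tab end [0.45518677 0.08973978] home [0.55369261 0.21582151]
t 42.75 pos [0.4802 0.2143 0.1474] yaw 114.99 F [-0.1  0.7 -0.2] w 0.0093 j7 0.18 tilt [ 0.004  0.003 -1.   ]
(np.float64(0.43671692623371716), np.float64(0.06609946231966389), 0.1, 52) -> [-0.116  -0.1023  0.0468] turn 1.0994
(np.float64(0.43671692623371716), np.float64(0.06609946231966389), 0.02, 52) -> [-0.116  -0.1026  0.1268] turn 1.0994
```

View pics/d3.png

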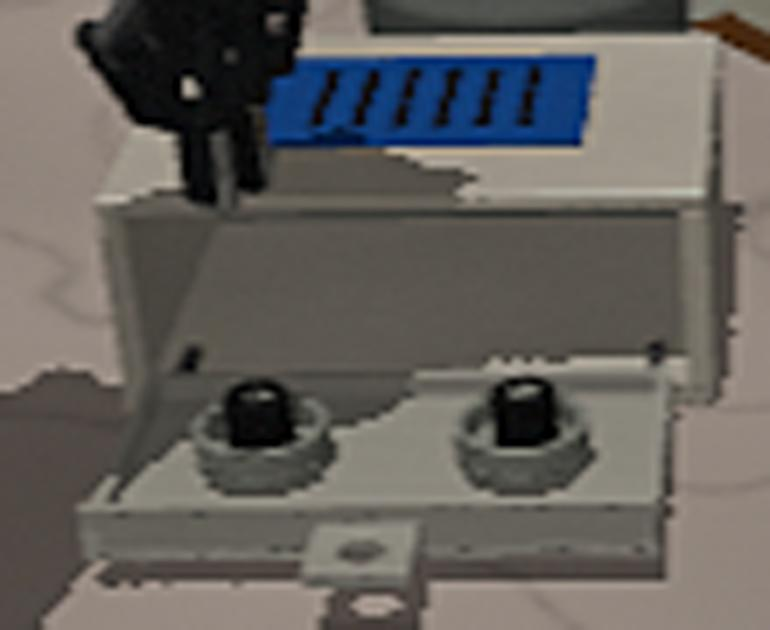

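View pics/d4.png

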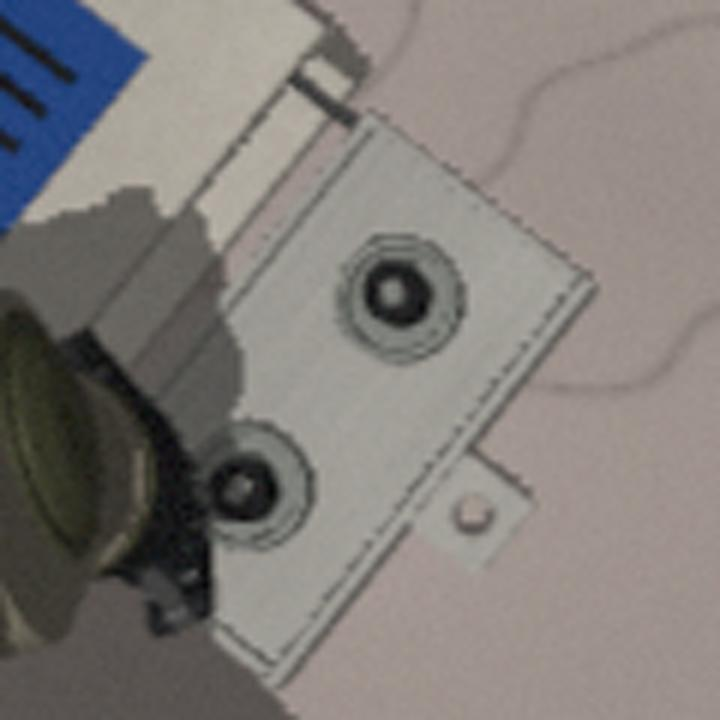

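play_rows(moves=[{"x": -0.116,"y": -0.102,"z": 0,"turn": 1.1,"jaw": -1},{"x": -0.116,"y": -0.102,"z": 0,"turn": 1.1,"jaw": -1},{"x": -0.116,"y": -0.102,"z": 0,"turn": 1.1,"jaw": -1},{"x": -0.116,"y": -0.102,"z": 0,"turn": 1.1,"jaw": -1},{"x": -0.116,"y": -0.102,"z": 0,"turn": 1.1,"jaw": -1},{"x": -0.116,"y": -0.102,"z": 0,"turn": 1.1,"jaw": -1},{"x": -0.116,"y": -0.102,"z": 0,"turn": 1.1,"jaw": -1},{"x": -0.116,"y": -0.102,"z": 0,"turn": 1.1,"jaw": -1},{"x": -0.116,"y": -0.102,"z": 0.02,"turn": 1.1,"jaw": -1},{"x": -0.116,"y": -0.102,"z": 0.02,"turn": 1.1,"jaw": -1}])

```text
time_s: 43.8
ee_pos: [0.4343, 0.0653, 0.1229]
orientation: [0.899, 0.438, -0.002, -0.0]
force: [1.0, 0.3, 0.1]
width: 0.0001
```

play_rows(moves=[{"x": 0,"y": 0,"z": 0.03,"turn": 0,"jaw": -1},{"x": 0,"y": 0,"z": 0.03,"turn": 0,"jaw": -1},{"x": 0,"y": 0,"z": 0.03,"turn": 0,"jaw": -1}])

```text
time_s: 44.1
ee_pos: [0.435, 0.0649, 0.0948]
orientation: [0.899, 0.438, -0.001, -0.0]
force: [0.3, -0.5, 0.4]
width: 0.0002
```

```bash
python3 - <<'E'
from h import *
s=snap('side','side32')
H=np.array([.4675,.1055]); e=np.array([np.cos(np.radians(52)),np.sin(np.radians(52))])
pre=H-.05*e; rel((*pre,.018,52))
crop(s,'d3',160,120,300,240,5)
E
```

```text
t 44.15 pos [0.4355 0.065  0.0953] yaw 51.91 F [ 0.4 -0.1 -0.5] w -0.0 j7 -0.22 tilt [-0.001 -0.    -1.   ]
(np.float64(0.4367169262337171), np.float64(0.06609946231966389), 0.018, 52) -> [0.0017 0.0003 0.0773] turn -0.0015
```

View pics/d3.png

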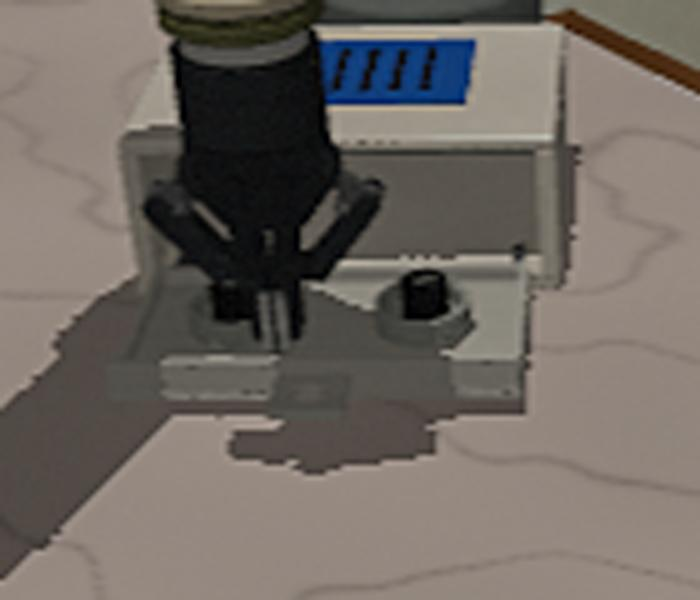

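play_rows(moves=[{"x": 0.002,"y": 0,"z": 0.03,"turn": 0,"jaw": -1},{"x": 0.002,"y": 0,"z": 0.055,"turn": 0,"jaw": -1},{"x": 0.002,"y": 0,"z": 0.072,"turn": 0,"jaw": -1},{"x": 0.002,"y": 0,"z": 0.077,"turn": 0,"jaw": -1},{"x": 0.002,"y": 0,"z": 0.077,"turn": 0,"jaw": -1},{"x": 0.002,"y": 0,"z": 0.077,"turn": 0,"jaw": -1}])

```text
time_s: 44.75
ee_pos: [0.4374, 0.0671, 0.0186]
orientation: [0.899, 0.438, 0.001, 0.0]
force: [0.4, 0.7, -0.2]
width: -0.0003
```

```bash
python3 - <<'E'
from h import *
s=snap('side','side33')
rel()
crop(s,'d3',160,120,300,240,5)
E
```

```text
t 44.8 pos [0.4375 0.0672 0.0187] yaw 51.97 F [0.4 0.5 0.9] w -0.0 j7 0.07 tilt [ 0.001  0.    -1.   ]
```

View pics/d3.png

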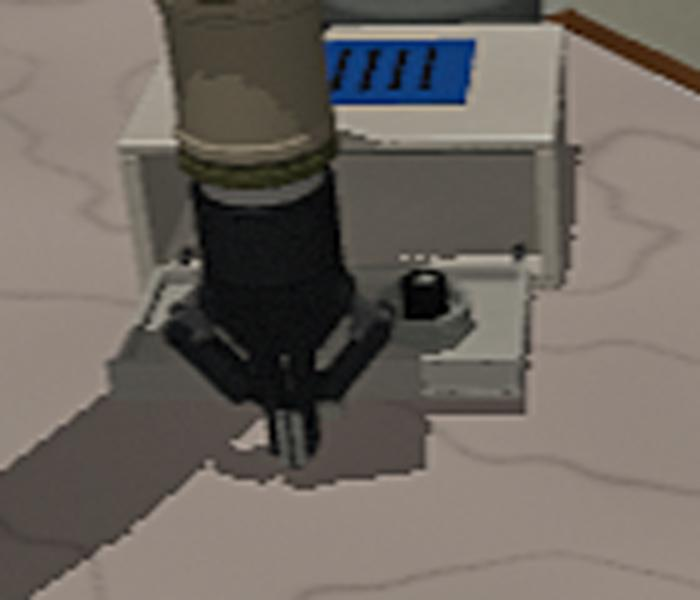

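play_rows(moves=[{"x": 0.008,"y": 0,"z": 0,"turn": 0,"jaw": -1},{"x": 0.014,"y": 0,"z": 0,"turn": 0,"jaw": -1},{"x": 0.018,"y": 0,"z": 0,"turn": 0,"jaw": -1},{"x": 0.022,"y": 0,"z": 0,"turn": 0,"jaw": -1},{"x": 0.027,"y": 0,"z": 0,"turn": 0,"jaw": -1},{"x": 0.034,"y": 0,"z": 0,"turn": 0,"jaw": -1},{"x": 0.042,"y": 0,"z": 0,"turn": 0,"jaw": -1},{"x": 0.05,"y": 0,"z": 0,"turn": 0,"jaw": -1},{"x": 0.057,"y": 0,"z": 0,"turn": 0,"jaw": -1},{"x": 0.06,"y": 0,"z": 0,"turn": 0,"jaw": -1}])

```text
time_s: 45.8
ee_pos: [0.4745, 0.1154, 0.0177]
orientation: [0.899, 0.439, 0.0, -0.0]
force: [-1.1, -0.6, 0.9]
width: -0.0001
```

```bash
python3 - <<'E'
from h import *
s=snap('side','side34')
rel()
crop(s,'d3',160,120,300,240,5)
E
```

```text
t 45.85 pos [0.4746 0.1155 0.0177] yaw 52.04 F [ 1.1 -0.3  0.3] w -0.0003 j7 -0.04 tilt [ 0.001  0.    -1.   ]
```

View pics/d3.png

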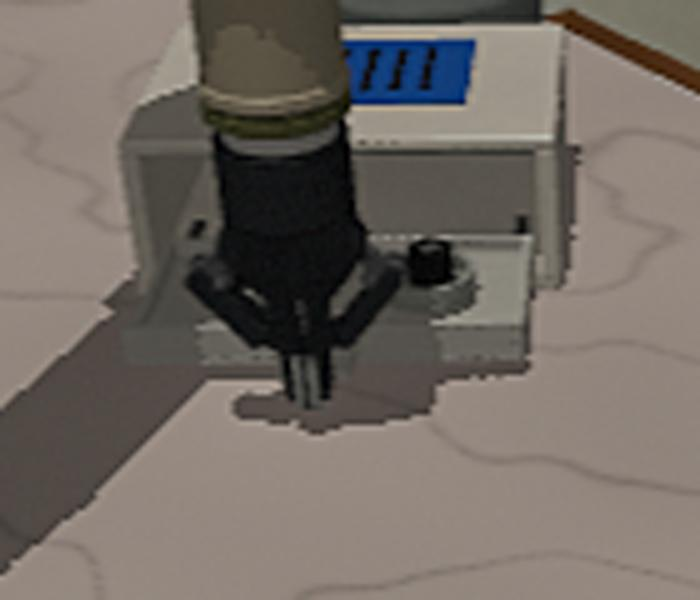

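play_rows(moves=[{"x": 0.005,"y": 0,"z": 0,"turn": 0,"jaw": -1},{"x": 0.013,"y": 0,"z": 0,"turn": 0,"jaw": -1},{"x": 0.023,"y": 0,"z": 0,"turn": 0,"jaw": -1},{"x": 0.034,"y": 0,"z": 0,"turn": 0,"jaw": -1},{"x": 0.045,"y": 0,"z": 0,"turn": 0,"jaw": -1},{"x": 0.056,"y": 0,"z": 0,"turn": 0,"jaw": -1},{"x": 0.066,"y": 0,"z": 0,"turn": 0,"jaw": -1},{"x": 0.076,"y": 0,"z": 0,"turn": 0,"jaw": -1},{"x": 0.084,"y": 0,"z": 0,"turn": 0,"jaw": -1},{"x": 0.09,"y": 0,"z": 0,"turn": 0,"jaw": -1}])

```text
time_s: 46.85
ee_pos: [0.5297, 0.186, 0.0178]
orientation: [0.899, 0.438, 0.0, -0.0]
force: [-2.6, 0.1, -1.0]
width: 0.0003
```

```bash
python3 - <<'E'
from h import *
s=snap('side','side35')
rel()
crop(s,'d3',160,120,300,240,5)
t=snap('top','top35');crop(t,'d4',100,120,240,240,5)
E
```

```text
t 46.9 pos [0.5304 0.1868 0.0177] yaw 52.03 F [1.  1.3 0.3] w -0.0001 j7 -0.21 tilt [ 0.001  0.001 -1.   ]
```

View pics/d3.png

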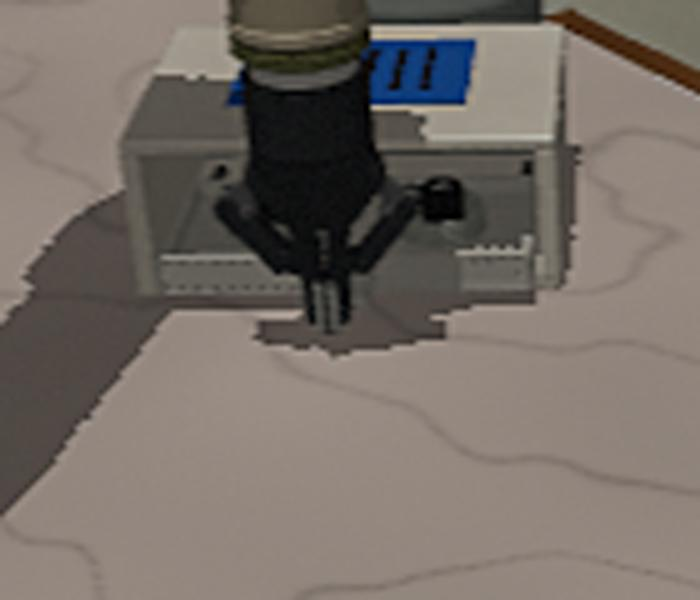

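View pics/d4.png

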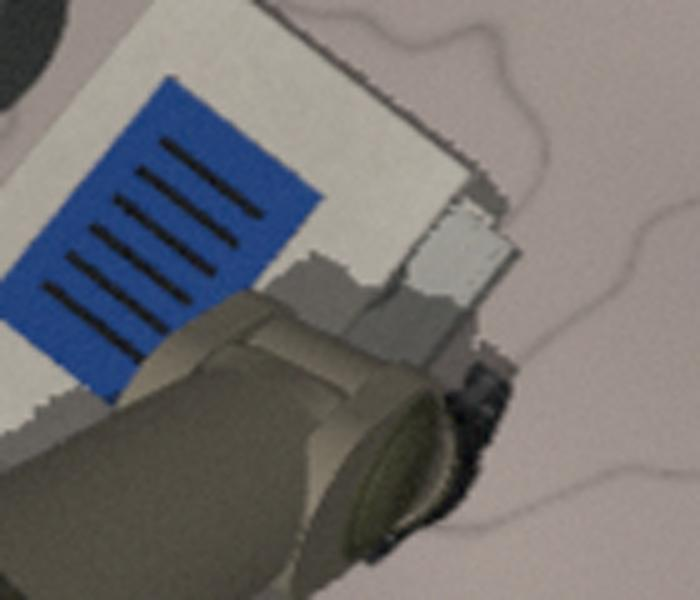

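play_rows(moves=[{"x": 0.004,"y": 0,"z": 0,"turn": 0,"jaw": -1},{"x": 0.008,"y": 0,"z": 0,"turn": 0,"jaw": -1},{"x": 0.012,"y": 0,"z": 0,"turn": 0,"jaw": -1},{"x": 0.015,"y": 0,"z": 0,"turn": 0,"jaw": -1},{"x": 0.018,"y": 0,"z": 0,"turn": 0,"jaw": -1},{"x": 0.018,"y": 0,"z": 0,"turn": 0,"jaw": -1}])

```text
time_s: 47.55
ee_pos: [0.5409, 0.1999, 0.0178]
orientation: [0.899, 0.438, 0.0, -0.0]
force: [-0.6, 0.3, 0.3]
width: 0.0002
```

play_rows(moves=[{"x": 0.002,"y": 0,"z": 0,"turn": 0,"jaw": -1},{"x": 0.004,"y": 0,"z": 0,"turn": 0,"jaw": -1},{"x": 0.004,"y": 0,"z": 0,"turn": 0,"jaw": -1}])

```text
time_s: 47.85
ee_pos: [0.543, 0.2028, 0.0178]
orientation: [0.899, 0.438, 0.0, -0.0]
force: [-0.0, -0.5, -0.2]
width: 0.0003
```

play_rows(moves=[{"x": 0.002,"y": 0,"z": 0,"turn": 0,"jaw": -1},{"x": 0.004,"y": 0,"z": 0,"turn": 0,"jaw": -1},{"x": 0.004,"y": 0,"z": 0,"turn": 0,"jaw": -1}])

```text
time_s: 48.15
ee_pos: [0.5456, 0.2061, 0.0178]
orientation: [0.899, 0.438, 0.0, -0.0]
force: [-0.5, 0.7, 0.3]
width: 0.0002
```

```bash
python3 - <<'E'
from h import *
s=snap('side','side36')
rel()
crop(s,'d3',170,120,290,220,6)
E
```

```text
t 48.2 pos [0.5456 0.206  0.0178] yaw 51.98 F [-0.2  0.2 -0.4] w 0.0 j7 -0.26 tilt [ 0.  0. -1.]
```

View pics/d3.png

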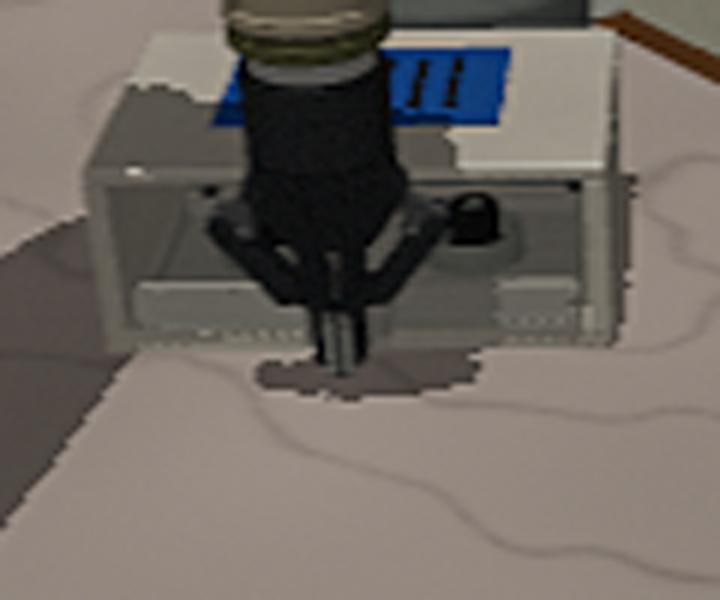

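play_rows(moves=[{"x": 0.002,"y": 0,"z": 0,"turn": 0,"jaw": -1},{"x": 0.003,"y": 0,"z": 0,"turn": 0,"jaw": -1},{"x": 0.003,"y": 0,"z": 0,"turn": 0,"jaw": -1}])

```text
time_s: 48.5
ee_pos: [0.5466, 0.2073, 0.0178]
orientation: [0.899, 0.438, -0.001, 0.0]
force: [-3.5, -3.5, 1.9]
width: -0.0005
```

play_rows(moves=[{"x": 0.001,"y": 0,"z": 0,"turn": 0,"jaw": -1},{"x": 0.002,"y": 0,"z": 0,"turn": 0,"jaw": -1},{"x": 0.002,"y": 0,"z": 0,"turn": 0,"jaw": -1}])

```text
time_s: 48.8
ee_pos: [0.5466, 0.2074, 0.0177]
orientation: [0.899, 0.437, -0.002, 0.0]
force: [-6.5, -7.7, 6.6]
width: -0.0001
```

play_rows(moves=[{"x": -0.005,"y": 0,"z": 0,"turn": 0,"jaw": -1},{"x": -0.015,"y": 0,"z": 0,"turn": 0,"jaw": -1},{"x": -0.03,"y": 0,"z": 0,"turn": 0,"jaw": -1},{"x": -0.05,"y": 0,"z": -0.02,"turn": 0,"jaw": -1},{"x": -0.06,"y": 0,"z": -0.06,"turn": 0,"jaw": -1},{"x": -0.06,"y": 0,"z": -0.11,"turn": 0,"jaw": -1},{"x": -0.06,"y": 0,"z": -0.15,"turn": 0,"jaw": -1},{"x": -0.06,"y": 0,"z": -0.2,"turn": 0,"jaw": -1},{"x": -0.06,"y": 0.0,"z": -0.2,"turn": 0,"jaw": -1},{"x": -0.06,"y": 0.0,"z": -0.2,"turn": 0,"jaw": -1}])

```text
time_s: 49.8
ee_pos: [0.5113, 0.1624, 0.2185]
orientation: [0.899, 0.438, 0.001, -0.001]
force: [-0.3, -0.2, -0.7]
width: -0.0003
```

play_rows(moves=[{"x": 0.0,"y": 0.05,"z": -0.03,"turn": 0,"jaw": -1},{"x": 0.0,"y": 0.1,"z": -0.03,"turn": 0,"jaw": -1},{"x": 0.0,"y": 0.14,"z": -0.03,"turn": 0,"jaw": -1},{"x": 0.0,"y": 0.14,"z": -0.03,"turn": 0,"jaw": -1},{"x": 0.0,"y": 0.14,"z": -0.03,"turn": 0,"jaw": -1}])

```text
time_s: 50.3
ee_pos: [0.6212, 0.0743, 0.2458]
orientation: [0.9, 0.437, -0.001, -0.0]
force: [-0.2, 0.6, 0.5]
width: -0.0004
```

```bash
python3 - <<'E'
from h import *
s=snap('side','side37');t=snap('top','top37')
rel()
crop(s,'d3',170,110,290,210,6);crop(t,'d4',70,110,230,240,5)
E
```

```text
t 50.4 pos [0.6204 0.0764 0.2462] yaw 51.96 F [ 0.3 -1.  -0.6] w -0.0 j7 -0.33 tilt [-0.003  0.    -1.   ]
```

View pics/d3.png

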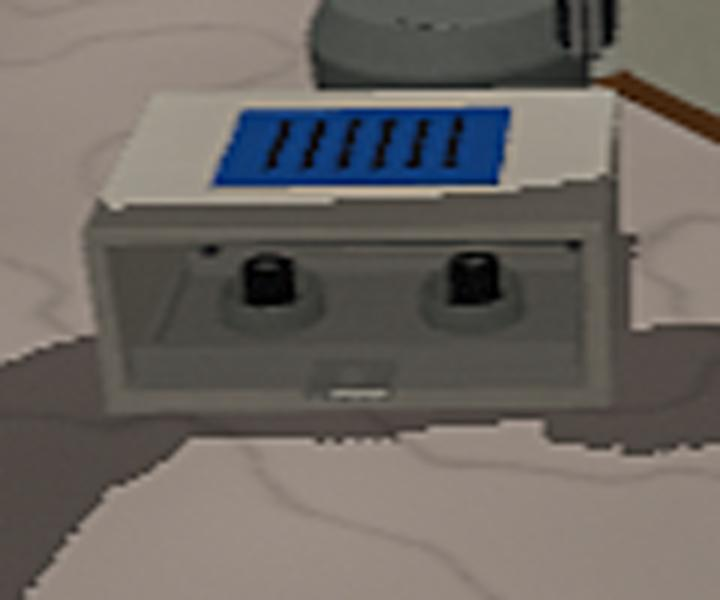

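View pics/d4.png

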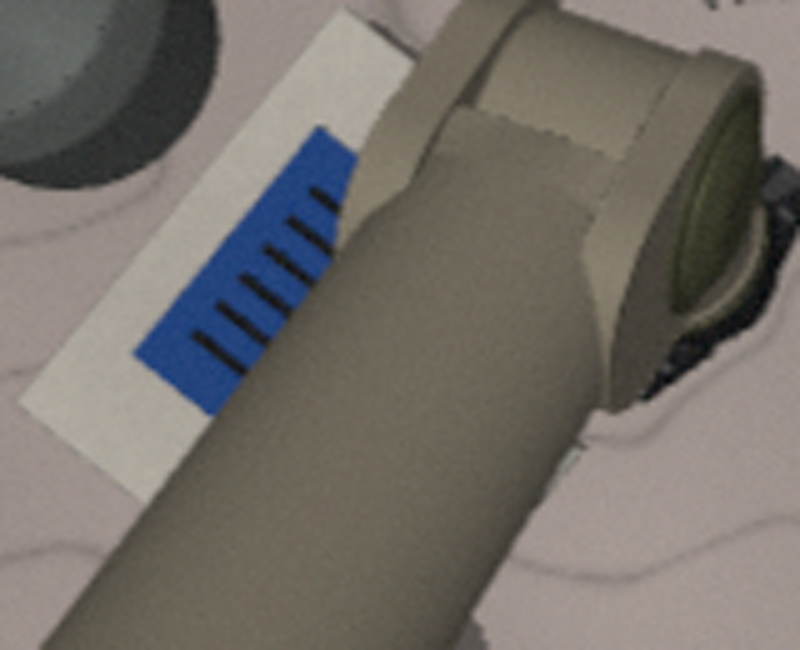

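View pics/side37.png

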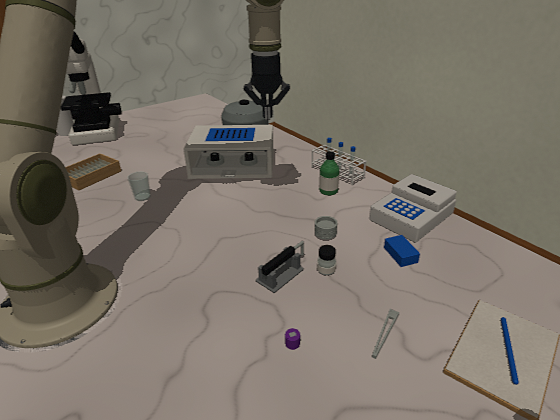

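View pics/top37.png

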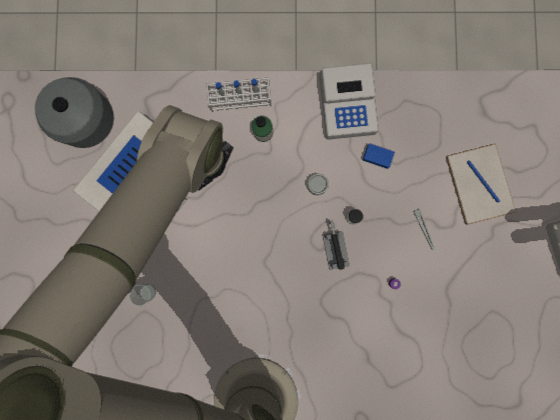

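```bash
python3 - <<'E'
from h import *
s=cv2.imread('pics/side37.png')[:,:,::-1]; crop(np.clip(s.astype(float)*1.8,0,255).astype(np.uint8),'d3',205,155,255,190,14)
h=np.array([.5665,.2305]); e=np.array([np.cos(np.radians(52)),np.sin(np.radians(52))])
for d in (0,.005,.01): print(d,(w2px('side',[*(h-d*e),.032])-[205,155]+.5)*14)
ctr=np.array([.6407,.3249])
E
```

```text
0 [338.21545074 254.18860234]
0.005 [335.49493288 264.38734132]
0.01 [332.75657977 274.65294153]
```

View pics/d3.png

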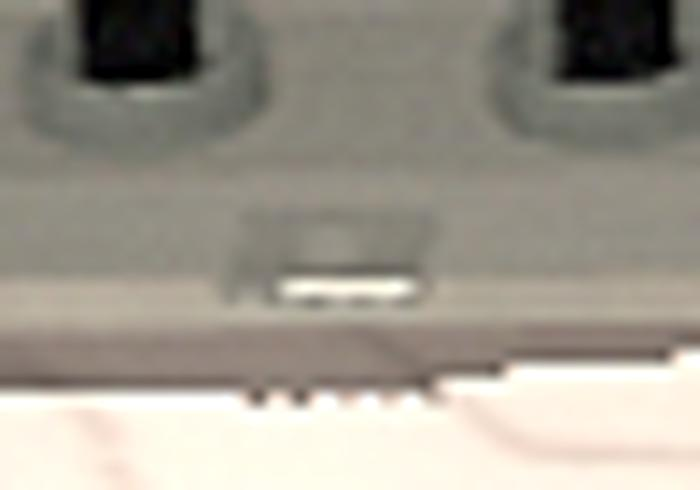

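```bash
python3 - <<'E'
from h import *
s=cv2.imread('pics/side37.png')[:,:,::-1]; crop(s,'d3',245,205,365,300,6)
E
```

```text
(no output)
```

View pics/d3.png

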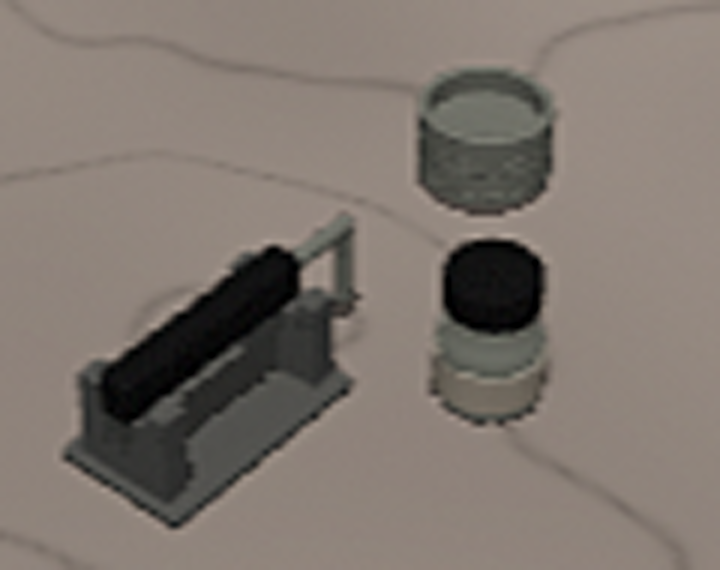

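The hook lies in its rest, the two dishes not needed are stacked, and the jar is where it was.

```bash
python3 -c "
from h import *
print(ticket.close_job())"
```

```text
the job is handed in; nothing more can be done
None
```

The job is done and handed in at about 50 s of the 210 s allowed; no verdict was reported.

- **Tray out:** I hooked the finger hole and drew the tray out until the force rose to about 17 N with no further movement. Then I laid the hook back in its rest.
- **Dishes and specimens:** There were two black specimens on the bench; the purple look-alike was left alone. I stood two dishes from the top of the pile in the tray and put one specimen upright in each. The second specimen had been knocked aside during the run, so I measured its new place before gripping it.
- **Tray home:** I pushed the tray in with closed fingers on its tab until it stopped, at about 10 N and within 1 mm of the place I had worked out for home.

The last pictures show the following:
- The tray front is flush with the cabinet.
- Both specimens stand upright in their dishes.
- The two spare dishes are still stacked.
- The hook is in its rest.
- The other things on the bench look undisturbed, and the gripper is clear of everything.

- **Start position:** The tray seemed to start about 8 mm out rather than fully home.
- **Camera offset:** The two cameras disagreed with each other, and with the arm, by about 2–4 mm. No placing was affected.
- **Final view:** In the last top picture the arm covered most of the cabinet, so the fully-home check rests on the side view and the stop force.

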